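Clean the weld fixture and fit up a butt joint

ROBOT

A 7-joint arm with a two-finger parallel gripper is mounted at the origin on the work surface. World frame = base frame: x ahead of the robot, y to its left, z up, the work surface at z = 0. Lengths are in m, angles in rad, forces in N, time in s.
With the tool pointing down it reaches from about 0.4 to 0.85 m from the base axis. Payload 10.4 kg.
Tool frame: the origin (TCP) lies on the centre line of the jaws, within the pads' length; the fingertips stand 22 mm ahead of it and the grasp point (between the pads) lies 3 mm ahead of it; x points along the fingers, y is the direction in which the jaws open and shut, and the axes are right-handed (so a half turn about x gives the same grasp; the last joint's range is limited). The gripper opens to 87 mm and grips with 3 to 60 N. Pads are 19 mm wide; open, the fingers measure 117 mm over their backs; the gripper's body (75 mm by 190 mm) begins 51 mm behind the grasp point.
Start: joints at [1.145, 0.332, -0.065, 1.46, 0.022, 1.35, -0.088], TCP at [0.245, -0.575, 0.245] pointing down, gripper open.
Joint ranges: [-2.6, 2.6], [-0.5, 2.12], [-1.47, 1.34], [0.16, 2.42], [-1.27, 4.41], [0.06, 2.06], [-2.6, 2.6]. Speed limits (rad/s): [2.22, 2.22, 2.79, 2.79, 3.14, 3.14, 3.14].

INTERFACE

Orientations are given as a unit quaternion [x, y, z, w].
In Python, from bench import * gives the robot as it stands.
- The arm moves only by the tool arm_command, never from a script. Its argument "targets" is one flat list of numbers, 7 for each row, row after row: the turn, a rotation vector about the tool's x, y, z in units of 45 degrees (1.0 is 45 degrees), then the shift along the tool's x, y, z in units of 25 mm (1.0 is 25 mm), then the opening, from 0 (shut) to 1 (fully open). In form: [wx, wy, wz, tx, ty, tz, fingers, wx, wy, wz, tx, ty, tz, fingers, ...]. A call has 1 to 12 rows; each row shifts and turns the pose as measured when the row begins, along the tool's axes as they then stand; what a row does not reach is not made up. A row lasts 1/12 s, in which the tool goes at most 41.7 mm and 7.16 degrees, less where a joint would pass 70% of its speed; a pose out of reach is approached as far as the arm can. A call with a number of a shift or a turn outside -1 to 1 is refused whole. A call with a gripper value outside its range is refused whole. The fingers move at their own pace and stop on an object; "newtons" is the grip in N (left out, the last holds). Time passes only in rows, so rows that do not move let the fingers close. It gives the time, the measured TCP pose, the force and the opening at its end, in the units of the state.
- read_state(): the state, without advancing time (a new reading comes with each control period).
- camera(name): name is "scene" or "top" or "wrist"; returns the picture (420x560x3 uint8, red, green, blue); there is no depth.
- calibration(name): a dict with "camera_matrix" (3x3 intrinsics, pixels), "R" (3x3) and "t" (3): a world point X has camera coordinates R X + t; the wrist camera has in their place "tool_from_camera" (4x4, takes a point from camera to tool coordinates, whose origin is the TCP and whose axes are the tool frame's). Camera axes: x right, y down, z forward; pixel columns grow to the right and rows downward; lengths in m; the calibration is good to about 2 mm. The wrist camera is an equidistant fisheye: a pixel r from the principal point sees the ray r / f radians off the axis. A picture is of the moment at which its call begins: read the wrist's pose just before it. calibration takes no time and is no camera call.
- close_job(): hands the job in, once; it reports no verdict.
The state is a dict: "time": time; "joint_positions": joint angles; "joint_vel": joint speeds; "joint_torque": joint torques, N m; "ee_pos": TCP position; "eef_rot": TCP orientation; "ft_force": force on the tool from outside, world axes, zero at the start; "torque": the same for the moment, N m; "width": finger opening in m.
Only numpy, scipy, OpenCV 4.12 (cv2) and the standard library are available. Lean on these libraries where they do the work, as an engineer would, in place of code of your own. Each camera call takes 0.05 s, during which the arm holds its last target.

TASK

Get this butt joint ready for TIG welding: pull the red knob of the fume-extraction gate fully out, and with the gate open wipe every loose metal bit off the fixture plate into the trough along its front, using the scraper block and never your fingers; then stand the scraper upright back in its black tray and push the gate fully home again. Tap the two aluminium coupons lightly from their opposite sides, without ever lifting them, until both lie square against the blue back fence with the joint closed tight and centred on the scribed line, and stand one blue hold-down weight upright on the middle of each to keep it there. Leave the jar, the red magnet square and the bench brush alone, and check your work before you finish, for things slip or get knocked.

Things in the scene. Friction and masses are not known exactly. Their poses are not given: they have to be found in the camera images.
- fixture: Fixed welding fixture: steel plate 190 (x) x 380 (y) mm on feet, its flat top 45 mm above the bench. Origin: on the bench under the plate's centre; x points away from the robot to the fence, y to the robot's left, z up. Finished coupons have their centres at x = +15 mm, y = +50 (left one) and -50 mm (right one).
- line (a point): On the plate's top at its centre, on the scribed line: a black line along the fixture's x at y = 0, in a 26 mm wide copper strip flush with the plate. Its near end (45 to 95 mm nearer the robot than this point) stays in view under the closed joint; a white line on the fence's top continues it. Axes as the fixture.
- fence (a point): Point on the plate's top at the foot of the blue back fence, where the line meets it: the fence's near face (75 mm beyond the plate's centre, facing the robot). The fence is a strip along the whole far edge, 15 mm high above the plate and 20 mm thick. Axes as the fixture.
- trough (a point): Centre of the floor of the aluminium trough along the plate's near edge: inside 66 (x) x 374 (y) mm, floor 4 mm and walls 26 mm above the bench, open towards the plate, so that what is wiped over the plate's near edge drops in. Axes as the fixture.
- coupon_left: Loose aluminium plate 120 (x) x 100 (y) x 12 mm, about 0.4 kg, flat on the plate, left (+y) of the line, 5 to 30 mm short of the fence and slightly turned. Too wide to grasp: it is moved by pushing its edges (slides at 1 to 5 N, stops where the push stops). Origin: centre of its underside; x along the 120 mm edge that becomes the joint, y along the 100 mm one.
- coupon_right: The other coupon, just the same, on the right (-y) of the line. Origin: centre of its underside; axes as for the left one. A turned coupon pushed at the fence tends to jam on its corner: a flat push on its outer 120 mm edge squares it first.
- scraper: Scraper block, upright in its tray: orange plastic grip 26 (x) x 50 (y) x 50 mm on a steel foot 28 (x) x 64 (y) x 14 mm; 64 mm high in all, 0.2 kg. Origin: centre of its underside, z up. It wipes with its 64 mm wide faces, normal to its x axis. Grasp the orange grip across its 26 mm (along x), 35 to 50 mm above the underside.
- scraper_tray: Fixed black tray, 120 (x) x 140 (y) mm, walls 4 mm thick and 14 mm high, its floor 4 mm above the bench. Origin: centre of its underside, on the bench. The scraper stands upright near its middle.
- gate_blade (a joint): Slide of the extraction gate's blade: 0 m when home (shut), 0.060 m when fully out (open). A spring detent resists leaving either end with up to about 4 N and helps on past the middle; friction is 2.5 N more, so it must be moved all the way. It stays where it is left near either end.
- gate_knob (a point): Centre of the gate's red knob: a cylinder 30 mm in diameter, 24 mm long, axis along the slide, 72 mm above the bench. It moves with the blade; the point's -x axis is the pulling direction, roughly towards the robot. The grey housing, 108 mm high, begins 35 mm behind the knob's centre when home. Pinch the knob from above across its diameter, along the point's y axis.
- bit1: Loose metal bit on the plate between the coupons, 12 g: yellow-painted steel offcut 14 x 14 x 9 mm. Origin: centre of its underside. May be absent (None).
- bit2: Loose metal bit on the plate between the coupons, 12 g: bright steel punched slug, 16 mm diameter, 8 mm high. Origin: centre of its underside. May be absent (None).
- bit3: Loose metal bit on the plate between the coupons, 12 g: yellow-painted steel offcut 14 x 14 x 9 mm. Origin: centre of its underside. May be absent (None).
- bit4: Loose metal bit on the plate between the coupons, 12 g: bright steel punched slug, 16 mm diameter, 8 mm high. Origin: centre of its underside. May be absent (None).
- bit5: Loose metal bit on the plate between the coupons, 12 g: bright steel punched slug, 16 mm diameter, 8 mm high. Origin: centre of its underside. May be absent (None).
- bit6: Loose metal bit on the plate between the coupons, 12 g: yellow-painted steel offcut 14 x 14 x 9 mm. Origin: centre of its underside. May be absent (None).
- bit7: Loose metal bit on the plate between the coupons, 12 g: bright steel punched slug, 16 mm diameter, 8 mm high. Origin: centre of its underside. May be absent (None).
- bit8: Loose metal bit on the plate between the coupons, 12 g: yellow-painted steel offcut 14 x 14 x 9 mm. Origin: centre of its underside. May be absent (None).
- weight1: Blue steel hold-down weight, 0.58 kg: base 60 (x) x 44 (y) x 18 mm with a bare steel rib 40 (x) x 20 (y) mm standing on it, 52 mm high in all. Grasp the rib from above across its 20 mm (along y), 39 to 45 mm above the underside. It starts upright on the pad. Origin: centre of its underside, z up.
- weight2: The second weight, just the same. Either weight may go on either coupon.
- pad: Fixed black rubber pad, 130 (x) x 90 (y) x 4 mm, on which the weights stand at first. Origin: centre of its underside, on the bench.
- jar: Bystander: glass jar with green cap, 60 mm diameter, 85 mm high. Origin: centre of its underside.
- magnet_square: Bystander: red L-shaped welding magnet lying beyond the fence, 95 x 104 x 18 mm. Origin: under the middle of its long leg.
- brush: Bystander: bench brush lying beyond the fence.
Things that resemble listed ones, but are neither listed nor needed, are in the scene too. Leave any orange or yellow look-alike of the weight1 alone.

How it is judged:
On the way, in this order (a step that is already met when the one before it is completed fails the run):
1. the extraction gate is pulled fully out (value of joint gate_blade above 0.054 m), for 0.2 s.
2. every bit lies in the trough, with the gate still open (x of bit1 in the frame of fixture between -0.165 and -0.092 m and y of bit1 in the frame of fixture between -0.19 and 0.19 m and z of each of bit1, bit2, bit3, bit4, bit5, bit6, bit7, bit8 in the frame of fixture below 0.035 m and x of bit2 in the frame of fixture between -0.165 and -0.092 m and y of bit2 in the frame of fixture between -0.19 and 0.19 m and x of bit3 in the frame of fixture between -0.165 and -0.092 m and y of bit3 in the frame of fixture between -0.19 and 0.19 m and x of bit4 in the frame of fixture between -0.165 and -0.092 m and y of bit4 in the frame of fixture between -0.19 and 0.19 m and x of bit5 in the frame of fixture between -0.165 and -0.092 m and y of bit5 in the frame of fixture between -0.19 and 0.19 m and x of bit6 in the frame of fixture between -0.165 and -0.092 m and y of bit6 in the frame of fixture between -0.19 and 0.19 m and x of bit7 in the frame of fixture between -0.165 and -0.092 m and y of bit7 in the frame of fixture between -0.19 and 0.19 m and x of bit8 in the frame of fixture between -0.165 and -0.092 m and y of bit8 in the frame of fixture between -0.19 and 0.19 m and value of joint gate_blade above 0.054 m), for 0.2 s.
At the end, for the whole second after the job is handed in: Bits in the trough; scraper upright in its tray; gate home (5 mm); coupons flat, at rest, square (0.05 rad), at the fence (3.5 mm), centres under 103 mm apart, each joint edge within 3 mm of the line; an upright weight on each, within 30 mm of its middle (x of bit1 in the frame of fixture between -0.165 and -0.092 m and y of bit1 in the frame of fixture between -0.19 and 0.19 m and z of each of bit1, bit2, bit3, bit4, bit5, bit6, bit7, bit8 in the frame of fixture below 0.035 m and x of bit2 in the frame of fixture between -0.165 and -0.092 m and y of bit2 in the frame of fixture between -0.19 and 0.19 m and x of bit3 in the frame of fixture between -0.165 and -0.092 m and y of bit3 in the frame of fixture between -0.19 and 0.19 m and x of bit4 in the frame of fixture between -0.165 and -0.092 m and y of bit4 in the frame of fixture between -0.19 and 0.19 m and x of bit5 in the frame of fixture between -0.165 and -0.092 m and y of bit5 in the frame of fixture between -0.19 and 0.19 m and x of bit6 in the frame of fixture between -0.165 and -0.092 m and y of bit6 in the frame of fixture between -0.19 and 0.19 m and x of bit7 in the frame of fixture between -0.165 and -0.092 m and y of bit7 in the frame of fixture between -0.19 and 0.19 m and x of bit8 in the frame of fixture between -0.165 and -0.092 m and y of bit8 in the frame of fixture between -0.19 and 0.19 m and y of coupon_left in the frame of fixture between 0.047 and 0.053 m and x of coupon_left in the frame of fixture between 0.0115 and 0.0185 m and angle between the x axis of each of coupon_left, coupon_right and the x axis of fixture, either way round below 0.05 rad and z of each of coupon_left, coupon_right in the frame of fixture below 0.048 m and angle between each of coupon_left, coupon_right's own z axis and vertical below 0.05 rad and linear speed of each of coupon_left, coupon_right, scraper below 0.01 m/s and y of coupon_right in the frame of fixture between -0.053 and -0.047 m and x of coupon_right in the frame of fixture between 0.0115 and 0.0185 m and distance between coupon_left and coupon_right below 0.103 m and horizontal distance between scraper and scraper_tray below 0.055 m and z of scraper in the frame of scraper_tray below 0.01 m and angle between scraper's own z axis and vertical below 0.15 rad and ((horizontal distance between weight1 and coupon_left below 0.03 m and z of weight1 in the frame of coupon_left between 0.009 and 0.016 m and angle between each of weight1, weight2's own z axis and vertical below 0.1 rad and linear speed of each of weight1, weight2 below 0.01 m/s and horizontal distance between weight2 and coupon_right below 0.03 m and z of weight2 in the frame of coupon_right between 0.009 and 0.016 m) or (horizontal distance between weight1 and coupon_right below 0.03 m and z of weight1 in the frame of coupon_right between 0.009 and 0.016 m and angle between each of weight1, weight2's own z axis and vertical below 0.1 rad and linear speed of each of weight1, weight2 below 0.01 m/s and horizontal distance between weight2 and coupon_left below 0.03 m and z of weight2 in the frame of coupon_left between 0.009 and 0.016 m)) and value of joint gate_blade below 0.005 m); the robot touches nothing.
It fails at once if a coupon is lifted or tipped (z of any of coupon_left, coupon_right in the frame of fixture above 0.06 m or angle between any of coupon_left, coupon_right's own z axis and vertical above 0.3 rad).
It fails at once if a coupon is struck or pressed by the hand with more than 60 N (contact force between any of the fingers, the arm and coupon_left above 60 N or contact force between any of the fingers, the arm and coupon_right above 60 N).
It fails at once if a bit is touched with the fingers instead of the scraper (contact force between the fingers and bit1 above 0.5 N or contact force between the fingers and bit2 above 0.5 N or contact force between the fingers and bit3 above 0.5 N or contact force between the fingers and bit4 above 0.5 N or contact force between the fingers and bit5 above 0.5 N or contact force between the fingers and bit6 above 0.5 N or contact force between the fingers and bit7 above 0.5 N or contact force between the fingers and bit8 above 0.5 N).
It fails at once if the jar, the magnet square or the brush is disturbed by more than 20 mm (distance of any of jar, magnet_square, brush from where it was at the start of the episode above 0.02 m).
Of bit1, bit2, bit3, bit4, bit5, bit6, bit7, bit8 only 4 to 8 are there at a start; the rules pass over those that are not, and their reading is None.
At some moment in a run one of coupon_left, coupon_right may be knocked a few centimetres aside while the robot is not near it.
Once in a run the grip may slacken for a moment while it holds something.
It also fails if it takes over 210 s, if anything falls off the work surface, if the arm or the gripper's body presses on something with over 40 N, if the wrist force passes 120 N, or if a joint passes its speed limit or range.

## Working session

There is one attempt and no reset: what is moved stays moved. The work goes in short steps, Python scripts to look and compute and a tool call to move; the robot and the scene stay as the last step left them, time stands still between calls to the robot, and variables do not carry over. Pictures are saved under pics/ and viewed, and the job is handed in when it is done.

Besides the shell and the picture viewer there is one more tool, called after ">>>" as a command line: name --argument value ..., lists and objects as JSON in quotes. arm_command: Moves the arm, as the interface text tells. Shifts and turns lie within -1 to 1; 1 stands for 25 mm of shift or 45 degrees of turn. Its arguments: {"type":"object","properties":{"targets":{"type":"array","items":{"type":"number","minimum":-1,"maximum":1}},"newtons":{"type":"number"}},"required":["targets"]}

I'll start by looking at the scene.

```bash
ls; mkdir -p pics
python3 - <<'E'
from bench import *
import cv2
s=read_state()
for k,v in s.items(): print(k,v)
for n in ("scene","top","wrist"):
    im=camera(n); cv2.imwrite(f"pics/{n}0.png",im[:,:,::-1]); 
    c=calibration(n); print(n,c)
E
```

```text
pics
time 0.0
joint_positions [ 1.14541547  0.33288603 -0.06468683  1.46096822  0.02162377  1.34988555
 -0.0884931 ]
joint_vel [-5.80903652e-04  1.70599189e-03 -4.20168990e-04  9.40394688e-05
  3.42740746e-05 -1.86174712e-04 -3.10759376e-04]
joint_torque [-6.62516213e-04 -6.23257184e+01  2.45940109e-02 -3.89888084e+01
 -6.13994314e-02  3.99509026e-02  1.62393794e-04]
ee_pos [ 0.24482518 -0.57465773  0.2437322 ]
eef_rot [-0.69267874 -0.14194605  0.69294934 -0.14095635]
ft_force [0.20426015 0.26402534 0.13298178]
torque [-0.01666964 -0.03307855 -0.00201023]
width 0.08684477038643422
scene {'camera_matrix': array([[486.27089644,   0.        , 279.83796627],
       [  0.        , 486.27089644, 211.99011109],
       [  0.        ,   0.        ,   1.        ]]), 'R': array([[ 0.53046184,  0.84769455,  0.00491847],
       [ 0.65965738, -0.40913586, -0.63044428],
       [-0.53241185,  0.33767114, -0.77621893]]), 't': array([-0.27172253, -0.30239358,  1.55201755])}
top {'camera_matrix': array([[533.2729693 ,   0.        , 284.09498662],
       [  0.        , 533.2729693 , 215.00923183],
       [  0.        ,   0.        ,   1.        ]]), 'R': array([[ 2.55143575e-02, -9.99674447e-01,  1.32791299e-04],
       [-9.78858109e-01, -2.50100352e-02, -2.03005666e-01],
       [ 2.02942898e-01,  5.04957531e-03, -9.79177554e-01]]), 't': array([-0.01853747,  0.50762284,  1.50996637])}
wrist {'camera_matrix': array([[325.1922621 ,   0.        , 278.55669722],
       [  0.        , 325.1922621 , 210.38796382],
       [  0.        ,   0.        ,   1.        ]]), 'tool_from_camera': array([[-4.27942828e-04, -2.88100409e-01,  9.57600110e-01,
        -1.40590626e-01],
       [ 9.99999705e-01,  4.87651190e-04,  5.93603951e-04,
         1.88337146e-03],
       [-6.37992374e-04,  9.57600082e-01,  2.88100115e-01,
        -7.83609511e-02],
       [ 0.00000000e+00,  0.00000000e+00,  0.00000000e+00,
         1.00000000e+00]])}
```

View pics/top0.png

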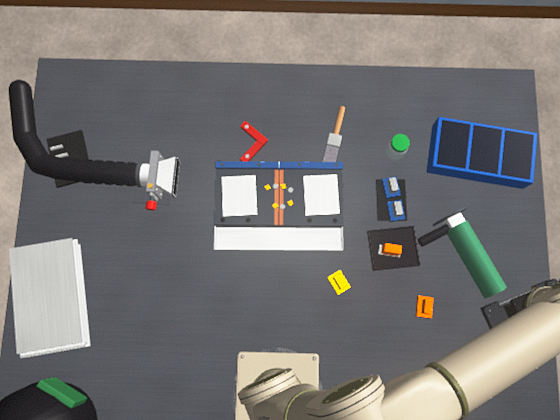

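View pics/scene0.png

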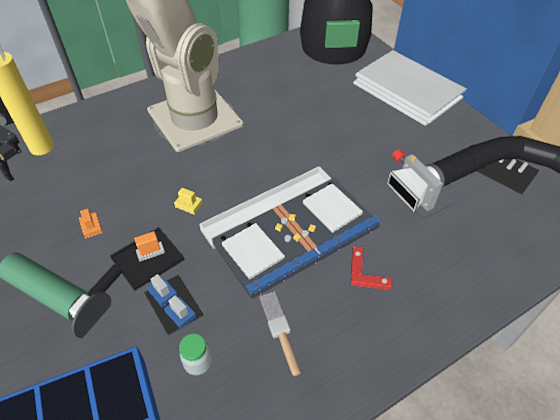

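View pics/wrist0.png

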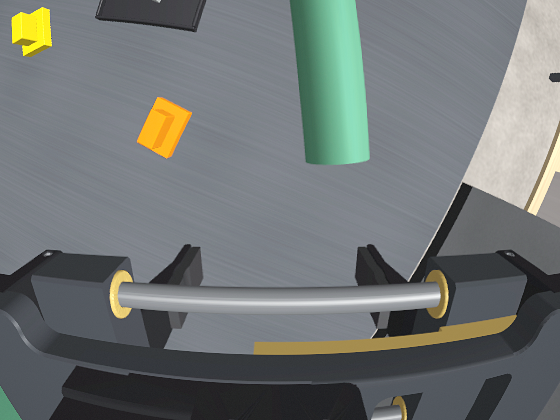

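```bash
cat > h.py <<'E'
from bench import *
import numpy as np, cv2
from scipy.spatial.transform import Rotation as Ro
CAL={n:calibration(n) for n in("scene","top","wrist")}
def ray(n,uv,st=None):
    c=CAL[n];K=c["camera_matrix"];uv=np.asarray(uv,float)
    p=(uv-K[:2,2])/np.array([K[0,0],K[1,1]])
    if n=="wrist":
        r=np.hypot(*p); d=np.array([p[0]/r*np.sin(r),p[1]/r*np.sin(r),np.cos(r)]) if r>1e-9 else np.array([0,0,1.])
        T=c["tool_from_camera"]; R=Ro.from_quat(st["eef_rot"]).as_matrix()
        return R@T[:3,3]+st["ee_pos"], R@(T[:3,:3]@d)
    d=np.array([p[0],p[1],1.]); return -c["R"].T@c["t"], c["R"].T@d
def onz(n,uv,z,st=None):
    o,d=ray(n,uv,st); return o+d*(z-o[2])/d[2]
def proj(n,X,st=None):
    c=CAL[n];K=c["camera_matrix"]
    if n=="wrist":
        T=c["tool_from_camera"]; R=Ro.from_quat(st["eef_rot"]).as_matrix()
        Xt=R.T@(np.asarray(X)-st["ee_pos"]); Xc=T[:3,:3].T@(Xt-T[:3,3])
        th=np.arctan2(np.hypot(Xc[0],Xc[1]),Xc[2]); r=np.hypot(Xc[0],Xc[1])
        return K[:2,2]+K[0,0]*th*Xc[:2]/r
    Xc=c["R"]@np.asarray(X)+c["t"]; return (K@(Xc/Xc[2]))[:2]
def tri(a,b):
    A=[];B=[]
    for o,d in(a,b):
        d=d/np.linalg.norm(d);P=np.eye(3)-np.outer(d,d);A.append(P);B.append(P@o)
    x=np.linalg.lstsq(np.vstack(A),np.hstack(B),rcond=None)[0]
    return x,[np.linalg.norm(A[i]@x-B[i]) for i in(0,1)]
def snap(n,name):
    st=read_state(); im=camera(n)[:,:,::-1].copy(); cv2.imwrite(f"pics/{name}.png",im); return im,st
def crop(im,x0,y0,x1,y1,k,name):
    o=cv2.resize(im[y0:y1,x0:x1],None,fx=k,fy=k,interpolation=cv2.INTER_CUBIC); cv2.imwrite(f"pics/{name}.png",o)
def yawdeg(st):
    R=Ro.from_quat(st["eef_rot"]).as_matrix(); return R
E
python3 - <<'E'
from h import *
t=cv2.imread("pics/top0.png"); s=cv2.imread("pics/scene0.png")
crop(t,205,150,355,260,5,"tfix"); crop(s,195,165,385,300,4,"sfix")
crop(t,130,140,190,220,7,"tgate"); crop(t,360,160,440,330,4,"tright"); crop(s,370,135,450,215,6,"sgate"); crop(s,60,170,220,340,3.5,"sright")
R=Ro.from_quat(read_state()["eef_rot"]).as_matrix(); print(R)
E
```

```text
[[-4.92749822e-04  3.91958199e-01 -9.19982895e-01]
 [ 9.42099072e-04 -9.19982416e-01 -3.91958500e-01]
 [-9.99999435e-01 -1.05985251e-03  8.40577159e-05]]
```

View pics/tfix.png

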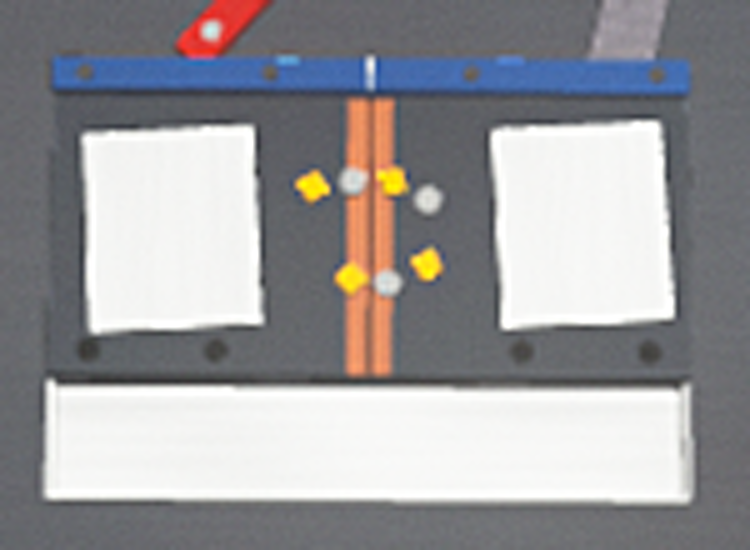

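View pics/sfix.png

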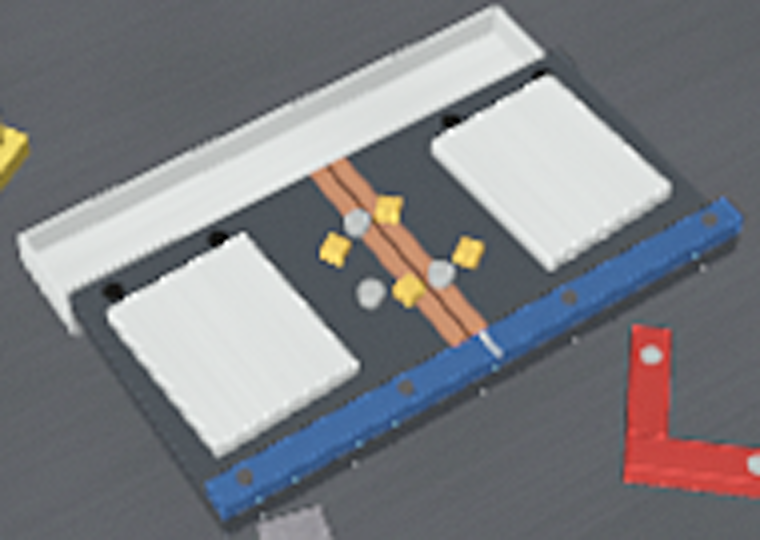

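View pics/tgate.png

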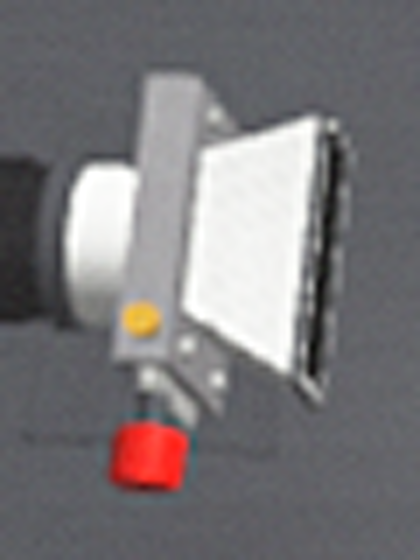

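View pics/tright.png

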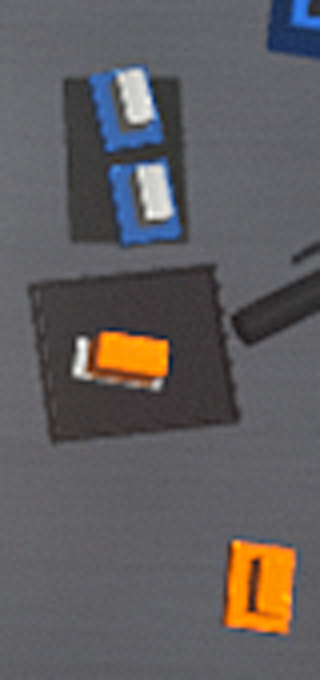

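View pics/sgate.png

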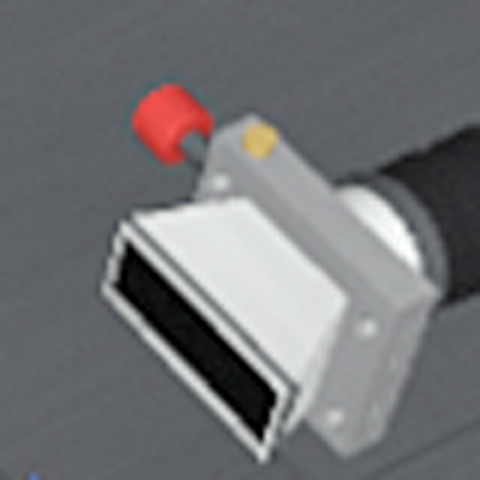

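View pics/sright.png

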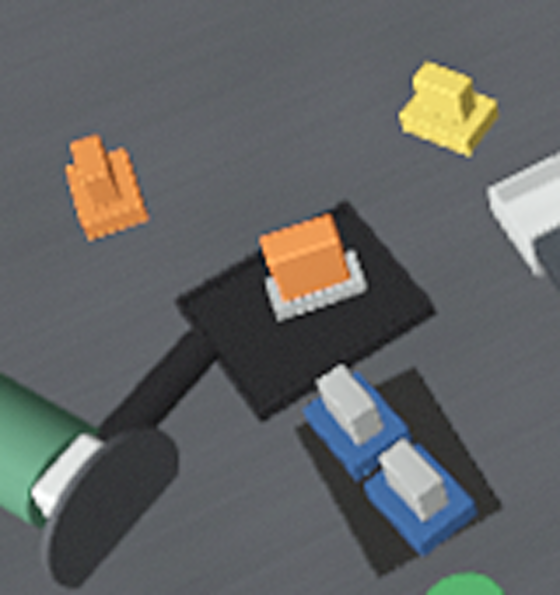

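Run:
```python
from h import *
np.set_printoptions(precision=4,suppress=True)
print("top cam",-CAL["top"]["R"].T@CAL["top"]["t"],"scene cam",-CAL["scene"]["R"].T@CAL["scene"]["t"])
t=cv2.imread("pics/top0.png"); s=cv2.imread("pics/scene0.png")
def T(u,v,x0=205,y0=150,k=5): return ((u+.5)/k-.5+x0,(v+.5)/k-.5+y0)
# plate features z=.045 : near corners, fence top corners z=.06
for nm,uv,z in [("fence far L",(53,57),.06),("fence far R",(690,60),.06),("line fence far",(371,54),.06),("line fence near",(371,88),.06),("line near end",(368,375),.045),("line far",(372,97),.045),("plate NL",(47,373),.045),("plate NR",(692,377),.045),
 ("cL",(82,131),.057),("cL",(255,125),.057),("cL",(262,322),.057),("cL",(91,332),.057),
 ("cR",(491,129),.057),("cR",(661,122),.057),("cR",(675,318),.057),("cR",(503,328),.057),
 ("trough NL",(44,497),.026),("trough NR",(690,500),.026)]:
    print(nm,onz("top",T(*uv),z))
def blobs(im,lo,hi,n,amin=5,roi=None):
    h=cv2.cvtColor(im,cv2.COLOR_BGR2HSV); m=cv2.inRange(h,lo,hi)
    if roi: q=np.zeros_like(m); q[roi[1]:roi[3],roi[0]:roi[2]]=1; m=m*q
    k,l,st,c=cv2.connectedComponentsWithStats(m)
    return [(tuple(c[i].round(1)),int(st[i][4])) for i in range(1,k) if st[i][4]>=amin]
print("yellow bits",[ (c,a,onz("top",c,.0535)[:2]) for c,a in blobs(t,(20,120,120),(35,255,255),"top",roi=(260,165,320,235))])
red=[blobs(im,(0,150,120),(6,255,255),n) for im,n in((t,"top"),(s,"scene"))]; print(red)
print("orange",blobs(t,(7,150,120),(18,255,255),"top",20),blobs(s,(7,120,120),(16,255,255),"scene",20))
print("green cap",blobs(t,(50,100,80),(75,255,255),"top",30),blobs(s,(55,100,80),(75,255,255),"scene",30))
```

```text
top cam [ 0.1909 -0.0135  1.5816] scene cam [ 1.1699 -0.4175  1.0154]
fence far L [0.6652 0.2036 0.06  ]
fence far R [ 0.673  -0.1755  0.06  ]
line fence far [0.6719 0.0144 0.06  ]
line fence near [0.6508 0.0138 0.06  ]
line near end [0.4802 0.011  0.045 ]
line far [0.6497 0.0133 0.045 ]
plate NL [0.4766 0.1992 0.045 ]
plate NR [ 0.4839 -0.1789  0.045 ]
cL [0.6208 0.1844 0.057 ]
cL [0.6271 0.082  0.057 ]
cL [0.5079 0.0736 0.057 ]
cL [0.4994 0.1732 0.057 ]
cR [ 0.6282 -0.058   0.057 ]
cR [ 0.6351 -0.1588  0.057 ]
cR [ 0.5164 -0.1676  0.057 ]
cR [ 0.5079 -0.0672  0.057 ]
trough NL [0.406  0.1997 0.026 ]
trough NR [ 0.4139 -0.18    0.026 ]
yellow bits [((np.float64(267.3), np.float64(186.7)), 22, array([0.5919, 0.0463])), ((np.float64(283.2), np.float64(186.0)), 23, array([ 0.5952, -0.0007])), ((np.float64(289.7), np.float64(202.3)), 23, array([ 0.5462, -0.0211])), ((np.float64(274.9), np.float64(205.2)), 21, array([0.5364, 0.0222]))]
[[((np.float64(253.1), np.float64(141.2)), 383), ((np.float64(150.7), np.float64(204.7)), 82)], [((np.float64(397.8), np.float64(154.8)), 97), ((np.float64(365.4), np.float64(274.0)), 668)]]
orange [((np.float64(391.6), np.float64(248.9)), 152), ((np.float64(424.5), np.float64(306.3)), 302)] [((np.float64(398.8), np.float64(1.8)), 37), ((np.float64(50.8), np.float64(90.6)), 566), ((np.float64(280.9), np.float64(211.5)), 35), ((np.float64(89.2), np.float64(223.5)), 462), ((np.float64(298.2), np.float64(231.2)), 20), ((np.float64(146.9), np.float64(243.0)), 422), ((np.float64(307.4), np.float64(243.3)), 32)]
green cap [((np.float64(400.2), np.float64(142.1)), 253), ((np.float64(479.9), np.float64(258.0)), 1243), ((np.float64(61.7), np.float64(391.6)), 769)] [((np.float64(341.5), np.float64(34.2)), 743), ((np.float64(192.1), np.float64(346.7)), 564)]
```

Run:
```python
from h import *
np.set_printoptions(precision=4,suppress=True)
print("knob",tri(ray("top",(150.7,204.7)),ray("scene",(397.8,154.8))), onz("top",(150.7,204.7),.08))
def T(u,v,x0,y0,k): return ((u+.5)/k-.5+x0,(v+.5)/k-.5+y0)
a=onz("top",T(145,75,130,140,7),.108);b=onz("top",T(113,360,130,140,7),.108);c=onz("top",T(167,362,130,140,7),.108);d=onz("top",T(198,77,130,140,7),.108);print("housing",a,b,c,d)
ra=onz("top",T(120,425,130,140,7),.085)
for nm,uv,z in [("grip",(104,333),.064),("grip",(168,342),.064),("grip",(166,378),.064),("grip",(95,368),.064),
 ("tray",(28,286),.014),("tray",(215,265),.014),("tray",(240,420),.014),("tray",(54,440),.014),
 ("w1 rib",(115,72),.052),("w1 rib",(144,68),.052),("w1 rib",(158,120),.052),("w1 rib",(130,126),.052),
 ("w2 rib",(135,168),.052),("w2 rib",(165,165),.052),("w2 rib",(174,216),.052),("w2 rib",(146,222),.052)]:
    print(nm,onz("top",T(*uv,360,160,4),z))
print("jar",onz("top",(400.2,142.1),.085))
print("orange wt",onz("top",(424.5,306.3),.03),"yellow", onz("top",(339,282),.03))
```

```text
knob (array([0.5231, 0.3802, 0.0727]), [np.float64(0.0020201048180229545), np.float64(0.0020201048180226197)]) [0.5227 0.3801 0.08  ]
housing [0.6777 0.3862 0.108 ] [0.5561 0.39   0.108 ] [0.5558 0.3679 0.108 ] [0.6774 0.3643 0.108 ]
grip [ 0.4311 -0.2995  0.064 ]
grip [ 0.4258 -0.3454  0.064 ]
grip [ 0.3997 -0.3435  0.064 ]
grip [ 0.4056 -0.2928  0.064 ]
tray [ 0.473  -0.2528  0.014 ]
tray [ 0.4925 -0.3926  0.014 ]
tray [ 0.3768 -0.4082  0.014 ]
tray [ 0.3586 -0.2712  0.014 ]
w1 rib [ 0.6293 -0.3126  0.052 ]
w1 rib [ 0.633  -0.3342  0.052 ]
w1 rib [ 0.5933 -0.3438  0.052 ]
w1 rib [ 0.5882 -0.3231  0.052 ]
w2 rib [ 0.5564 -0.3262  0.052 ]
w2 rib [ 0.5592 -0.3484  0.052 ]
w2 rib [ 0.521  -0.3542  0.052 ]
w2 rib [ 0.516  -0.3336  0.052 ]
jar [ 0.7294 -0.3425  0.085 ]
orange wt [ 0.2553 -0.4151  0.03  ] yellow [ 0.3185 -0.1695  0.03  ]
```

>>> arm_command --targets '[0.11,0,0,0,0,-1,1,0.11,0,0,0,0,-1,1,0.11,0,0,0,0,-1,1,0.11,0,0,0,0,-1,1,0.11,0,0,0,0,-1,1,0,0,0,0,-1,-1,1,0,0,0,0,-1,-1,1]' --newtons 20

```text
time: 0.73
ee_pos: [0.4144, -0.504, 0.2406]
eef_rot: [-0.704, 0.024, 0.709, 0.024]
ft_force: [-0.2, 0.1, -0.1]
width: 0.0869
```

```bash
cat >> h.py <<'E'
def need(xyz,yaw,st=None,vert=True):
    """tool-frame shift (units) & rotation to reach xyz with tool x=-Z, y=-(fixture-like y axis rotated by yaw)"""
    st=st or read_state(); R=Ro.from_quat(st["eef_rot"]).as_matrix()
    c,s=np.cos(yaw),np.sin(yaw)
    Rt=np.column_stack([[0,0,-1],[s,-c,0],[-c,-s,0]])
    rv=Ro.from_matrix(R.T@Rt).as_rotvec()
    d=np.asarray(xyz)-st["ee_pos"]
    print("at",st["ee_pos"].round(4),"turn(u)",(rv/np.radians(45)).round(3),"deg",np.degrees(rv).round(2),"shift(u)",(R.T@d/.025).round(2),"aligned shift(u)",(Rt.T@d/.025).round(2),"t",round(st["time"],2),"F",np.round(st["ft_force"],1),"w",round(st["width"],4))
E
python3 -c "
from h import *
need([.5,.38,.2],-.031)"
```

```text
at [ 0.4144 -0.504   0.2406] turn(u) [-0.048  0.01   0.001] deg [-2.14  0.44  0.04] shift(u) [  1.64 -35.51  -1.01] aligned shift(u) [  1.63 -35.45  -2.33] t 0.73 F [-0.2  0.1 -0.1] w 0.0869
```

>>> arm_command --targets '[-0.05,0.01,0,0,-1,-0.5,1,0,0,0,0,-1,-0.5,1,0,0,0,0,-1,-0.5,1,0,0,0,0,-1,-0.5,1,0,0,0,0,-1,0,1,0,0,0,0,-1,0,1,0,0,0,0,-1,0,1,0,0,0,0,-1,0,1,0,0,0,0,-1,0,1,0,0,0,0,-1,0,1,0,0,0,0,-1,0,1,0,0,0,0,-1,0,1]'

```text
time: 1.73
ee_pos: [0.4787, -0.1871, 0.236]
eef_rot: [-0.706, 0.005, 0.709, 0.009]
ft_force: [0.9, -0.2, 0.1]
width: 0.087
```

>>> arm_command --targets '[0,0,0,0,-1,0,1,0,0,0,0,-1,0,1,0,0,0,0,-1,0,1,0,0,0,0,-1,0,1,0,0,0,0,-1,0,1,0,0,0,0,-1,0,1,0,0,0,0,-1,0,1,0,0,0,0,-1,0,1,0,0,0,0,-1,0,1,0,0,0,0,-1,0,1,0,0,0,0,-1,0,1,0,0,0,0,-1,0,1]'

```text
time: 2.73
ee_pos: [0.4809, 0.1277, 0.2365]
eef_rot: [-0.705, 0.006, 0.709, 0.009]
ft_force: [1.2, -0.1, 0.1]
width: 0.0871
```

```bash
python3 -c "
from h import *
need([.5,.38,.2],-.031)"
```

```text
at [0.4809 0.1277 0.2365] turn(u) [0.013 0.009 0.006] deg [0.57 0.38 0.26] shift(u) [  1.5  -10.1   -0.56] aligned shift(u) [  1.46 -10.11  -0.45] t 2.73 F [ 1.2 -0.1  0.1] w 0.0871
```

>>> arm_command --targets '[0,0,0,0,-1,0,1,0,0,0,0,-1,0,1,0,0,0,0,-1,0,1,0,0,0,0,-1,0,1,0,0,0,0,-1,0,1,0,0,0,0.5,-1,0,1,0,0,0,0.5,-1,-0.2,1,0.01,0.01,0,0.5,-1,-0.2,1,0,0,0,0,-1,-0.1,1,0,0,0,0,-0.4,0,1,0,0,0,0,0,0,1]'

```text
time: 3.65
ee_pos: [0.4952, 0.3783, 0.196]
eef_rot: [-0.706, 0.007, 0.708, 0.011]
ft_force: [-0.5, -0.3, -1.1]
width: 0.0868
```

```bash
python3 -c "
from h import *
im,st=snap('wrist','w1')
need([.5225,.38,.2],-.031,st)
print(proj('wrist',[.5225,.38,.072],st))
t,_=snap('top','top1')
crop(t,130,140,330,260,4,'top1c')
"
```

```text
at [0.4952 0.3783 0.196 ] turn(u) [0.007 0.002 0.006] deg [0.3  0.1  0.26] shift(u) [-0.16 -0.1  -1.09] aligned shift(u) [-0.16 -0.1  -1.09] t 3.65 F [-0.5 -0.3 -1.1] w 0.0868
[273.62043961 178.20889741]
```

View pics/w1.png

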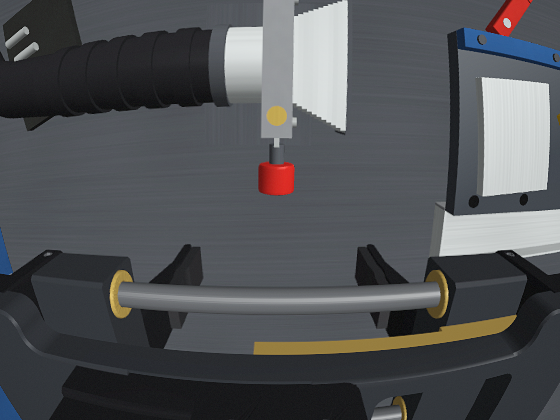

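>>> arm_command --targets '[0.007,0,0.005,0,0,-0.6,1,0,0,0,0.8,0,-0.35,1,0,0,0,0.9,0,-0.1,1,0,0,0,0.9,0,0,1,0,0,0,0.9,0,0,1,0,0,0,0.8,0,0,1,0,0,0,0.3,0,0,1,0,0,0,0,0,0,1]'

```text
time: 4.42
ee_pos: [0.5312, 0.3603, 0.0835]
eef_rot: [0.711, -0.019, -0.703, -0.016]
ft_force: [0.3, -0.3, 0.3]
width: 0.0869
```

```bash
python3 -c "
from h import *
im,st=snap('wrist','w2')
need([.5215,.379,.078],-.031,st)
"
```

```text
at [0.5312 0.3603 0.0835] turn(u) [-0.023 -0.014 -0.005] deg [-1.01 -0.63 -0.22] shift(u) [ 0.21 -0.73  0.43] aligned shift(u) [ 0.22 -0.74  0.41] t 4.42 F [ 0.3 -0.3  0.3] w 0.0869
```

View pics/w2.png

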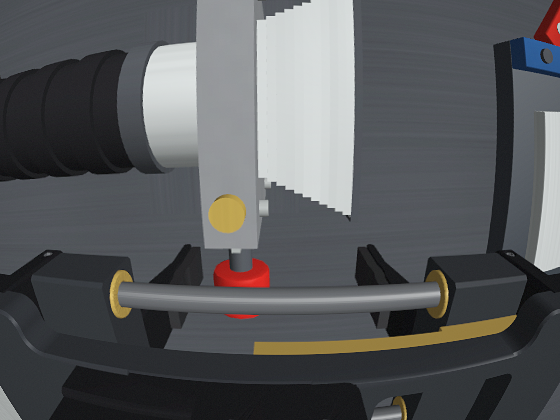

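>>> arm_command --targets '[-0.02,-0.01,0,0.1,-0.5,0.3,1,0,0,0,0.1,-0.25,0.1,1,0,0,0,0,0,0,1]'

```text
time: 4.72
ee_pos: [0.5236, 0.3809, 0.083]
eef_rot: [0.71, -0.012, -0.704, -0.012]
ft_force: [0.2, 0.6, -0.2]
width: 0.0868
```

```bash
python3 -c "
from h import *
need([.5215,.379,.078],-.031)
"
```

```text
at [0.5236 0.3809 0.083 ] turn(u) [-0.004 -0.009 -0.001] deg [-0.18 -0.41 -0.06] shift(u) [0.2  0.08 0.08] aligned shift(u) [0.2  0.08 0.08] t 4.72 F [ 0.2  0.6 -0.2] w 0.0868
```

>>> arm_command --targets '[0,0,0,0.3,0,0.05,1,0,0,0,0.1,0,0,0,0,0,0,0,0,0,0,0,0,0,0,0,0,0,0,0,0,0,0,0,0,0,0,0,0,0,0,0]' --newtons 35

```text
time: 5.22
ee_pos: [0.5221, 0.3834, 0.0742]
eef_rot: [0.71, -0.011, -0.704, -0.011]
ft_force: [-0.0, -0.4, -0.0]
width: 0.0613
```

```bash
python3 -c "
from h import *
need([.5215,.379,.078],-.031)
"
```

```text
at [0.5221 0.3834 0.0742] turn(u) [-0.    -0.012  0.002] deg [-0.02 -0.55  0.07] shift(u) [-0.15  0.18  0.02] aligned shift(u) [-0.15  0.18  0.02] t 5.22 F [-0.  -0.4 -0. ] w 0.0613
```

>>> arm_command --targets '[0,0,0,0,0.1,0,0,0,0,0,0,0.1,0,0,0,0,0,-0.05,0,0,0,0,0,0,0,0,0,0,0,0,0,0,0,0,0,0,0,0,0,0,0,0,0,0,0,0,0,0,0]'

```text
time: 5.8
ee_pos: [0.5223, 0.3804, 0.076]
eef_rot: [0.711, -0.009, -0.703, -0.014]
ft_force: [-0.1, -1.0, 0.1]
width: 0.0293
```

>>> arm_command --targets '[0,0,0,0,0,0.4,0,0,0,0,0,0,0.4,0,0,0,0,0,0,0.4,0,0,0,0,0,0,0.4,0,0,0,0,0,0,0.4,0,0,0,0,0,0,0.4,0,0,0,0,0,0,0.4,0,0,0,0,0,0,0.4,0]'

```text
time: 6.47
ee_pos: [0.4564, 0.383, 0.0772]
eef_rot: [0.721, -0.007, -0.693, -0.022]
ft_force: [40.6, 11.3, -22.5]
width: 0.0288
```

>>> arm_command --targets '[0,0,0,0,0,0,0,0,0,0,0,0,0,1,0,0,0,0,0,0,1,0,0,0,0,0,0,1,0,0,0,0,0,0,1]'

```text
time: 6.88
ee_pos: [0.4544, 0.3828, 0.0774]
eef_rot: [0.721, -0.007, -0.692, -0.022]
ft_force: [0.8, -0.2, -1.6]
width: 0.0481
```

```bash
python3 -c "
from h import *
im,st=snap('wrist','w3')
need([.4625,.381,.15],-.031,st)
"
```

```text
at [0.4544 0.3828 0.0774] turn(u) [-0.012 -0.052  0.027] deg [-0.56 -2.32  1.2 ] shift(u) [-2.89 -0.   -0.44] aligned shift(u) [-2.9   0.06 -0.33] t 6.88 F [ 0.8 -0.2 -1.6] w 0.0481
```

View pics/w3.png

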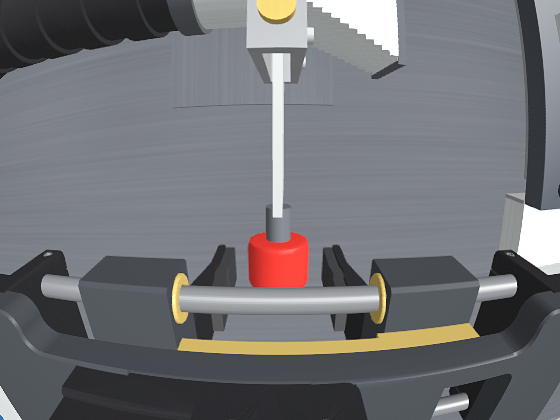

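>>> arm_command --targets '[-0.01,-0.05,0.02,-0.8,0,0,1,0,0,0,-1,0,0,1,0,0,0,-1,0,0,1,0,0,0,-1,0.5,0,1,0,0,0,-1,1,0,1,0,0,0,-0.5,1,0,1,0,0,0,-0.2,1,0,1,0,0,0,0,1,0,1,0,0,0,0,1,0,1,0,0,0,0,1,0,1]'

```text
time: 7.77
ee_pos: [0.4448, 0.2188, 0.2203]
eef_rot: [-0.705, 0.006, 0.709, 0.009]
ft_force: [1.0, 1.1, 0.5]
width: 0.0871
```

```bash
python3 -c "
from h import *
s=read_state(); print(s['joint_positions'].round(2))
need([.5,0,.25],.02,s)
t,_=snap('top','top2'); crop(t,130,140,210,230,6,'top2c')
"
```

```text
[-0.1   0.1  -0.47  1.8   0.04  1.25 -2.17]
at [0.4448 0.2188 0.2203] turn(u) [-0.053  0.008  0.007] deg [-2.37  0.37  0.32] shift(u) [-1.25  8.7  -2.39] aligned shift(u) [-1.19  8.8  -2.03] t 7.77 F [1.  1.1 0.5] w 0.0871
```

View pics/top2c.png

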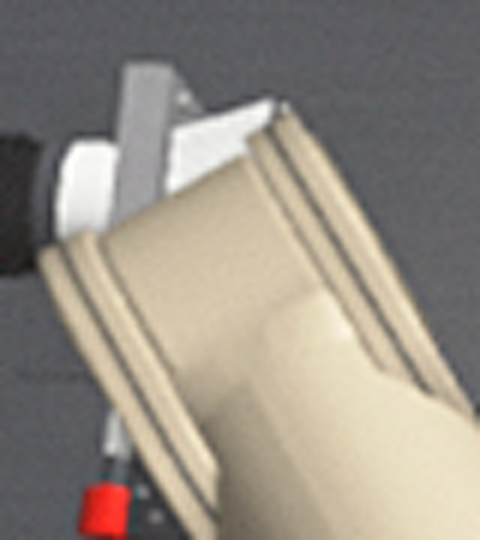

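>>> arm_command --targets '[-0.155,0,0,0,1,0,1,-0.155,0,0,0,1,0.1,1,-0.155,0,0,0,0.97,0.24,1,-0.155,0,0,0,0.93,0.35,1,-0.155,0,0,0,0.88,0.47,1,-0.155,0,0,0,0.8,0.58,1,-0.155,0,0,0,0.74,0.67,1,-0.155,0,0,0,0.65,0.75,1,-0.155,0,0,0,0.56,0.83,1,-0.155,0,0,0,0.45,0.9,1,-0.155,0,0,0,0.34,0.94,1,-0.1,0,0,0,0.2,1,1]'

```text
time: 8.82
ee_pos: [0.4366, -0.0957, 0.2203]
eef_rot: [-0.533, -0.466, 0.535, -0.461]
ft_force: [0.6, 0.1, -0.9]
width: 0.0872
```

```bash
cat >> h.py <<'E'
P2=np.pi/2
# tool y along +(cos yaw, sin yaw): pass yaw+P2 to need()
E
python3 -c "
from h import *
need([.4156,-.32,.2],-.115+P2)
"
```

```text
at [ 0.4366 -0.0957  0.2203] turn(u) [-0.034 -0.004  0.009] deg [-1.53 -0.16  0.42] shift(u) [0.78 0.44 9.  ] aligned shift(u) [0.81 0.2  9.01] t 8.82 F [ 0.6  0.1 -0.9] w 0.0872
```

>>> arm_command --targets '[-0.03,0,0,0,0.1,1,1,0,0,0,0.1,0.1,1,1,0,0,0,0.1,0,1,1,0,0,0,0.1,0,1,1,0,0,0,0.1,0,1,1,0,0,0,0.1,0,1,1,0,0,0,0.1,0,1,1,0,0,0,0,0,0.8,1,0,0,0,0,0,0.3,1,0,0,0,0,0,0,1]'

```text
time: 9.65
ee_pos: [0.4152, -0.3106, 0.2041]
eef_rot: [-0.526, -0.473, 0.53, -0.468]
ft_force: [0.7, 0.7, -0.5]
width: 0.0871
```

```bash
python3 -c "
from h import *
im,st=snap('wrist','w4')
need([.4156,-.32,.2],-.115+P2,st)
print(proj('wrist',[.4156,-.32,.064],st))
"
```

```text
at [ 0.4152 -0.3106  0.2041] turn(u) [ 0.001 -0.002  0.012] deg [ 0.03 -0.09  0.55] shift(u) [0.16 0.06 0.37] aligned shift(u) [0.17 0.06 0.37] t 9.65 F [ 0.7  0.7 -0.5] w 0.0871
[281.3978642  212.64144624]
```

View pics/w4.png

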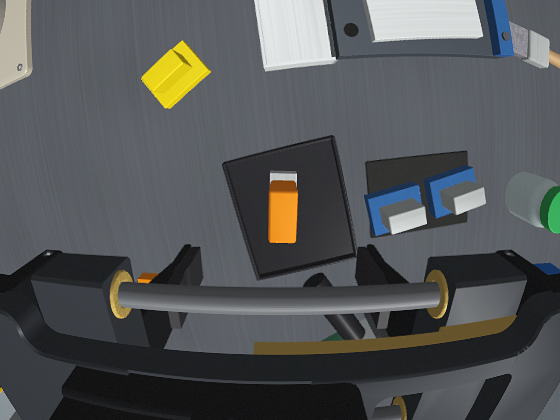

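```bash
python3 -c "
from h import *
im=cv2.imread('pics/w4.png')
st=read_state()
h=cv2.cvtColor(im,cv2.COLOR_BGR2HSV)
m=cv2.inRange(h,(8,180,200),(16,255,255)); m[:150]=0;m[250:]=0;m[:,:250]=0;m[:,320:]=0
c=max(cv2.findContours(m,0,1)[0],key=cv2.contourArea); print(cv2.boundingRect(c),cv2.minAreaRect(c))
P=[onz('wrist',p,.064,st)[:2] for p in [(270,192),(298,192),(297,242),(268,243)]]
print(np.round(P,4),np.mean(P,0))
"
```

```text
(271, 192, 13, 2) ((277.0, 192.5), (1.0, 12.0), 90.0)
[[ 0.4079 -0.2989]
 [ 0.4326 -0.3017]
 [ 0.4271 -0.3492]
 [ 0.4001 -0.3472]] [ 0.4169462  -0.32424272]
```

>>> arm_command --targets '[0,0,0.01,0.6,0.06,0.4,1,0,0,0,0.8,0,0.1,1,0,0,0,0.8,0,0,1,0,0,0,0.8,0,0,1,0,0,0,0.5,0,0,1,0,0,0,0.2,0,0,1,0,0,0,0,0,0,1]'

```text
time: 10.28
ee_pos: [0.4212, -0.3113, 0.1101]
eef_rot: [0.527, 0.474, -0.523, 0.473]
ft_force: [0.3, 0.3, 0.3]
width: 0.0872
```

```bash
python3 -c "
from h import *
need([.417,-.324,.05],-.125+P2)
"
```

```text
at [ 0.4212 -0.3113  0.1101] turn(u) [ 0.029 -0.007 -0.004] deg [ 1.32 -0.3  -0.18] shift(u) [ 2.4  -0.12  0.53] aligned shift(u) [ 2.4  -0.1   0.52] t 10.28 F [0.3 0.3 0.3] w 0.0872
```

>>> arm_command --targets '[0.03,0,0,0.3,-0.1,0.5,1,0,0,0,0.7,0,0.15,1,0,0,0,0.7,0,0.1,1,0,0,0,0.5,0,0.1,1,0,0,0,0.2,0,0,1,0,0,0,0,0,0,1]'

```text
time: 10.78
ee_pos: [0.42, -0.3342, 0.0521]
eef_rot: [0.534, 0.465, -0.528, 0.469]
ft_force: [0.4, 0.6, -0.3]
width: 0.0868
```

```bash
python3 -c "
from h import *
im,st=snap('wrist','w5')
need([.417,-.324,.05],-.125+P2,st)
"
```

```text
at [ 0.42   -0.3342  0.0521] turn(u) [-0.004 -0.003 -0.014] deg [-0.17 -0.14 -0.63] shift(u) [ 0.08 -0.17 -0.39] aligned shift(u) [ 0.09 -0.17 -0.39] t 10.78 F [ 0.4  0.6 -0.3] w 0.0868
```

View pics/w5.png

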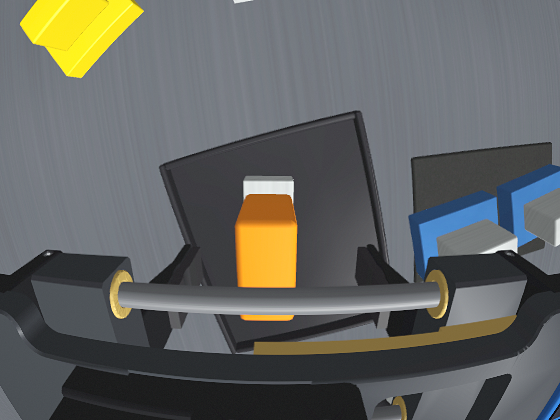

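>>> arm_command --targets '[0,0,0,0.05,-0.15,-0.35,1,0,0,0,0,0,-0.05,1,0,0,0,0,0,0,1]'

```text
time: 11.08
ee_pos: [0.4187, -0.3237, 0.0537]
eef_rot: [0.535, 0.463, -0.527, 0.47]
ft_force: [-0.2, -0.0, 0.3]
width: 0.0867
```

>>> arm_command --targets '[0,0,0,0,0,0,0,0,0,0,0,0,0,0,0,0,0,0,0,0,0,0,0,0,0,0,0,0,0,0,0,0,0,0,0,0,0,0,0,0,0,0,0,0,0,0,0,0,0,0,0,0,0,0,0,0]' --newtons 45

```text
time: 11.75
ee_pos: [0.4199, -0.3237, 0.0557]
eef_rot: [0.535, 0.462, -0.527, 0.472]
ft_force: [0.3, 0.2, -0.3]
width: 0.042
```

```bash
python3 -c "
from h import *
need([.417,-.324,.15],-.125+P2)
"
```

```text
at [ 0.4199 -0.3237  0.0557] turn(u) [-0.004  0.    -0.022] deg [-0.16  0.01 -1.01] shift(u) [-3.77 -0.05  0.03] aligned shift(u) [-3.77 -0.11  0.03] t 11.75 F [ 0.3  0.2 -0.3] w 0.042
```

>>> arm_command --targets '[0,0,-0.01,0.25,-0.05,0,0,0,0,0,0.1,0,0,0,0,0,0,0,0,0,0,0,0,0,0,0,0,0]'

```text
time: 12.08
ee_pos: [0.4185, -0.3238, 0.0464]
eef_rot: [0.533, 0.465, -0.529, 0.469]
ft_force: [-0.8, 1.0, 8.2]
width: 0.0257
```

>>> arm_command --targets '[0,0,0,0,0,0,0,0,0,0,0,0,0,0]'

```text
time: 12.25
ee_pos: [0.4184, -0.3239, 0.0464]
eef_rot: [0.533, 0.465, -0.529, 0.469]
ft_force: [-1.1, 0.9, 4.0]
width: 0.0254
```

>>> arm_command --targets '[0,0,0,-0.7,0,0,0,0,0,0,-0.9,0,0,0,0,0,0,-0.9,0,-0.3,0,-0.04,0,0,-0.9,0.3,-0.6,0,-0.05,0,0,-0.9,0.5,-0.8,0,-0.05,0,0,-0.5,0.6,-1,0,-0.04,0,0,-0.2,0.7,-1,0,0,0,0,0,0.7,-1,0,0,0,0,0,0.7,-1,0,0,0,0,0,0.7,-1,0,0,0,0,0,0.7,-1,0,0,0,0,0,0.7,-1,0]'

```text
time: 13.25
ee_pos: [0.5612, -0.1059, 0.1714]
eef_rot: [0.499, 0.502, -0.499, 0.501]
ft_force: [-0.2, -1.7, -2.6]
width: 0.0262
```

```bash
python3 -c "
from h import *
im,st=snap('wrist','w6')
need([.629,.034,.16],.0195+P2,st)
"
```

```text
at [ 0.5612 -0.1059  0.1714] turn(u) [-0.019 -0.002  0.002] deg [-0.84 -0.07  0.08] shift(u) [ 0.46  2.74 -5.58] aligned shift(u) [ 0.46  2.82 -5.54] t 13.25 F [-0.2 -1.7 -2.6] w 0.0262
```

View pics/w6.png

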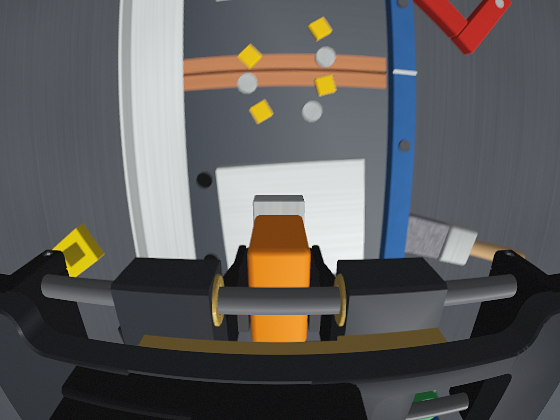

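```bash
cat >> h.py <<'E'
F0=np.array([.575,.012]);FY=.0195
def fx(p):
    c,s=np.cos(FY),np.sin(FY); d=np.asarray(p)[:2]-F0; return np.array([c*d[0]+s*d[1],-s*d[0]+c*d[1]])
def wx(q):
    c,s=np.cos(FY),np.sin(FY); return F0+np.array([c*q[0]-s*q[1],s*q[0]+c*q[1]])
E
python3 -c "
from h import *
st=read_state()
for n,p,z in [('y',(320,28),.0535),('y',(250,56),.0535),('y',(326,86),.0535),('y',(261,111),.0535),('s',(325,57),.0525),('s',(247,83),.0525),('s',(312,111),.0525),('lineN',(183,74),.045),('lineF',(386,72),.045),('whiteN',(393,72),.06),('whiteF',(417,72),.06),('cR',(216,168),.057),('cR',(364,159),.057)]:
    print(n,fx(onz('wrist',p,z,st)).round(4)*1000)
"
```

```text
y [20.7 39.3]
y [-34.4  15.7]
y [25.  -8.7]
y [-26.2 -29. ]
s [24.5 15.2]
s [-37.   -6.2]
s [ 14. -29.]
lineN [-91.3   5.4]
lineF [77.5  7. ]
whiteN [78.4  5.2]
whiteF [99.6  7.3]
cR [-62.9 -73.5]
cR [ 56.2 -66.5]
```

>>> arm_command --targets '[-0.02,0,0,0,0.6,-1,0,0,0,0,0,0.6,-1,0,0,0,0,0,0.6,-1,0,0,0,0,0.3,0.5,-1,0,0,0,0,0.5,0.2,-0.8,0,0,0,0,0.5,0.1,-0.3,0,0,0,0,0.3,0,0,0,0,0,0,0,0,0,0]'

```text
time: 13.97
ee_pos: [0.6266, 0.0385, 0.1236]
eef_rot: [0.492, 0.511, -0.492, 0.505]
ft_force: [-0.6, -1.0, -1.7]
width: 0.0258
```

```bash
python3 -c "
from h import *
im,st=snap('wrist','w7')
need([.6295,.038,.092],.0195+P2,st)
for n,p,z in [('lineF',wx([70,0]),.045)]: pass
"
```

```text
at [0.6266 0.0385 0.1236] turn(u) [ 0.017 -0.008  0.009] deg [ 0.75 -0.34  0.39] shift(u) [1.26 0.12 0.03] aligned shift(u) [1.26 0.12 0.02] t 13.97 F [-0.6 -1.  -1.7] w 0.0258
```

View pics/w7.png

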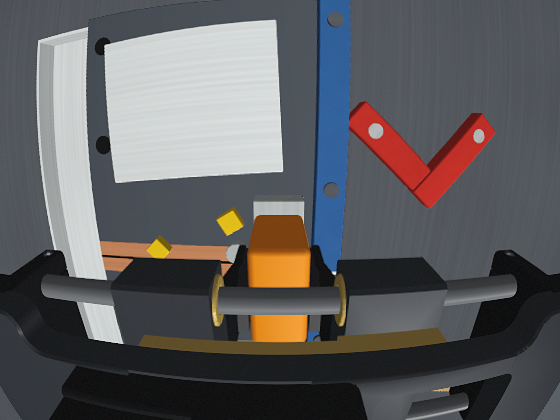

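```bash
python3 -c "
from h import *
st=read_state()
for n,p,z in [('cL',(107,44),.057),('cL',(276,20),.057),('cL',(283,170),.057),('cL',(116,182),.057),('y',(230,222),.0535),('y',(159,247),.0535),('lineN',(107,259),.045),('fence top near far',(319,5),.06),('fence top near',(313,230),.06)]:
    print(n,fx(onz('wrist',p,z,st)).round(4)*1000)
"
```

```text
cL [-69.4 158.7]
cL [ 48.2 165.5]
cL [53.9 67.2]
cL [-64.9  59.3]
y [17.9 30. ]
y [-37.    9.2]
lineN [-90.5  -7.8]
fence top near far [ 75.1 176. ]
fence top near [74.8 27.4]
```

>>> arm_command --targets '[0.015,0,0.01,0.5,0.1,0.05,0,0,0,0,0.4,0,0.05,0,0,0,0,0.3,0,0.05,0,0,0,0,0.1,0,0,0,0,0,0,0.1,0,0,0]'

```text
time: 14.43
ee_pos: [0.6294, 0.0258, 0.0898]
eef_rot: [0.499, 0.503, -0.496, 0.503]
ft_force: [-0.9, -0.3, -1.9]
width: 0.0256
```

```bash
python3 -c "
from h import *
need([.6295,.038,.0874],.0195+P2)
"
```

```text
at [0.6294 0.0258 0.0898] turn(u) [-0.01  -0.003 -0.004] deg [-0.45 -0.14 -0.2 ] shift(u) [ 0.1   0.01 -0.49] aligned shift(u) [ 0.1   0.01 -0.49] t 14.43 F [-0.9 -0.3 -1.9] w 0.0256
```

>>> arm_command --targets '[-0.01,0,0,0,0,-0.5,0,0,0,0,0.1,0,-0.05,0,0,0,0,0.15,0,0,0,0,0,0,0.1,0,0,0]'

```text
time: 14.77
ee_pos: [0.6299, 0.0389, 0.0873]
eef_rot: [0.497, 0.503, -0.494, 0.506]
ft_force: [-6.9, -2.3, 12.1]
width: 0.0257
```

```bash
python3 -c "
from h import *
need([.6295,.038,.0874],.0195+P2)
"
```

```text
at [0.6299 0.0389 0.0873] turn(u) [-0.001  0.    -0.006] deg [-0.05  0.   -0.29] shift(u) [-0.   -0.02  0.04] aligned shift(u) [-0.   -0.02  0.04] t 14.77 F [-6.9 -2.3 12.1] w 0.0257
```

>>> arm_command --targets '[0,0,0,0.02,-0.3,0,0,0,0,0,0.02,-0.35,0,0,0,0,0,0.02,-0.35,0,0,0,0,0,0.02,-0.35,0,0,0,0,0,0.02,-0.35,0,0,0,0,0,0.02,-0.35,0,0]'

```text
time: 15.27
ee_pos: [0.5789, 0.0407, 0.0875]
eef_rot: [0.499, 0.502, -0.49, 0.509]
ft_force: [1.3, 0.4, 2.2]
width: 0.0258
```

```bash
python3 -c "
from h import *
im,st=snap('wrist','w8')
need([.481,.035,.0874],.0195+P2,st)
"
```

```text
at [0.5789 0.0407 0.0875] turn(u) [ 0.003 -0.002 -0.02 ] deg [ 0.15 -0.07 -0.88] shift(u) [-0.06 -3.92  0.14] aligned shift(u) [ 0.   -3.92  0.15] t 15.27 F [1.3 0.4 2.2] w 0.0258
```

View pics/w8.png

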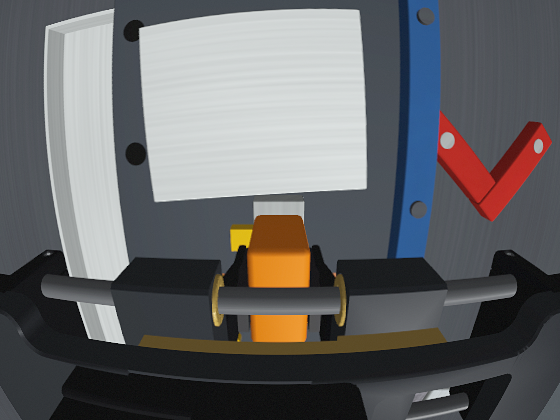

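>>> arm_command --targets '[0,0,-0.01,0.02,-0.35,0.1,0,0,0,0,0.02,-0.35,0.05,0,0,0,0,0.02,-0.35,0.02,0,0,0,0,0.02,-0.35,0.02,0,0,0,0,0.02,-0.35,0.02,0,0,0,0,0.02,-0.35,0.02,0]'

```text
time: 15.82
ee_pos: [0.5257, 0.0345, 0.0875]
eef_rot: [0.499, 0.502, -0.489, 0.51]
ft_force: [3.5, -0.3, 6.5]
width: 0.0258
```

```bash
python3 -c "
from h import *
need([.481,.033,.0874],.0195+P2)
"
```

```text
at [0.5257 0.0345 0.0875] turn(u) [ 0.005 -0.003 -0.024] deg [ 0.23 -0.16 -1.06] shift(u) [-0.03 -1.79  0.02] aligned shift(u) [ 0.   -1.79  0.03] t 15.82 F [ 3.5 -0.3  6.5] w 0.0258
```

>>> arm_command --targets '[0,0,-0.01,0.02,-0.35,0,0,0,0,0,0.02,-0.35,0,0,0,0,0,0.02,-0.35,0,0,0,0,0,0,-0.35,0,0,0,0,0,0,-0.3,0,0,0,0,0,0,-0.1,0,0,0,0,0,0,0,0,0]'

```text
time: 16.4
ee_pos: [0.4767, 0.033, 0.0872]
eef_rot: [0.499, 0.502, -0.489, 0.509]
ft_force: [1.1, 0.4, 1.7]
width: 0.0258
```

```bash
python3 -c "
from h import *
im,st=snap('wrist','w9')
need([.481,.033,.0874],.0195+P2,st)
"
```

```text
at [0.4767 0.033  0.0872] turn(u) [ 0.005 -0.003 -0.022] deg [ 0.22 -0.15 -0.99] shift(u) [-0.    0.17  0.  ] aligned shift(u) [-0.01  0.17  0.  ] t 16.4 F [1.1 0.4 1.7] w 0.0258
```

View pics/w9.png

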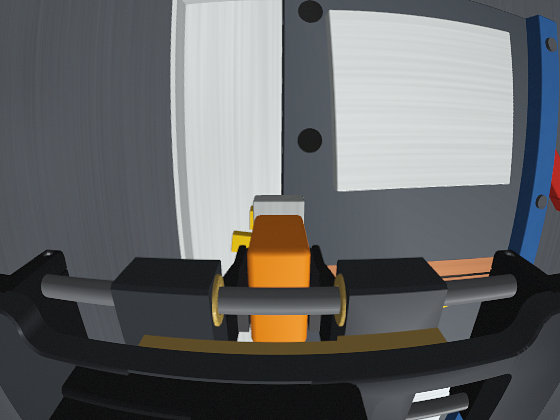

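>>> arm_command --targets '[0,0,-0.02,-0.6,0,0,0,0,0,0,-0.8,0.1,0,0,0,0,0,-0.8,0.6,0.6,0,0,0,0,-0.6,0.8,0.8,0,0,0,0,0,0.8,0.8,0,0,0,0,0,0.5,0.3,0,0,0,0,0,0,0,0,0,0,0,0,0,0,0]'

```text
time: 17.12
ee_pos: [0.5426, -0.0309, 0.1506]
eef_rot: [0.488, 0.513, -0.499, 0.5]
ft_force: [-0.1, 0.3, -1.6]
width: 0.026
```

```bash
python3 -c "
from h import *
im,st=snap('wrist','w10')
print(wx([.056,-.026])); need([*wx([.056,-.026]),.12],.0195+P2,st)
t,_=snap('top','top3'); crop(t,205,150,355,260,5,'top3c')
"
```

```text
[ 0.63149632 -0.01290313]
at [ 0.5426 -0.0309  0.1506] turn(u) [ 0.007 -0.002  0.031] deg [ 0.31 -0.1   1.4 ] shift(u) [ 1.14  3.6  -0.63] aligned shift(u) [ 1.22  3.57 -0.65] t 17.12 F [-0.1  0.3 -1.6] w 0.026
```

View pics/w10.png

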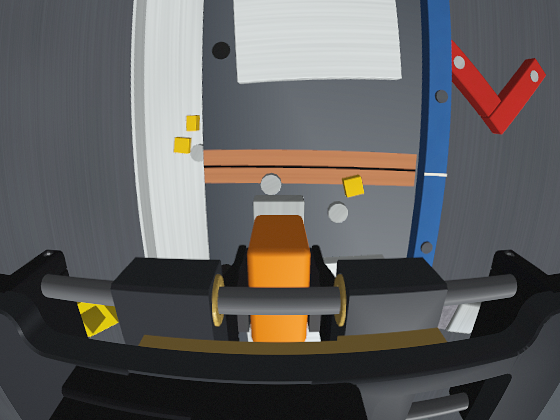

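View pics/top3c.png

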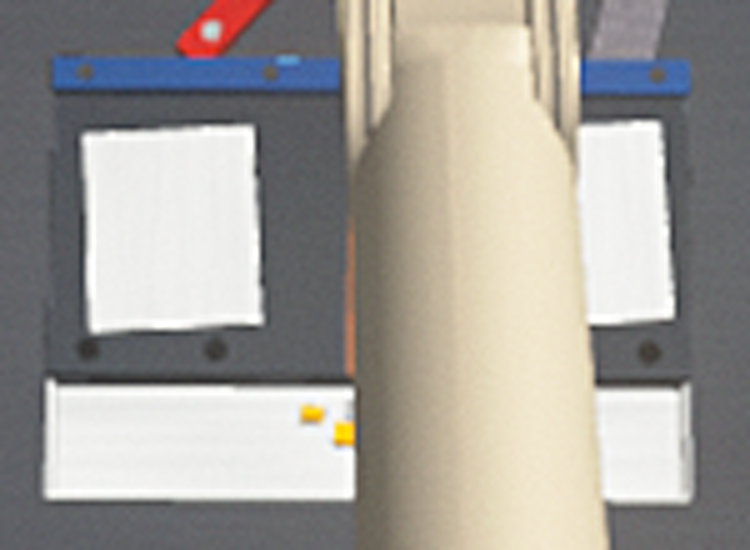

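>>> arm_command --targets '[0,0,0.03,0,0.8,-0.2,0,0,0,0,0,0.9,-0.2,0,0,0,0,0,0.9,-0.2,0,0,0,0,0.3,0.6,-0.1,0,0,0,0,0.3,0.3,0,0,0,0,0,0.2,0,-0.1,0,0,0,0,0,0,0,0]'

```text
time: 17.8
ee_pos: [0.6252, -0.0016, 0.1257]
eef_rot: [0.491, 0.511, -0.493, 0.505]
ft_force: [0.2, 0.3, -1.9]
width: 0.0254
```

```bash
python3 -c "
from h import *
st=read_state()
need([*wx([.056,-.026]),.0874],.0195+P2,st)
"
```

```text
at [ 0.6252 -0.0016  0.1257] turn(u) [ 0.015 -0.005  0.012] deg [ 0.69 -0.22  0.53] shift(u) [1.53 0.25 0.47] aligned shift(u) [1.53 0.24 0.46] t 17.8 F [ 0.2  0.3 -1.9] w 0.0254
```

>>> arm_command --targets '[0.015,0,0.01,0.5,0.2,0.05,0,0,0,0,0.4,0,0.05,0,0,0,0,0.35,0,0,0,0,0,0,0.1,0,0,0,0,0,0,0.05,0,0,0]'

```text
time: 18.22
ee_pos: [0.6258, -0.0038, 0.0888]
eef_rot: [0.494, 0.507, -0.495, 0.503]
ft_force: [0.2, -0.6, -1.2]
width: 0.0257
```

```bash
python3 -c "
from h import *
st=read_state()
need([*wx([.056,-.026]),.0874],.0195+P2,st)
"
```

```text
at [ 0.6258 -0.0038  0.0888] turn(u) [ 0.002 -0.005  0.006] deg [ 0.07 -0.21  0.29] shift(u) [0.05 0.22 0.37] aligned shift(u) [0.06 0.22 0.37] t 18.22 F [ 0.2 -0.6 -1.2] w 0.0257
```

>>> arm_command --targets '[0,0,0,-0.1,0.1,0.4,0,0,0,0,0.1,0.1,0,0,0,0,0,0.15,0,0,0,0,0,0,0.1,0,0,0]'

```text
time: 18.55
ee_pos: [0.6325, -0.0142, 0.0873]
eef_rot: [0.496, 0.507, -0.494, 0.504]
ft_force: [-8.8, -0.3, 21.9]
width: 0.026
```

```bash
python3 -c "
from h import *
im,st=snap('wrist','w11')
need([*wx([-.098,-.026]),.0874],.0195+P2,st)
"
```

```text
at [ 0.6325 -0.0142  0.0873] turn(u) [ 0.002 -0.006  0.002] deg [ 0.08 -0.27  0.09] shift(u) [ 0.01 -6.2  -0.06] aligned shift(u) [-0.   -6.2  -0.05] t 18.55 F [-8.8 -0.3 21.9] w 0.026
```

View pics/w11.png

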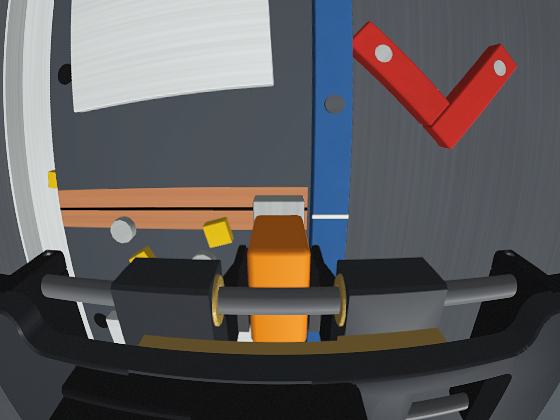

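>>> arm_command --targets '[0,0,0,0,-0.35,0,0,0,0,0,0.02,-0.35,0,0,0,0,0,0.02,-0.35,0,0,0,0,0,0.02,-0.35,0,0,0,0,0,0.02,-0.35,0,0,0,0,0,0.02,-0.35,0,0,0,0,0,0.02,-0.35,0,0,0,0,0,0.02,-0.35,0,0,0,0,0,0.02,-0.35,0,0]'

```text
time: 19.35
ee_pos: [0.5537, -0.0164, 0.0875]
eef_rot: [0.5, 0.503, -0.49, 0.507]
ft_force: [3.1, 0.5, 3.2]
width: 0.0256
```

```bash
python3 -c "
from h import *
im,st=snap('wrist','w12')
need([*wx([-.098,-.026]),.0874],.0195+P2,st)
"
```

```text
at [ 0.5537 -0.0164  0.0875] turn(u) [ 0.001 -0.006 -0.018] deg [ 0.05 -0.26 -0.83] shift(u) [-0.04 -3.05 -0.08] aligned shift(u) [ 0.   -3.05 -0.08] t 19.35 F [3.1 0.5 3.2] w 0.0256
```

View pics/w12.png

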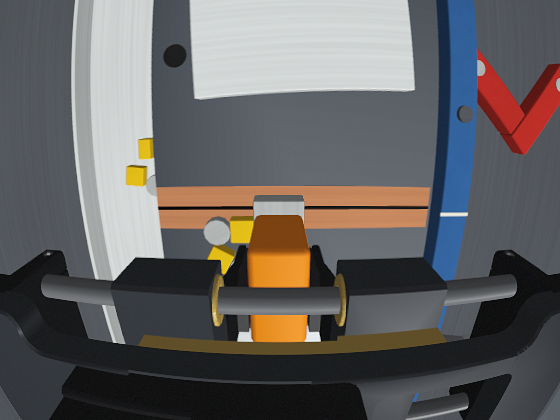

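>>> arm_command --targets '[0,0,-0.01,0.02,-0.35,-0.05,0,0,0,0,0.02,-0.35,-0.05,0,0,0,0,0.02,-0.35,0,0,0,0,0,0.02,-0.35,0,0,0,0,0,0.02,-0.35,0,0,0,0,0,0,-0.35,0,0,0,0,0,0,-0.35,0,0,0,0,0,0,-0.35,0,0,0,0,0,0,-0.25,0,0,0,0,0,0,0,0,0]'

```text
time: 20.23
ee_pos: [0.4722, -0.0149, 0.0871]
eef_rot: [0.5, 0.502, -0.489, 0.508]
ft_force: [2.1, 0.9, 3.1]
width: 0.0256
```

```bash
python3 -c "
from h import *
im,st=snap('wrist','w13')
need([*wx([-.098,-.026]),.0874],.0195+P2,st)
"
```

```text
at [ 0.4722 -0.0149  0.0871] turn(u) [ 0.002 -0.006 -0.021] deg [ 0.1  -0.25 -0.92] shift(u) [-0.01  0.21  0.05] aligned shift(u) [-0.01  0.21  0.05] t 20.23 F [2.1 0.9 3.1] w 0.0256
```

View pics/w13.png

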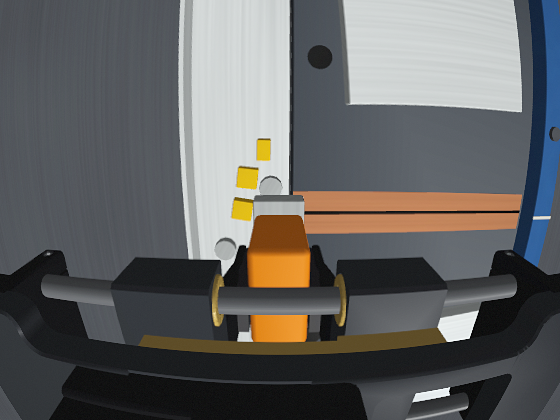

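>>> arm_command --targets '[0,0,-0.02,-0.6,0,0,0,0,0,0,-0.8,0,0.2,0,0,0,0,-0.9,0,0.8,0,0,0,0,-0.8,0,1,0,0,0,0,-0.3,0,1,0,0,0,0,0,0,0.8,0,0,0,0,0,0,0.3,0,0,0,0,0,0,0,0]'

```text
time: 20.95
ee_pos: [0.4664, -0.1201, 0.1677]
eef_rot: [0.49, 0.514, -0.498, 0.498]
ft_force: [0.2, 0.3, -1.7]
width: 0.0261
```

```bash
python3 -c "
from h import *
im,st=snap('wrist','w14')
need([.417,-.324,.12],-.125+P2,st)
t,_=snap('top','top4'); crop(t,205,150,355,260,5,'top4c')
t,_=snap('scene','sc4'); crop(t,195,165,385,300,4,'sc4c')
"
```

```text
at [ 0.4664 -0.1201  0.1677] turn(u) [ 0.19  -0.007  0.032] deg [ 8.54 -0.31  1.42] shift(u) [ 1.9  -2.13  8.12] aligned shift(u) [ 1.91 -0.95  8.34] t 20.95 F [ 0.2  0.3 -1.7] w 0.0261
```

View pics/w14.png

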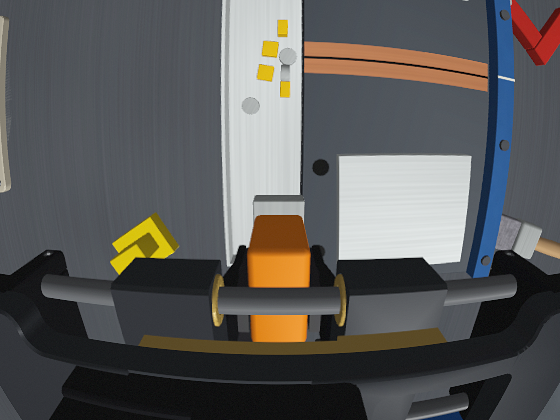

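View pics/top4c.png

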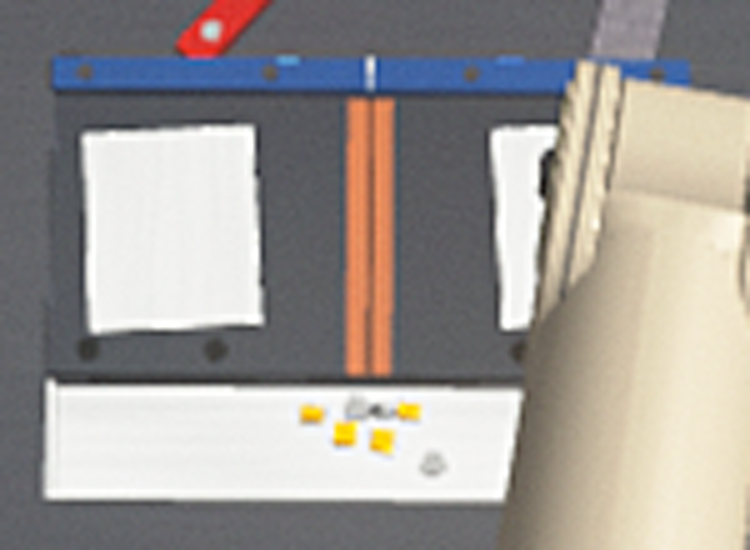

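View pics/sc4c.png

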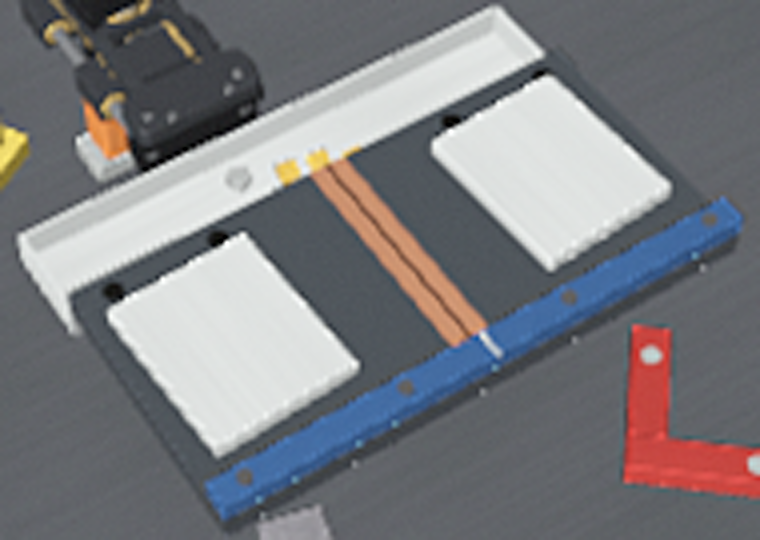

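>>> arm_command --targets '[0.05,0,0.02,0,-0.3,0.8,0,0.07,0,0,0,-0.3,1,0,0.07,0,0,0,-0.2,1,0,0,0,0,0,-0.1,1,0,0,0,0,0.1,-0.1,1,0,0,0,0,0.3,0,1,0,0,0,0,0.4,0,1,0,0,0,0,0.4,0,0.7,0,0,0,0,0.2,0,0.3,0,0,0,0,0,0,0,0]'

```text
time: 21.93
ee_pos: [0.418, -0.317, 0.1276]
eef_rot: [-0.531, -0.471, 0.534, -0.459]
ft_force: [0.1, 0.2, -2.0]
width: 0.0258
```

```bash
python3 -c "
from h import *
im,st=snap('wrist','w15')
need([.422,-.328,.0474],-.125+P2,st)
"
```

```text
at [ 0.418  -0.317   0.1276] turn(u) [-0.013 -0.01   0.02 ] deg [-0.6  -0.45  0.88] shift(u) [3.2  0.27 0.44] aligned shift(u) [3.21 0.21 0.42] t 21.93 F [ 0.1  0.2 -2. ] w 0.0258
```

View pics/w15.png

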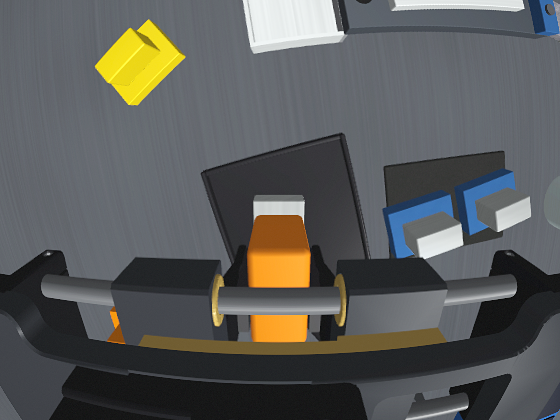

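>>> arm_command --targets '[-0.01,-0.01,0.02,0.5,0.2,0.4,0,0,0,0,0.7,0,0.2,0,0,0,0,0.7,0,0.1,0,0,0,0,0.6,0,0.05,0,0,0,0,0.1,0,0,0,0,0,0,0,0,0,0]'

```text
time: 22.48
ee_pos: [0.4259, -0.3287, 0.0643]
eef_rot: [0.531, 0.468, -0.527, 0.47]
ft_force: [0.4, -0.1, -1.6]
width: 0.0257
```

```bash
python3 -c "
from h import *
need([.422,-.328,.0474],-.125+P2)
"
```

```text
at [ 0.4259 -0.3287  0.0643] turn(u) [ 0.005 -0.003 -0.007] deg [ 0.24 -0.15 -0.34] shift(u) [ 0.68 -0.16 -0.01] aligned shift(u) [ 0.68 -0.16 -0.01] t 22.48 F [ 0.4 -0.1 -1.6] w 0.0257
```

>>> arm_command --targets '[0,0,0,0.3,-0.1,0.05,0,0,0,0,0.3,0,0.05,0,0,0,0,0.15,0,0,0,0,0,0,0.1,0,0,0,0,0,0,0.05,0,0,0]'

```text
time: 22.9
ee_pos: [0.426, -0.3298, 0.0463]
eef_rot: [0.532, 0.467, -0.526, 0.472]
ft_force: [-6.0, 3.6, 15.4]
width: 0.0256
```

>>> arm_command --targets '[0,0,0,-0.02,0,0,0.45,0,0,0,0,0,0,0.6,0,0,0,0,0,0,0.8,0,0,0,0,0,0,0.8,0,0,0,-0.6,0,0,0.8,0,0,0,-0.8,0,0,0.8,0,0,0,-0.9,0,0,0.8,0,0,0,-0.9,0,0,0.8,0,0,0,-0.9,0,0,0.8,0,0,0,-0.5,0,-0.5,0.8,0,0,0,-0.3,0,-0.7,0.8,0,0,0,0,0,-0.8,1]'

```text
time: 23.9
ee_pos: [0.4299, -0.2832, 0.1757]
eef_rot: [0.533, 0.464, -0.527, 0.471]
ft_force: [0.5, 0.6, 1.2]
width: 0.0716
```

```bash
python3 -c "
from h import *
im,st=snap('wrist','w16')
need([.46,.38,.2],-.031,st)
"
```

```text
at [ 0.4299 -0.2832  0.1757] turn(u) [ 1.88  -0.011 -0.013] deg [84.6  -0.52 -0.57] shift(u) [ -1.    -2.11 -26.47] aligned shift(u) [ -0.97 -26.55  -0.38] t 23.9 F [0.5 0.6 1.2] w 0.0716
```

View pics/w16.png

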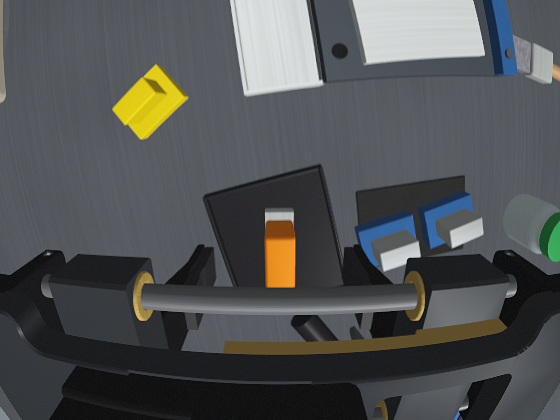

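>>> arm_command --targets '[-0.04,0,0,-0.1,0,-1,0.5,-0.04,0,0,-0.1,0,-1,0,-0.04,0,0,0,0,-1,0,0,0,0,0,0,-1,0,0,0,0,0,0,-1,0,0,0,0,0,0,-1,0,0,0,0,0,0,-1,0,0,0,0,0,0,-1,0,0,0,0,0,0,-1,0,0,0,0,0,0,-1,0,0,0,0,0,0,-1,0,0,0,0,0,0,-1,0]' --newtons 20

```text
time: 24.95
ee_pos: [0.4392, 0.0379, 0.18]
eef_rot: [0.506, 0.492, -0.501, 0.5]
ft_force: [0.2, 0.2, -0.5]
width: 0.0081
```

```bash
python3 -c "
from h import *
st=read_state(); print(st['joint_positions'].round(2))
need([.415,.38,.17],-.031+P2,st)
"
```

```text
[ 0.04 -0.02 -0.23  2.01  0.    1.14 -0.2 ]
at [0.4392 0.0379 0.18  ] turn(u) [ 0.021  0.003 -0.017] deg [ 0.94  0.13 -0.77] shift(u) [  0.35  -1.17 -13.67] aligned shift(u) [  0.4   -1.39 -13.65] t 24.95 F [ 0.2  0.2 -0.5] w 0.0081
```

>>> arm_command --targets '[0.02,0,-0.01,0,-0.1,-1,0,0,0,0,0,-0.1,-1,0,0,0,0,0,-0.1,-1,0,0,0,0,0,-0.1,-1,0,0,0,0,0,-0.1,-1,0,0,0,0,0,-0.1,-1,0,0,0,0,0,-0.1,-1,0,0,0,0,0,-0.1,-1,0,0,0,0,0,-0.1,-1,0,0,0,0,0,-0.1,-1,0,0,0,0,0,0,-1,0,0,0,0,0,0,-1,0]'

```text
time: 25.95
ee_pos: [0.4109, 0.3596, 0.1786]
eef_rot: [0.504, 0.494, -0.503, 0.499]
ft_force: [0.2, -0.2, 0.2]
width: 0.0005
```

>>> arm_command --targets '[0,0,0,0,0,-0.6,0,0,0,0,0,0,-0.2,0,0,0,0,0,0,0,0]'

```text
time: 26.2
ee_pos: [0.4068, 0.387, 0.1778]
eef_rot: [0.502, 0.497, -0.501, 0.5]
ft_force: [0.2, 0.0, 0.3]
width: 0.0001
```

```bash
python3 -c "
from h import *
im,st=snap('wrist','w17'); print(st['joint_positions'].round(2))
need([.415,.38,.085],-.031+P2,st)
print(proj('wrist',[.46,.381,.072],st))
"
```

```text
[-0.4   0.28 -0.52  1.7   0.16  1.2  -0.97]
at [0.4068 0.387  0.1778] turn(u) [ 0.033  0.002 -0.005] deg [ 1.47  0.08 -0.23] shift(u) [3.71 0.31 0.27] aligned shift(u) [3.71 0.34 0.27] t 26.2 F [0.2 0.  0.3] w 0.0001
[343.68985067 220.37345794]
```

View pics/w17.png

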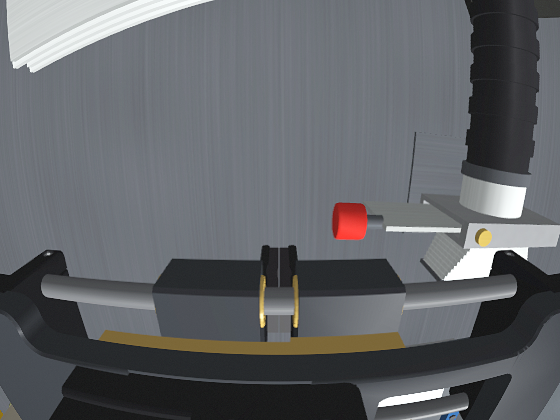

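>>> arm_command --targets '[0.03,0,0,0.5,0.1,0.1,0,0,0,0,0.8,0,0,0,0,0,0,0.8,0,-0.1,0,0,0,0,0.8,0,-0.1,0,0,0,0,0.5,0,-0.1,0,0,0,0,0.2,0,-0.1,0,0,0,0,0,0,0,0]'

```text
time: 26.83
ee_pos: [0.4138, 0.3838, 0.0812]
eef_rot: [0.512, 0.485, -0.511, 0.492]
ft_force: [0.1, 0.1, -0.3]
width: 0.0004
```

```bash
python3 -c "
from h import *
need([.415,.38,.085],-.031+P2)
"
```

```text
at [0.4138 0.3838 0.0812] turn(u) [-0.019  0.008 -0.01 ] deg [-0.86  0.36 -0.43] shift(u) [-0.15  0.06  0.15] aligned shift(u) [-0.15  0.05  0.15] t 26.83 F [ 0.1  0.1 -0.3] w 0.0004
```

>>> arm_command --targets '[-0.02,0,0,-0.1,0.4,0.15,0,0,0,0,0,0.4,0,0,0,0,0,0,0.4,0,0,0,0,0,0,0.4,0,0,0,0,0,0,0.4,0,0,0,0,0,0,0.4,0,0,0,0,0,0,0.4,0,0]'

```text
time: 27.42
ee_pos: [0.4825, 0.3772, 0.0851]
eef_rot: [-0.505, -0.49, 0.51, -0.495]
ft_force: [0.1, 0.5, 0.3]
width: 0.0001
```

```bash
python3 -c "
from h import *
im,st=snap('wrist','w18')
need([.495,.379,.085],-.031+P2,st)
"
```

```text
at [0.4825 0.3772 0.0851] turn(u) [0.001 0.013 0.002] deg [0.06 0.57 0.07] shift(u) [ 0.    0.5  -0.09] aligned shift(u) [ 0.    0.5  -0.09] t 27.42 F [0.1 0.5 0.3] w 0.0001
```

View pics/w18.png

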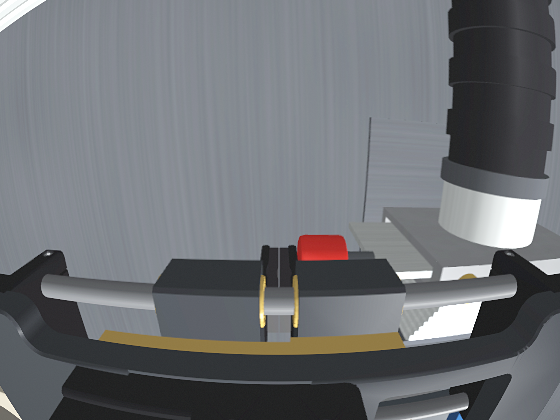

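>>> arm_command --targets '[0,0,0,0,0.35,0,0,0,0,0,0,0.35,0,0,0,0,0,0,0.35,0,0]'

```text
time: 27.72
ee_pos: [0.5028, 0.3768, 0.0853]
eef_rot: [-0.499, -0.494, 0.515, -0.492]
ft_force: [-70.0, -18.8, 45.4]
width: 0.0001
```

>>> arm_command --targets '[0,0,0,0,-0.3,0,0,0,0,0,-0.1,-0.6,0,0,0,0,0,-0.5,-0.4,0,0,0,0,0,-0.9,-0.2,0,0,0,0,0,-0.9,0,0,0,0,0,0,-0.9,0,0,0,0,0,0,-0.5,0,0,0,0,0,0,0,0,0,0]'

```text
time: 28.38
ee_pos: [0.4668, 0.3804, 0.1857]
eef_rot: [-0.497, -0.495, 0.517, -0.491]
ft_force: [0.1, 0.9, 0.1]
width: 0.0004
```

```bash
python3 -c "
from h import *
im,st=snap('wrist','w19')
need([*wx([-0.01,.19]),.15],.0195+P2,st)
print(proj('wrist',[.5225,.379,.072],st))
"
```

```text
at [0.4668 0.3804 0.1857] turn(u) [-0.06   0.019  0.031] deg [-2.71  0.87  1.37] shift(u) [1.44 4.01 7.01] aligned shift(u) [1.43 3.64 7.22] t 28.38 F [0.1 0.9 0.1] w 0.0004
[349.3381379  209.30828522]
```

View pics/w19.png

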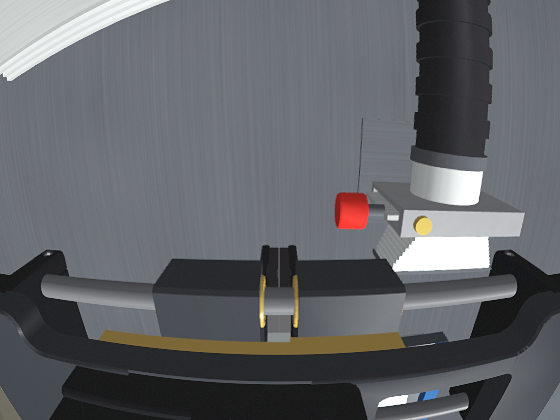

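```bash
python3 -c "
from h import *
for n in ('top','scene'):
    im,_=snap(n,n+'5'); h=cv2.cvtColor(im,cv2.COLOR_BGR2HSV); m=cv2.inRange(h,(0,150,120),(6,255,255)); k,l,s,c=cv2.connectedComponentsWithStats(m)
    print(n,[(c[i].round(1),s[i][4]) for i in range(1,k) if s[i][4]>15])
"
```

```text
top [(array([253.3, 141.4]), np.int32(379))]
scene [(array([397.8, 154.8]), np.int32(97)), (array([365.3, 274.1]), np.int32(661))]
```

>>> arm_command --targets '[-0.06,0.02,0.03,0,0.5,0.8,0.8,0,0,0,0,0.6,1,0.8,0,0,0,0,0.6,1,0.8,0,0,0,0,0.6,1,0.8,0,0,0,0,0.6,1,0.8,0,0,0,0.2,0.5,1,0.8,0,0,0,0.3,0.2,0.7,0.8,0,0,0,0.3,0,0.2,0.8,0,0,0,0.2,0,0,0.8,0,0,0,0,0,0,0.8]'

```text
time: 29.37
ee_pos: [0.5561, 0.2039, 0.1402]
eef_rot: [0.486, 0.509, -0.501, 0.503]
ft_force: [-0.5, 0.5, -0.1]
width: 0.0591
```

```bash
python3 -c "
from h import *
im,st=snap('wrist','w20')
need([*wx([-0.01,.192]),.071],.0195+P2,st)
"
```

```text
at [0.5561 0.2039 0.1402] turn(u) [0.007 0.011 0.028] deg [0.33 0.48 1.24] shift(u) [ 2.76  0.27 -0.01] aligned shift(u) [2.77 0.21 0.01] t 29.37 F [-0.5  0.5 -0.1] w 0.0591
```

View pics/w20.png

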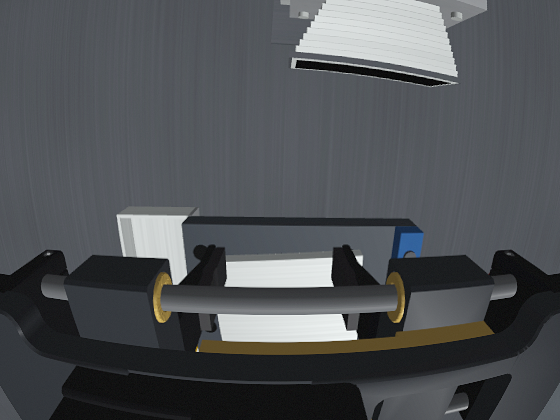

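>>> arm_command --targets '[0,0.01,0.02,0.3,0.2,-0.4,0.8,0,0,0,0.6,0,-0.1,0.8,0,0,0,0.6,0,-0.1,0.8,0,0,0,0.3,0,-0.1,0.8,0,0,0,0,0,0,0.8]'

```text
time: 29.83
ee_pos: [0.5573, 0.2322, 0.0954]
eef_rot: [0.491, 0.511, -0.491, 0.507]
ft_force: [-0.7, 0.1, -0.4]
width: 0.0695
```

```bash
python3 -c "
from h import *
st=read_state()
need([*wx([-0.01,.192]),.071],.0195+P2,st); print(fx(st['ee_pos'])*1000)
"
```

```text
at [0.5573 0.2322 0.0954] turn(u) [ 0.022 -0.006  0.005] deg [ 0.97 -0.26  0.23] shift(u) [0.97 0.12 1.15] aligned shift(u) [0.97 0.14 1.14] t 29.83 F [-0.7  0.1 -0.4] w 0.0695
[-13.37675144 220.53358793]
```

>>> arm_command --targets '[0.02,0,0,0.5,0.1,0.1,0.8,0,0,0,0.3,0,0.2,0.8,0,0,0,0.1,0,0.2,0.8,0,0,0,0,0,0,0.8]'

```text
time: 30.17
ee_pos: [0.5599, 0.2215, 0.0721]
eef_rot: [0.495, 0.508, -0.494, 0.503]
ft_force: [0.7, -0.2, -0.2]
width: 0.0699
```

```bash
python3 -c "
from h import *
st=read_state()
need([*wx([-0.01,.180]),.071],.0195+P2,st); print(fx(st['ee_pos'])*1000)
"
```

```text
at [0.5599 0.2215 0.0721] turn(u) [ 0.004 -0.007  0.004] deg [ 0.19 -0.32  0.18] shift(u) [0.04 0.04 1.19] aligned shift(u) [0.04 0.04 1.19] t 30.17 F [ 0.7 -0.2 -0.2] w 0.0699
[-11.01725746 209.78942617]
```

>>> arm_command --targets '[0,0,0,0.03,0.04,0.3,0.8,0,0,0,0,0,0.3,0.8,0,0,0,0,0,0.3,0.8,0,0,0,0,0,0.3,0.8,0,0,0,0,0,0.3,0.8,0,0,0,0,0,0.3,0.8,0,0,0,0,0,0.3,0.8]'

```text
time: 30.75
ee_pos: [0.5632, 0.1644, 0.0728]
eef_rot: [0.496, 0.507, -0.493, 0.503]
ft_force: [0.2, 1.6, -0.5]
width: 0.0693
```

```bash
python3 -c "
from h import *
im,st=snap('wrist','w21')
need([*wx([-0.01,.112]),.071],.0195+P2,st); print(fx(st['ee_pos'])*1000)
"
```

```text
at [0.5632 0.1644 0.0728] turn(u) [ 0.003 -0.01   0.   ] deg [ 0.14 -0.44  0.02] shift(u) [ 0.06 -0.05  1.62] aligned shift(u) [ 0.07 -0.05  1.62] t 30.75 F [ 0.2  1.6 -0.5] w 0.0693
[ -8.78880195 152.58209021]
```

View pics/w21.png

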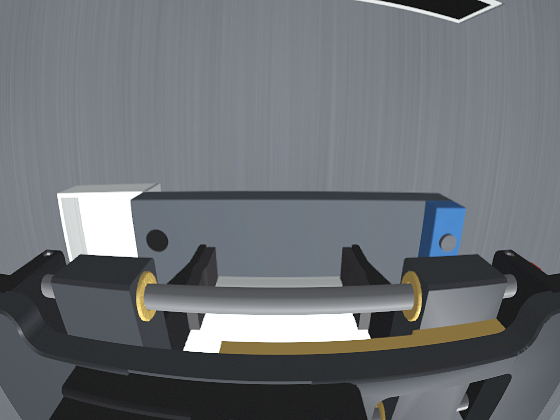

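>>> arm_command --targets '[0,0,0,0.03,0,0.3,0.8,0,0,0,0.02,0,0.3,0.8,0,0,0,0,0,0.3,0.8,0,0,0,0,0,0.15,0.8,0,0,0,0,0,0,0.8]'

```text
time: 31.22
ee_pos: [0.5646, 0.1349, 0.0723]
eef_rot: [0.497, 0.507, -0.492, 0.503]
ft_force: [-0.0, 1.9, 0.4]
width: 0.0694
```

```bash
python3 -c "
from h import *
im,st=snap('wrist','w22')
need([*wx([-0.01,.112]),.071],.0195+P2,st); print(fx(st['ee_pos'])*1000)
t,_=snap('top','top6'); crop(t,205,150,355,260,5,'top6c')
t,_=snap('scene','sc6'); crop(t,195,165,385,300,4,'sc6c')
"
```

```text
at [0.5646 0.1349 0.0723] turn(u) [ 0.002 -0.011 -0.002] deg [ 0.07 -0.51 -0.09] shift(u) [ 0.05 -0.08  0.44] aligned shift(u) [ 0.05 -0.08  0.44] t 31.22 F [-0.   1.9  0.4] w 0.0694
[ -7.99529146 123.06284983]
```

View pics/top6c.png

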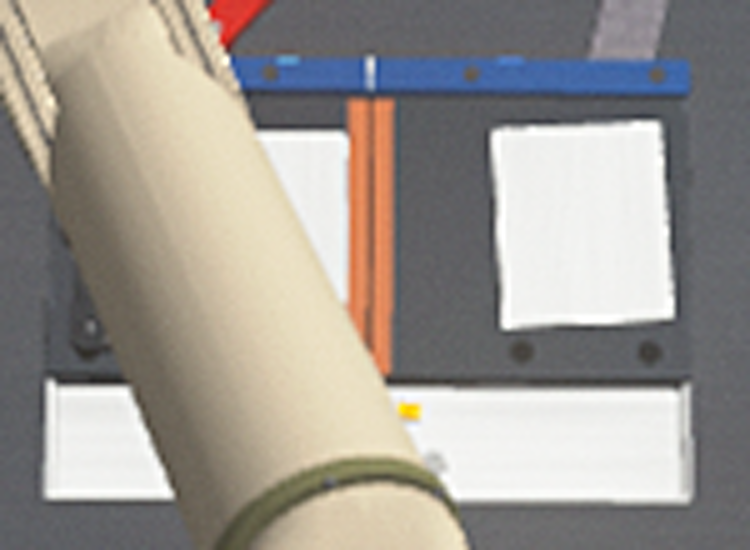

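View pics/sc6c.png

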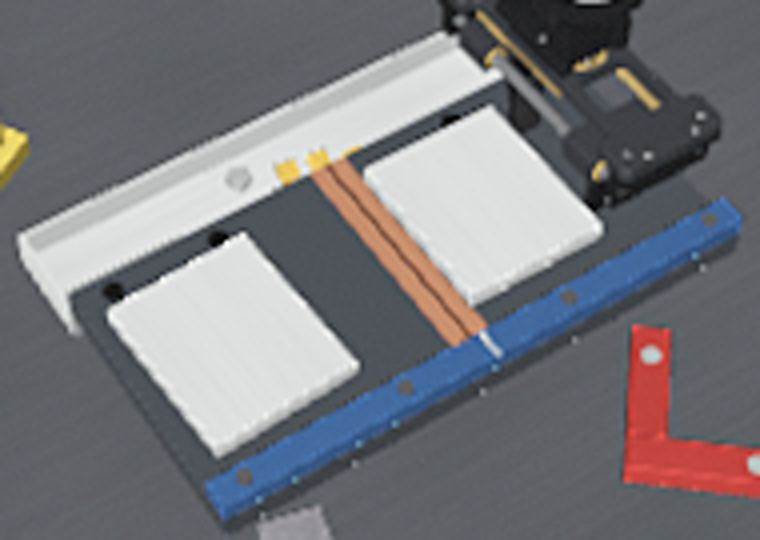

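>>> arm_command --targets '[0,0,0,0,0,-0.4,0.8,0,0,0,-0.4,0,-0.4,0.8,0,0,0,-0.8,0,0,0.5,0,0,0,-0.8,-0.3,0,0,0,0,0,-0.2,-0.7,0.4,0,0,0,0,0,-0.8,0.6,0,0,0,0,0,-0.8,0.6,0,0,0,0,0,-0.7,0.6,0,0,0,0,0,-0.4,0.2,0,0,0,0,0,0,0,0]'

```text
time: 32.2
ee_pos: [0.4686, 0.1044, 0.1343]
eef_rot: [0.495, 0.51, -0.488, 0.507]
ft_force: [0.7, 0.8, 0.9]
width: 0.0244
```

```bash
python3 -c "
from h import *
im,st=snap('wrist','w23')
need([*wx([-0.1,.063]),.071],.0195+P2,st); print(fx(st['ee_pos'])*1000)
"
```

```text
at [0.4686 0.1044 0.1343] turn(u) [ 0.019 -0.013 -0.004] deg [ 0.84 -0.58 -0.17] shift(u) [2.52 0.16 1.28] aligned shift(u) [2.53 0.18 1.26] t 32.2 F [0.7 0.8 0.9] w 0.0244
[-104.54526568   94.42341286]
```

View pics/w23.png

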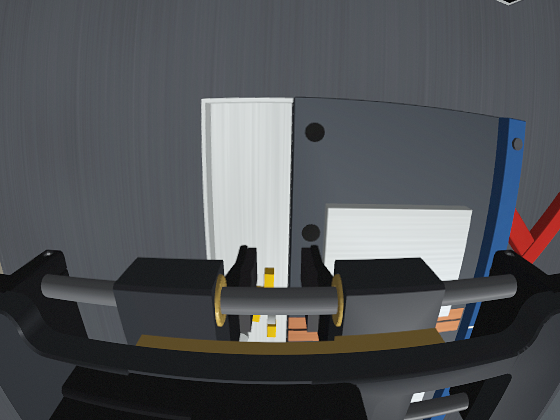

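```bash
python3 -c "
from h import *
st=read_state()
for p in [(326,205),(471,208),(328,255)]: print((fx(onz('wrist',p,.057,st))*1000).round(1))
"
```

```text
[-70.3 111.7]
[ 49.6 111.4]
[-66.4  73.3]
```

>>> arm_command --targets '[0.02,-0.01,0,0.4,0.1,0.5,0,0,0,0,0.7,0,0.4,0,0,0,0,0.6,0,0.2,0,0,0,0,0.4,0,0,0,0,0,0,0.1,0,0,0,0,0,0,0,0,0,0]'

```text
time: 32.75
ee_pos: [0.4782, 0.0797, 0.0768]
eef_rot: [0.498, 0.504, -0.492, 0.506]
ft_force: [0.4, 0.1, 0.1]
width: -0.0
```

```bash
python3 -c "
from h import *
im,st=snap('wrist','w24')
need([*wx([-0.1,.063]),.071],.0195+P2,st); print(fx(st['ee_pos'])*1000)
"
```

```text
at [0.4782 0.0797 0.0768] turn(u) [ 0.    -0.003 -0.01 ] deg [ 0.02 -0.13 -0.45] shift(u) [ 0.23 -0.18  0.26] aligned shift(u) [ 0.23 -0.18  0.26] t 32.75 F [0.4 0.1 0.1] w -0.0
[-95.44868005  69.56678604]
```

View pics/w24.png

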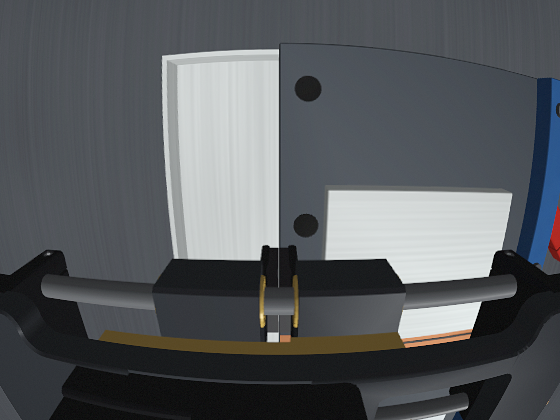

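>>> arm_command --targets '[0,0,-0.01,0.2,-0.1,0.3,0,0,0,0,0.1,0.2,0,0,0,0,0,0,0.3,0,0,0,0,0,0,0.3,0,0,0,0,0,0,0.3,0,0]'

```text
time: 33.22
ee_pos: [0.5055, 0.0731, 0.0703]
eef_rot: [0.495, 0.506, -0.494, 0.505]
ft_force: [-2.3, -0.2, -0.8]
width: 0.0003
```

```bash
python3 -c "
from h import *
st=read_state()
need([*wx([-0.054,.0615]),.071],.0195+P2,st); print(fx(st['ee_pos'])*1000)
"
```

```text
at [0.5055 0.0731 0.0703] turn(u) [ 0.002 -0.003 -0.   ] deg [ 0.11 -0.12 -0.01] shift(u) [-0.03  0.57  0.04] aligned shift(u) [-0.03  0.57  0.04] t 33.22 F [-2.3 -0.2 -0.8] w 0.0003
[-68.33452055  62.45670773]
```

>>> arm_command --targets '[0,0,0,0,0.18,0,0,0,0,0,0,0.18,0,0,0,0,0,0,0.15,0,0]'

```text
time: 33.47
ee_pos: [0.5199, 0.0737, 0.0703]
eef_rot: [0.495, 0.506, -0.495, 0.504]
ft_force: [-26.7, 0.2, 15.9]
width: 0.0007
```

>>> arm_command --targets '[0,0,0,0,0.1,0,0,0,0,0,0,0.1,0,0]'

```text
time: 33.63
ee_pos: [0.52, 0.0739, 0.0692]
eef_rot: [0.491, 0.509, -0.498, 0.501]
ft_force: [-14.6, -0.1, 10.5]
width: 0.0008
```

>>> arm_command --targets '[0,0,0,0,-0.3,0,0,0,0,0,-0.3,-0.5,0,0,0,0,0,-0.8,-0.1,0.3,0.3,0,0,0,-0.8,0.1,0.8,0.8,0,0,0,-0.6,0.3,1,0.8,0,0,0,-0.2,0.3,1,0.8,0,0,0,0,0.3,1,0.8,0,0,0,0,0.3,1,0.8,0,0,0,0,0.3,1,0.8,0,0,0,0,0.3,1,0.8,0,0,0,0,0.3,1,0.8,0,0,0,0,0.2,1,0.8]'

```text
time: 34.63
ee_pos: [0.5707, -0.1547, 0.1437]
eef_rot: [0.491, 0.509, -0.491, 0.509]
ft_force: [0.5, 0.2, -0.2]
width: 0.0594
```

```bash
python3 -c "
from h import *
st=read_state()
need([*wx([-0.005,-.215]),.071],.0195+P2,st); print(fx(st['ee_pos'])*1000)
"
```

```text
at [ 0.5707 -0.1547  0.1437] turn(u) [ 0.021  0.    -0.001] deg [ 0.96  0.02 -0.03] shift(u) [2.91 0.07 1.94] aligned shift(u) [2.91 0.1  1.93] t 34.63 F [ 0.5  0.2 -0.2] w 0.0594
[  -7.52003451 -166.62860288]
```

>>> arm_command --targets '[0.02,0,0,0,0,0.9,0.8,0,0,0,0,0,0.7,0.8,0,0,0,0,0,0.3,0.8,0,0,0,0,0,0,0.8]'

```text
time: 34.97
ee_pos: [0.5736, -0.2119, 0.1445]
eef_rot: [0.497, 0.501, -0.497, 0.506]
ft_force: [0.1, 0.5, -0.0]
width: 0.0696
```

```bash
python3 -c "
from h import *
im,st=snap('wrist','w25')
need([*wx([-0.005,-.215]),.071],.0195+P2,st); print(fx(st['ee_pos'])*1000)
"
```

```text
at [ 0.5736 -0.2119  0.1445] turn(u) [-0.009  0.006 -0.007] deg [-0.39  0.26 -0.3 ] shift(u) [ 2.94  0.01 -0.37] aligned shift(u) [ 2.94  0.03 -0.35] t 34.97 F [ 0.1  0.5 -0. ] w 0.0696
[  -5.78463811 -223.80675973]
```

View pics/w25.png

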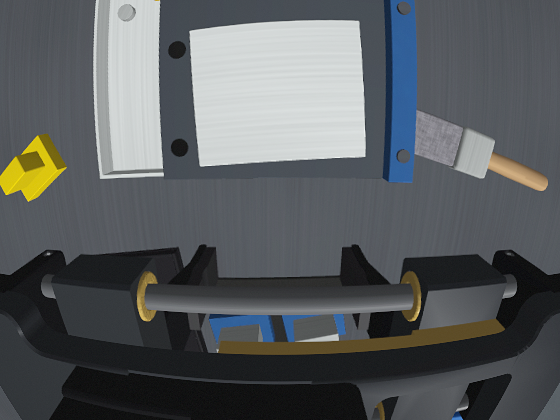

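>>> arm_command --targets '[0,0,0,0.5,0,0,0.8,0,0,0,0.7,0,0,0.8,0,0,0,0.7,0,0,0.8,0,0,0,0.5,0,0,0.8,0,0,0,0.3,0,0,0.8,0,0,0,0,0,0,0.8]'

```text
time: 35.52
ee_pos: [0.5757, -0.2008, 0.072]
eef_rot: [0.496, 0.504, -0.492, 0.508]
ft_force: [-0.3, 0.5, -0.3]
width: 0.0695
```

```bash
python3 -c "
from h import *
st=read_state()
need([*wx([-0.005,-.215]),.071],.0195+P2,st); print(fx(st['ee_pos'])*1000)
"
```

```text
at [ 0.5757 -0.2008  0.072 ] turn(u) [ 0.006  0.001 -0.011] deg [ 0.27  0.05 -0.48] shift(u) [ 0.04 -0.06  0.09] aligned shift(u) [ 0.04 -0.06  0.09] t 35.52 F [-0.3  0.5 -0.3] w 0.0695
[  -3.43847963 -212.77904602]
```

>>> arm_command --targets '[0,0,-0.01,0.03,-0.05,-0.3,0.8,0,0,0,0,0,-0.3,0.8,0,0,0,0,0,-0.3,0.8,0,0,0,0,0,-0.3,0.8,0,0,0,0,0,-0.3,0.8,0,0,0,0,0,-0.3,0.8,0,0,0,0,0,-0.3,0.8]'

```text
time: 36.1
ee_pos: [0.5739, -0.1426, 0.0733]
eef_rot: [0.494, 0.505, -0.494, 0.508]
ft_force: [-0.7, -1.1, -1.2]
width: 0.0695
```

```bash
python3 -c "
from h import *
st=read_state()
need([*wx([-0.005,-.123]),.071],.0195+P2,st); print(fx(st['ee_pos'])*1000)
"
```

```text
at [ 0.5739 -0.1426  0.0733] turn(u) [ 0.008  0.003 -0.003] deg [ 0.35  0.14 -0.15] shift(u) [ 0.09 -0.03 -1.26] aligned shift(u) [ 0.09 -0.04 -1.26] t 36.1 F [-0.7 -1.1 -1.2] w 0.0695
[  -4.11593622 -154.54245553]
```

>>> arm_command --targets '[0,0,0,0.06,0,-0.3,0.8,0,0,0,0.03,0,-0.3,0.8,0,0,0,0.02,0,-0.3,0.8,0,0,0,0,0,-0.1,0.8,0,0,0,0,0,0,0.8]'

```text
time: 36.52
ee_pos: [0.5744, -0.1138, 0.0719]
eef_rot: [0.494, 0.504, -0.493, 0.509]
ft_force: [0.3, -3.1, 1.4]
width: 0.0696
```

```bash
python3 -c "
from h import *
im,st=snap('wrist','w26')
need([*wx([-0.005,-.123]),.071],.0195+P2,st); print(fx(st['ee_pos'])*1000)
"
```

```text
at [ 0.5744 -0.1138  0.0719] turn(u) [ 0.01   0.005 -0.007] deg [ 0.43  0.22 -0.34] shift(u) [ 0.03 -0.08 -0.11] aligned shift(u) [ 0.04 -0.08 -0.11] t 36.52 F [ 0.3 -3.1  1.4] w 0.0696
[  -3.08390464 -125.72263387]
```

View pics/w26.png

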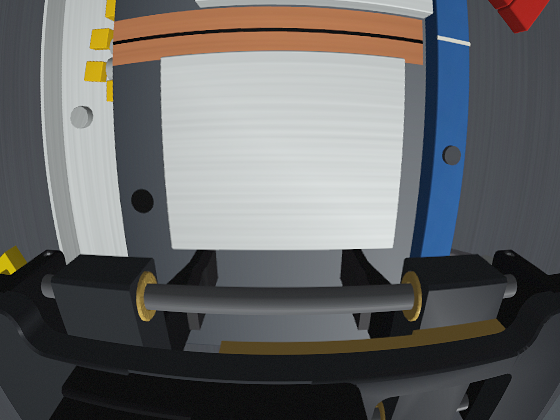

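```bash
python3 -c "
from h import *
st=read_state()
for p in [(161,59),(405,58),(173,248),(393,248),(196,2),(432,16)]: print((fx(onz('wrist',p,.057,st))*1000).round(1))
print('line',(fx(onz('wrist',(114,43),.045,st))*1000).round(1),(fx(onz('wrist',(421,41),.045,st))*1000).round(1),(fx(onz('wrist',(270,30),.045,st))*1000).round(1))
"
```

```text
[-61.1 -18.9]
[ 58.2 -16.7]
[ -60. -117.]
[  59.1 -116.5]
[-44.    9.4]
[74.1  8.7]
line [-94.2  -3.8] [72.8 -3.2] [-8.3 -4. ]
```

>>> arm_command --targets '[0,0,0,0,0,0.4,0.8,0,0,0,-0.4,0,0.4,0.8,0,0,0,-0.8,0,0,0.5,0,0,0,-0.8,-0.3,0,0,0,0,0,-0.2,-0.7,-0.6,0,0,0,0,0,-0.8,-0.9,0,0,0,0,0,-0.8,-0.9,0,0,0,0,0,-0.8,-0.6,0,0,0,0,0,-0.4,-0.2,0,0,0,0,0,0,0,0]'

```text
time: 37.4
ee_pos: [0.4744, -0.065, 0.1331]
eef_rot: [0.497, 0.502, -0.495, 0.506]
ft_force: [2.0, -0.8, 0.6]
width: 0.0242
```

```bash
python3 -c "
from h import *
im,st=snap('wrist','w27')
need([*wx([-0.095,-.063]),.071],.0195+P2,st); print(fx(st['ee_pos'])*1000)
"
```

```text
at [ 0.4744 -0.065   0.1331] turn(u) [-0.005  0.003 -0.009] deg [-0.23  0.13 -0.39] shift(u) [ 2.48  0.26 -0.49] aligned shift(u) [ 2.48  0.28 -0.48] t 37.4 F [ 2.  -0.8  0.6] w 0.0242
[-102.0823119   -75.04344051]
```

View pics/w27.png

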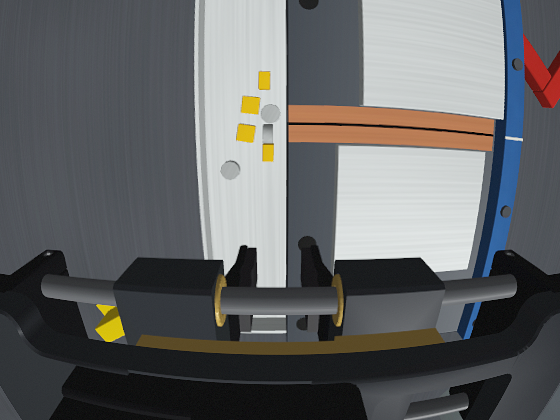

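>>> arm_command --targets '[0,0,-0.01,0.4,0.1,-0.2,0,0,0,0,0.7,0.1,-0.1,0,0,0,0,0.6,0,-0.1,0,0,0,0,0.5,0,0,0,0,0,0,0.2,0,0,0,0,0,0,0.05,0,0,0]'

```text
time: 37.95
ee_pos: [0.4869, -0.0598, 0.0691]
eef_rot: [0.498, 0.501, -0.498, 0.503]
ft_force: [0.9, -0.4, 0.4]
width: 0.0005
```

```bash
python3 -c "
from h import *
im,st=snap('wrist','w28')
need([*wx([-0.08,-.066]),.071],.0195+P2,st); print(fx(st['ee_pos'])*1000)
"
```

```text
at [ 0.4869 -0.0598  0.0691] turn(u) [-0.015  0.003 -0.004] deg [-0.67  0.13 -0.16] shift(u) [-0.07  0.38 -0.17] aligned shift(u) [-0.08  0.38 -0.16] t 37.95 F [ 0.9 -0.4  0.4] w 0.0005
[-89.48493416 -70.05907022]
```

View pics/w28.png

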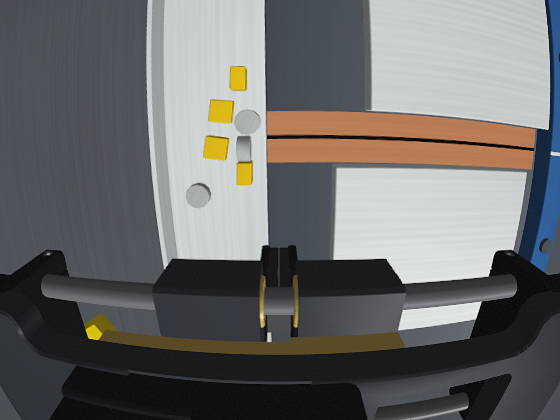

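>>> arm_command --targets '[-0.01,0,0,-0.07,0.3,-0.1,0,0,0,0,0,0.3,-0.05,0,0,0,0,0,0.25,0,0,0,0,0,0,0.15,0,0,0,0,0,0,0.15,0,0]'

```text
time: 38.42
ee_pos: [0.5192, -0.056, 0.0726]
eef_rot: [0.496, 0.502, -0.496, 0.505]
ft_force: [-1.9, 0.1, -2.0]
width: 0.0004
```

```bash
python3 -c "
from h import *
st=read_state()
need([*wx([-0.054,-.066]),.071],.0195+P2,st); print(fx(st['ee_pos'])*1000)
"
```

```text
at [ 0.5192 -0.056   0.0726] turn(u) [-0.006  0.003 -0.004] deg [-0.25  0.15 -0.17] shift(u) [ 0.06  0.12 -0.04] aligned shift(u) [ 0.06  0.12 -0.04] t 38.42 F [-1.9  0.1 -2. ] w 0.0004
[-57.08975623 -66.92339974]
```

>>> arm_command --targets '[0,0,0,0.06,0.12,0,0,0,0,0,0,0.1,0,0,0,0,0,0,0.1,0,0]'

```text
time: 38.67
ee_pos: [0.5224, -0.0561, 0.0703]
eef_rot: [0.493, 0.506, -0.5, 0.502]
ft_force: [-13.8, -0.2, 10.5]
width: 0.0003
```

>>> arm_command --targets '[0,0,0,0,-0.3,0,0,0,0,0,-0.3,-0.5,0,0,0,0,0,-0.8,0,0.3,0,0,0,0,-0.8,0.4,0.7,0.5,0,0,0,-0.2,0.8,0.8,0.8,0,0,0,0,0.9,0.9,0.8,0,0,0,0,0.8,0.9,0.8,0,0,0,0,0.4,0.5,0.8,0,0,0,0,0.2,0.3,0.8,0,0,0,0,0,0,0.8]'

```text
time: 39.5
ee_pos: [0.5964, -0.1691, 0.1269]
eef_rot: [0.493, 0.504, -0.498, 0.505]
ft_force: [-0.0, 0.1, -0.1]
width: 0.0396
```

```bash
python3 -c "
from h import *
im,st=snap('wrist','w29')
need([*wx([0.012,-.150]),.071],.0195+P2,st); print(fx(st['ee_pos'])*1000)
t,_=snap('top','top7'); crop(t,205,150,355,260,5,'top7c')
"
```

```text
at [ 0.5964 -0.1691  0.1269] turn(u) [-0.002  0.008  0.005] deg [-0.09  0.35  0.22] shift(u) [ 2.23 -0.23 -1.27] aligned shift(u) [ 2.24 -0.23 -1.26] t 39.5 F [-0.   0.1 -0.1] w 0.0396
[  17.84331556 -181.5156109 ]
```

View pics/w29.png

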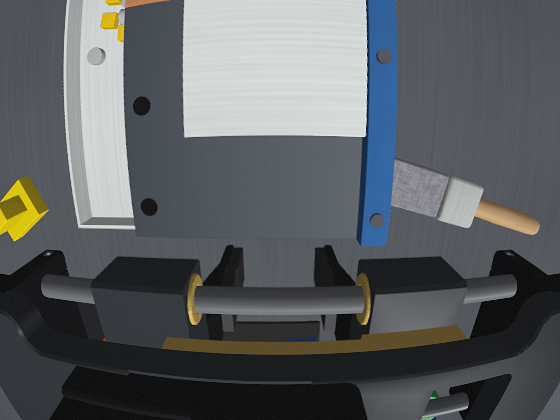

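View pics/top7c.png

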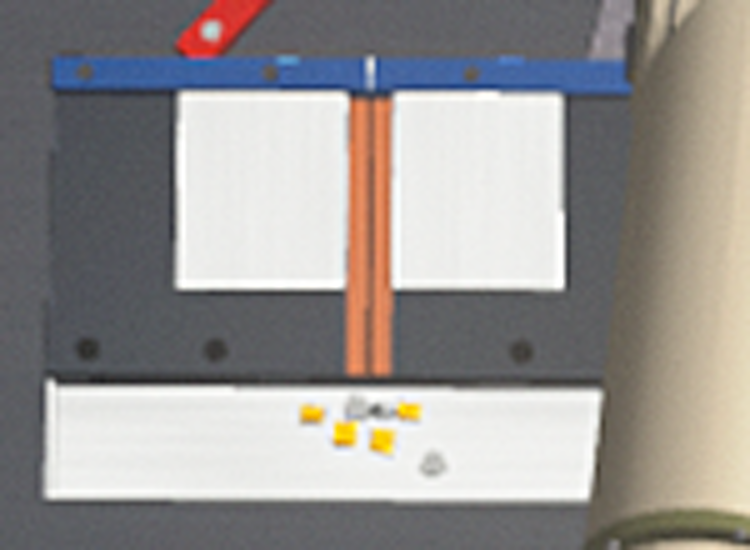

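```bash
cat >> h.py <<'E'
def prof(im,row0,row1,c0,c1,k=10):
    g=cv2.cvtColor(im,cv2.COLOR_BGR2GRAY).astype(float)[row0:row1,c0:c1].mean(0); return g
def measure_top(im,xf=.03,verbose=True):
    """fixture-y of white coupon edges and line along fixture x = xf.. using sampling along projected fixture y at z .057"""
    g=cv2.cvtColor(im,cv2.COLOR_BGR2GRAY).astype(np.float32)
    out={}
    for x in (-.03,-.01,.01,.03,.05):
        ys=np.arange(-.18,.18,.0005)
        P=np.array([proj('top',[*wx([x,y]),.057]) for y in ys],np.float32)
        v=cv2.remap(g,P[None,:,0],P[None,:,1],cv2.INTER_LINEAR)[0]
        s=v>185
        e=np.where(np.diff(s.astype(int))!=0)[0]
        out[x]=(ys[e]*1000).round(1)
    for x in (-.09,-.08,-.07,-.06):
        ys=np.arange(-.012,.012,.0005)
        P=np.array([proj('top',[*wx([x,y]),.045]) for y in ys],np.float32)
        v=cv2.remap(g,P[None,:,0],P[None,:,1],cv2.INTER_CUBIC)[0]
        w=np.clip(np.percentile(v,60)-v,0,None); w[np.abs(ys)>.007]=0
        out[('line',x)]=round(1000*float((w*ys).sum()/w.sum()),2)
    return out
E
python3 -c "
from h import *
im=cv2.imread('pics/top7.png')
for k,v in measure_top(im).items(): print(k,v)
"
```

```text
-0.03 [-114.   -12.    14.5  113.5]
-0.01 [-114.   -12.    13.   113.5]
0.01 [-112.5  -11.5   13.   114. ]
0.03 [-112.5  -12.    13.   115. ]
0.05 [-113.  -12.   14.  115.]
('line', -0.09) 0.67
('line', -0.08) 0.88
('line', -0.07) 0.72
('line', -0.06) 0.84
```

>>> arm_command --targets '[0,0,0,0.5,-0.2,-0.3,0.8,0,0,0,0.6,0,-0.3,0.8,0,0,0,0.6,0,-0.2,0.8,0,0,0,0.3,0,-0.1,0.8,0,0,0,0.05,0,0,0.8,0,0,0,0,0,0,0.8]'

```text
time: 40.1
ee_pos: [0.5868, -0.1366, 0.0753]
eef_rot: [0.492, 0.507, -0.495, 0.506]
ft_force: [0.2, 0.1, -0.7]
width: 0.0694
```

```bash
python3 -c "
from h import *
st=read_state()
need([*wx([0.012,-.1134]),.071],.0195+P2,st); print(fx(st['ee_pos'])*1000)
"
```

```text
at [ 0.5868 -0.1366  0.0753] turn(u) [0.009 0.004 0.005] deg [0.42 0.17 0.22] shift(u) [ 0.17  0.13 -1.42] aligned shift(u) [ 0.17  0.12 -1.42] t 40.1 F [ 0.2  0.1 -0.7] w 0.0694
[   8.910789   -148.79983104]
```

>>> arm_command --targets '[0.01,0,0,0.15,0.1,-0.3,0.8,0,0,0,0.05,0,-0.3,0.8,0,0,0,0,0,-0.3,0.8,0,0,0,0,0,-0.1,0.8,0,0,0,0,0,0,0.8]'

```text
time: 40.52
ee_pos: [0.5897, -0.1093, 0.0723]
eef_rot: [0.494, 0.504, -0.497, 0.505]
ft_force: [-0.5, -2.5, -1.6]
width: 0.0692
```

```bash
python3 -c "
from h import *
st=read_state()
need([*wx([0.012,-.1134]),.071],.0195+P2,st); print(fx(st['ee_pos'])*1000)
"
```

```text
at [ 0.5897 -0.1093  0.0723] turn(u) [-0.002  0.005  0.002] deg [-0.09  0.24  0.07] shift(u) [ 0.05 -0.01 -0.33] aligned shift(u) [ 0.05 -0.01 -0.33] t 40.52 F [-0.5 -2.5 -1.6] w 0.0692
[  12.32435009 -121.5651512 ]
```

>>> arm_command --targets '[0,0,0,0.03,0,-0.15,0.8,0,0,0,0,0,-0.1,0.8,0,0,0,0,0,0,0.8]'

```text
time: 40.77
ee_pos: [0.5898, -0.104, 0.0722]
eef_rot: [0.494, 0.503, -0.497, 0.506]
ft_force: [-0.9, 0.1, -0.5]
width: 0.0698
```

```bash
python3 -c "
from h import *
im,st=snap('wrist','w30')
need([*wx([0.012,-.1134]),.071],.0195+P2,st); print(fx(st['ee_pos'])*1000)
t,_=snap('top','top8');
for k,v in measure_top(t).items(): print(k,v)
crop(t,205,150,355,260,5,'top8c')
"
```

```text
at [ 0.5898 -0.104   0.0722] turn(u) [-0.003  0.008  0.001] deg [-0.15  0.35  0.03] shift(u) [ 0.05 -0.02 -0.11] aligned shift(u) [ 0.05 -0.02 -0.11] t 40.77 F [-0.9  0.1 -0.5] w 0.0698
[  12.49562925 -116.2610062 ]
-0.03 [-135.5  -78.5   -3.5   14.5  113.5]
-0.01 [-132.5  -78.5   -4.    13.   113.5]
0.01 [-134.   -79.    -3.5   12.5  114. ]
0.03 [-134.   -76.5   -3.5   12.5  115. ]
0.05 [-133.   -76.    -3.5   14.   115. ]
('line', -0.09) 0.87
('line', -0.08) 0.67
('line', -0.07) 0.87
('line', -0.06) 0.92
```

View pics/w30.png

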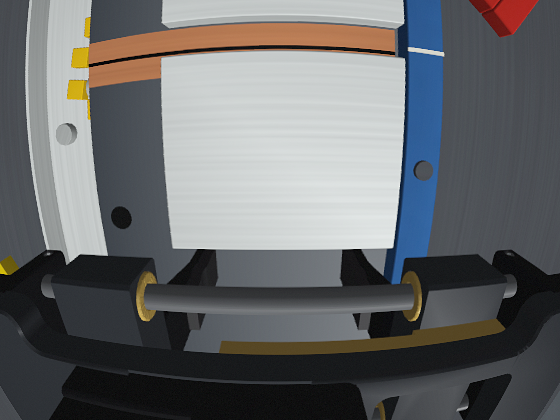

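>>> arm_command --targets '[0,0,0,0.03,0,-0.12,0.8,0,0,0,0,0,-0.05,0.8,0,0,0,0,0,0,0.8]'

```text
time: 41.12
ee_pos: [0.5899, -0.1009, 0.0716]
eef_rot: [0.494, 0.502, -0.498, 0.506]
ft_force: [-0.7, -0.4, 0.9]
width: 0.0696
```

```bash
python3 -c "
from h import *
st=read_state()
need([*wx([0.012,-.1125]),.071],.0195+P2,st); print(fx(st['ee_pos'])*1000)
t,_=snap('top','top9');
for k,v in measure_top(t).items(): print(k,v)
"
```

```text
at [ 0.5899 -0.1009  0.0716] turn(u) [-0.005  0.009 -0.   ] deg [-0.23  0.4  -0.01] shift(u) [ 0.03 -0.03 -0.03] aligned shift(u) [ 0.03 -0.03 -0.03] t 41.12 F [-0.7 -0.4  0.9] w 0.0696
[  12.7083386  -113.14980671]
-0.03 [-131.   -74.5   -1.5   14.   113.5]
-0.01 [-131.   -74.5   -1.5   13.   113.5]
0.01 [-130.5  -74.5   -1.5   12.5  114. ]
0.03 [-131.   -73.    -1.5   12.5  115. ]
0.05 [-131.5  -72.5   -1.    14.   115. ]
('line', -0.09) 0.66
('line', -0.08) 0.81
('line', -0.07) 0.8
('line', -0.06) 0.85
```

>>> arm_command --targets '[0,0,0,0,0,-0.08,0.8,0,0,0,0,0,-0.03,0.8,0,0,0,0,0,0,0.8]'

```text
time: 41.42
ee_pos: [0.5898, -0.0987, 0.0717]
eef_rot: [0.494, 0.502, -0.498, 0.506]
ft_force: [-1.1, -2.8, -0.3]
width: 0.0699
```

```bash
python3 -c "
from h import *
im,st=snap('wrist','w31')
need([*wx([0.012,-.1115]),.071],.0195+P2,st); print(fx(st['ee_pos'])*1000)
t,_=snap('top','top10');
for k,v in measure_top(t).items(): print(k,v)
crop(t,245,160,315,240,8,'top10c'); crop(im,80,0,470,120,2,'w31c')
"
```

```text
at [ 0.5898 -0.0987  0.0717] turn(u) [-0.006  0.01  -0.   ] deg [-0.27  0.44 -0.  ] shift(u) [ 0.03 -0.03  0.02] aligned shift(u) [ 0.03 -0.03  0.02] t 41.42 F [-1.1 -2.8 -0.3] w 0.0699
[  12.67586798 -110.92654671]
-0.03 [-128.5  -72.5    2.    14.   113.5]
-0.01 [-128.   -72.5    2.5   13.   113.5]
0.01 [-128.5  -72.5    3.    12.5  114. ]
0.03 [-127.5  -70.     3.5   12.5  115. ]
0.05 [-125.5  -69.5    3.5   14.   115. ]
('line', -0.09) 0.75
('line', -0.08) 0.71
('line', -0.07) 0.87
('line', -0.06) 0.96
```

View pics/top10c.png

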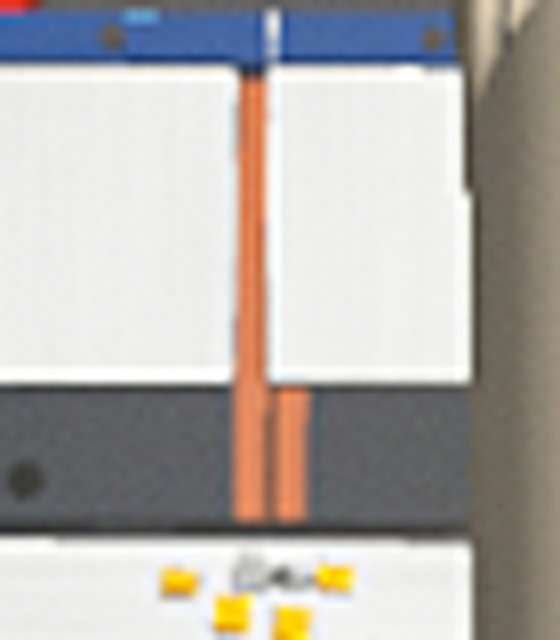

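View pics/w31c.png

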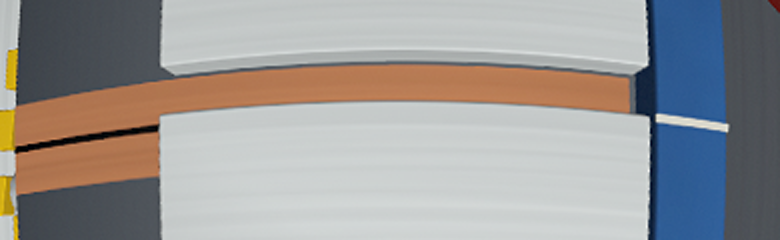

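>>> arm_command --targets '[0,0,0,0,0,0.4,0.8,0,0,0,-0.4,0,0.4,0.8,0,0,0,-0.8,0,0,0.8,0,0,0,-0.8,0,-0.4,0.8,0,0,0,-0.4,0,-0.8,0.8,0,0,0,0,0,-1,0.8,0,0,0,0,0,-1,0.8,0,0,0,0,0,-1,0.8,0,0,0,0,0,-1,0.8,0,0,0,0,0,-1,0.8,0,0,0,0,0,-1,0.8,0,0,0,0,0,-1,0.8]'

```text
time: 42.52
ee_pos: [0.591, 0.0785, 0.1418]
eef_rot: [0.501, 0.497, -0.5, 0.502]
ft_force: [-0.4, -0.4, 0.3]
width: 0.0695
```

```bash
python3 -c "
from h import *
st=read_state()
need([*wx([0.012,.155]),.071],.0195+P2,st); print(fx(st['ee_pos'])*1000)
"
```

```text
at [0.591  0.0785 0.1418] turn(u) [-0.028  0.007 -0.008] deg [-1.25  0.33 -0.34] shift(u) [ 2.81 -0.3  -3.56] aligned shift(u) [ 2.83 -0.21 -3.55] t 42.52 F [-0.4 -0.4  0.3] w 0.0695
[17.24718611 66.2106372 ]
```

>>> arm_command --targets '[-0.03,0,0,0,-0.1,-1,0.8,0,0,0,0,0,-1,0.8,0,0,0,0,0,-1,0.8,0,0,0,0.2,0,-0.5,0.8,0,0,0,0.5,0,-0.2,0.8,0,0,0,0.3,0,0,0.8,0,0,0,0,0,0,0.8]'

```text
time: 43.1
ee_pos: [0.5887, 0.1769, 0.1188]
eef_rot: [0.496, 0.504, -0.491, 0.509]
ft_force: [-0.8, -0.2, -0.1]
width: 0.0696
```

```bash
python3 -c "
from h import *
st=read_state()
need([*wx([0.012,.150]),.071],.0195+P2,st); print(fx(st['ee_pos'])*1000)
"
```

```text
at [0.5887 0.1769 0.1188] turn(u) [ 0.008  0.002 -0.012] deg [ 0.37  0.08 -0.55] shift(u) [ 1.91 -0.22  0.58] aligned shift(u) [ 1.91 -0.2   0.58] t 43.1 F [-0.8 -0.2 -0.1] w 0.0696
[ 16.93236075 164.62105154]
```

>>> arm_command --targets '[0,0,-0.01,0.5,-0.1,0,0.8,0,0,0,0.6,-0.1,0,0.8,0,0,0,0.5,0,0,0.8,0,0,0,0.2,0,0,0.8,0,0,0,0.05,0,0,0.8]'

```text
time: 43.52
ee_pos: [0.5845, 0.1686, 0.0674]
eef_rot: [0.494, 0.503, -0.497, 0.505]
ft_force: [-11.8, 0.3, 28.7]
width: 0.0697
```

```bash
python3 -c "
from h import *
st=read_state()
need([*wx([0.012,.1115]),.071],.0195+P2,st); print(fx(st['ee_pos'])*1000)
"
```

```text
at [0.5845 0.1686 0.0674] turn(u) [-0.003  0.006  0.002] deg [-0.13  0.27  0.08] shift(u) [-0.14 -0.02  1.8 ] aligned shift(u) [-0.14 -0.02  1.8 ] t 43.52 F [-11.8   0.3  28.7] w 0.0697
[ 12.53383998 156.4091153 ]
```

>>> arm_command --targets '[0,0,0,-0.2,0,0.3,0.8,0,0,0,0,0,0.3,0.8,0,0,0,0,0,0.3,0.8,0,0,0,0,0,0.2,0.8,0,0,0,0,0,0.1,0.8,0,0,0,0,0,0,0.8]'

```text
time: 44.02
ee_pos: [0.5859, 0.134, 0.0729]
eef_rot: [0.495, 0.503, -0.498, 0.504]
ft_force: [0.2, 2.1, -1.4]
width: 0.0698
```

```bash
python3 -c "
from h import *
st=read_state()
need([*wx([0.012,.1115]),.071],.0195+P2,st); print(fx(st['ee_pos'])*1000)
"
```

```text
at [0.5859 0.134  0.0729] turn(u) [-0.007  0.006  0.001] deg [-0.29  0.27  0.07] shift(u) [ 0.08 -0.05  0.41] aligned shift(u) [ 0.08 -0.05  0.41] t 44.02 F [ 0.2  2.1 -1.4] w 0.0698
[ 13.23197225 121.78879347]
```

>>> arm_command --targets '[0,0,0,0.06,0,0.18,0.8,0,0,0,0,0,0.15,0.8,0,0,0,0,0,0.05,0.8]'

```text
time: 44.27
ee_pos: [0.5861, 0.1262, 0.072]
eef_rot: [0.495, 0.504, -0.496, 0.505]
ft_force: [0.2, 2.7, 1.4]
width: 0.0696
```

```bash
python3 -c "
from h import *
im,st=snap('wrist','w32')
need([*wx([0.012,.1105]),.071],.0195+P2,st); print(fx(st['ee_pos'])*1000)
t,_=snap('top','top11')
crop(t,245,160,315,240,8,'top11c'); t,_=snap('scene','sc11'); crop(t,250,180,350,270,8,'sc11c')
"
```

```text
at [0.5861 0.1262 0.072 ] turn(u) [-0.004  0.003 -0.   ] deg [-0.18  0.12 -0.01] shift(u) [ 0.04 -0.05  0.14] aligned shift(u) [ 0.04 -0.05  0.14] t 44.27 F [0.2 2.7 1.4] w 0.0696
[ 13.36399059 113.94949876]
```

View pics/sc11c.png

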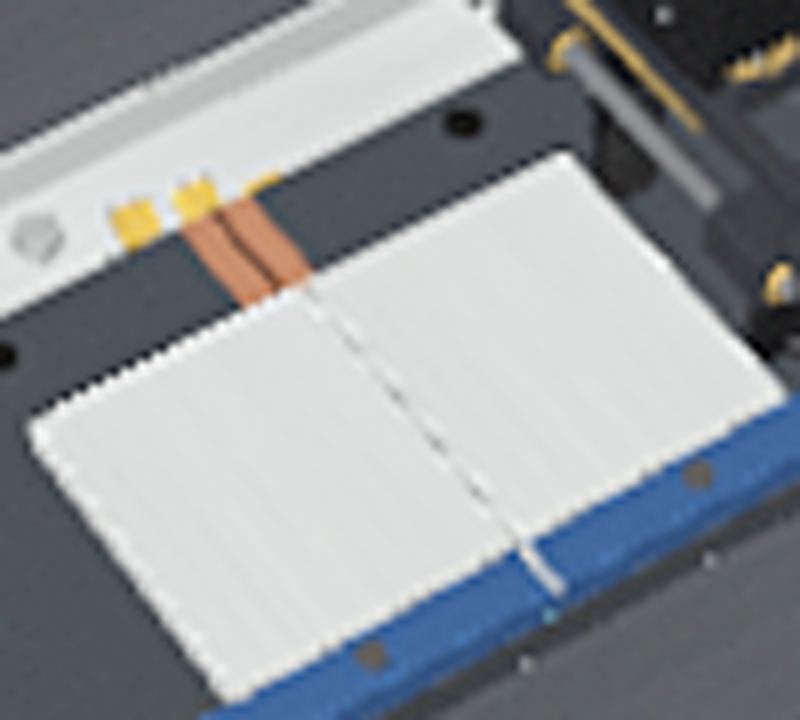

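View pics/top11c.png

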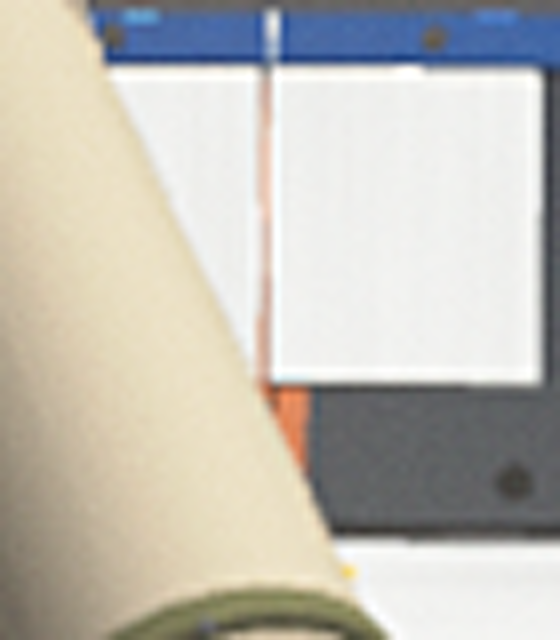

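>>> arm_command --targets '[0,0,0,0.03,0,0.1,0.8,0,0,0,0,0,0.06,0.8,0,0,0,0,0,0,0.8]'

```text
time: 44.67
ee_pos: [0.5862, 0.1232, 0.0714]
eef_rot: [0.495, 0.504, -0.496, 0.505]
ft_force: [-0.4, 1.6, 2.0]
width: 0.0696
```

```bash
python3 -c "
from h import *
st=read_state()
need([*wx([0.012,.1105]),.071],.0195+P2,st); print(fx(st['ee_pos'])*1000)
t,_=snap('top','top12')
crop(t,245,160,315,240,8,'top12c'); t,_=snap('scene','sc12'); crop(t,250,180,350,270,8,'sc12c')
"
```

```text
at [0.5862 0.1232 0.0714] turn(u) [-0.003  0.002 -0.001] deg [-0.11  0.08 -0.03] shift(u) [ 0.01 -0.06  0.02] aligned shift(u) [ 0.01 -0.06  0.02] t 44.67 F [-0.4  1.6  2. ] w 0.0696
[ 13.41560255 111.00489195]
```

View pics/top12c.png

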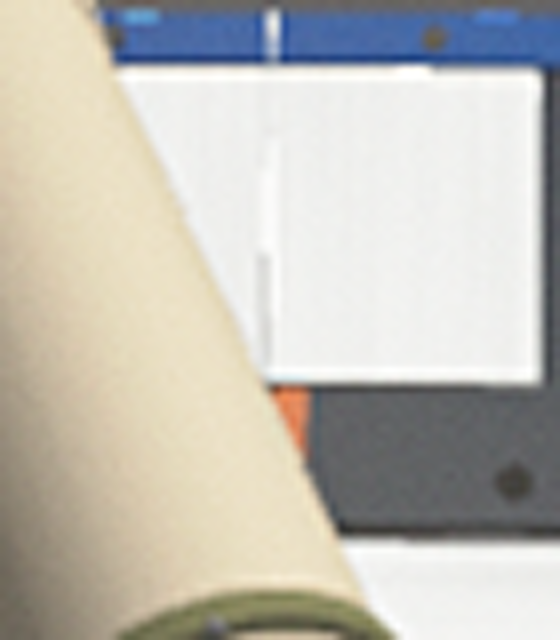

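View pics/sc12c.png

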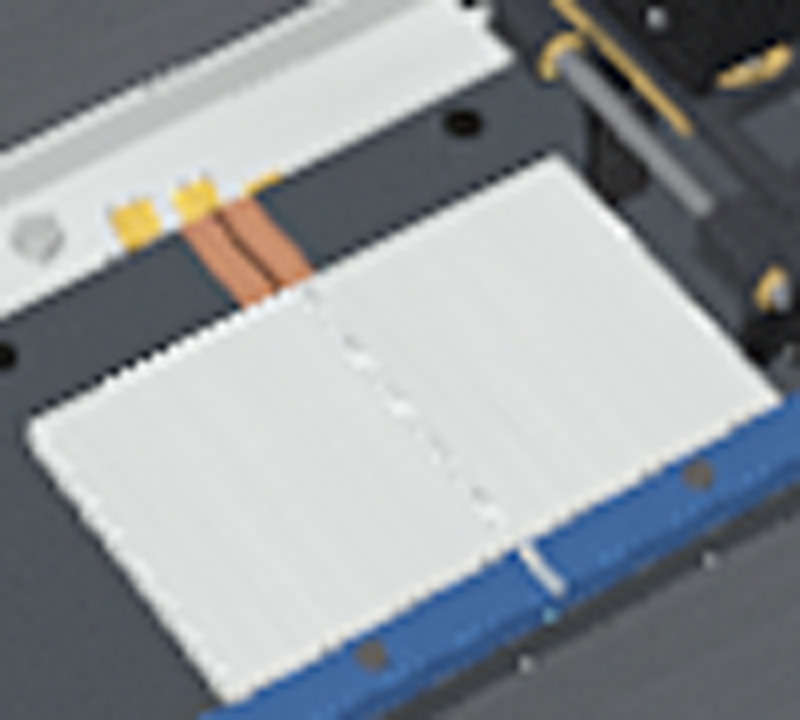

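>>> arm_command --targets '[0,0,0,0,0,0.06,0.8,0,0,0,0,0,0.05,0.8]'

```text
time: 44.93
ee_pos: [0.5862, 0.1217, 0.0714]
eef_rot: [0.495, 0.504, -0.495, 0.505]
ft_force: [0.0, 4.3, 0.6]
width: 0.0699
```

>>> arm_command --targets '[0,0,0,0,0,-0.4,0.8,0,0,0,-0.4,0,-0.4,0.8,0,0,0,-0.9,0,0,0.8,0,0,0,-0.9,0,0,1,0,0,0,-0.9,-0.4,0.3,1,0,0,0,-0.4,-0.8,0.8,1,0,0,0,0,-1,0.8,1,0,0,0,0,-1,0.6,1,0,0,0,0,-1,0.4,1,0,0,0,0,-0.5,0.2,1,0,0,0,0,0,0,1]'

```text
time: 45.85
ee_pos: [0.465, 0.0641, 0.1684]
eef_rot: [0.493, 0.503, -0.496, 0.507]
ft_force: [0.5, -0.6, -0.1]
width: 0.0868
```

```bash
python3 -c "
from h import *
im,st=snap('wrist','w33')
need([*wx([-0.1,.0]),.2],.0195+P2,st); print(fx(st['ee_pos'])*1000)
t,_=snap('top','top13')
for k,v in measure_top(t).items(): print(k,v)
crop(t,225,155,335,240,7,'top13c')
"
```

```text
at [0.465  0.0641 0.1684] turn(u) [ 0.002  0.008 -0.002] deg [ 0.09  0.38 -0.07] shift(u) [-1.25  0.36  2.18] aligned shift(u) [-1.27  0.36  2.17] t 45.85 F [ 0.5 -0.6 -0.1] w 0.0868
[-109.00253345   54.1951704 ]
-0.03 [-99.5  20.5  27.   36.   37.5  94.5 126.5 138.  145.  153. ]
-0.01 [-99.5  25.5  32.   39.   41.  125.5 130.5 142.  149.5 157. ]
0.01 [-99.5  30.   37.5  45.   50.  130.5 136.5 147.5 154.  162.5]
0.03 [-99.5  36.   42.5  50.5  55.5 136.  140.  151.5 159.  167.5]
0.05 [-100.    41.5   47.5   54.5   61.   139.5  146.   155.   164.5  169.5]
('line', -0.09) -4.69
('line', -0.08) -3.99
('line', -0.07) -3.12
('line', -0.06) 0.12
```

View pics/top13c.png

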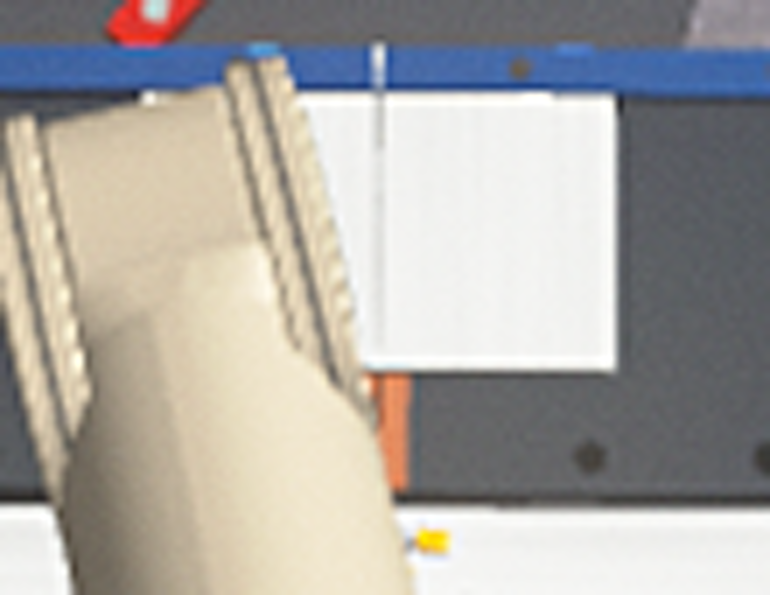

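View pics/w33.png

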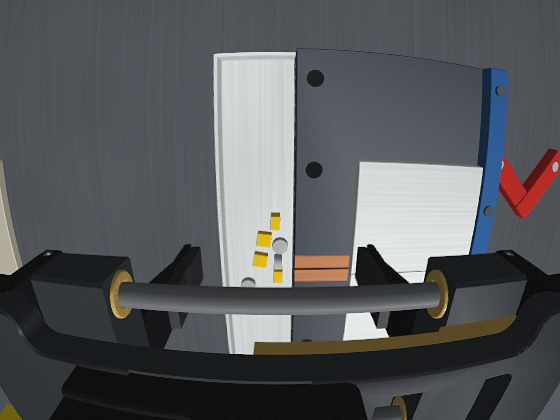

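>>> arm_command --targets '[0.155,0,0,-0.3,0,1,1,0.155,0,0,-0.3,0.1,1,1,0.155,0,0,-0.2,0.24,0.97,1,0.155,0,0,-0.2,0.35,0.93,1,0.155,0,0,0,0.47,0.88,1,0.155,0,0,0,0.57,0.82,1,0.155,0,0,0,0.67,0.74,1,0.155,0,0,0,0.75,0.65,1,0.155,0,0,0,0.83,0.56,1,0.155,0,0,0,0.9,0.4,1,0.12,0,0,0,1,0.1,1,0.05,0,0,0,1,-0.2,1]'

```text
time: 46.95
ee_pos: [0.5026, -0.2322, 0.1993]
eef_rot: [0.705, 0.071, -0.701, 0.076]
ft_force: [1.4, -0.6, -0.2]
width: 0.0872
```

```bash
python3 -c "
from h import *
st=read_state(); print(st['joint_positions'].round(2))
need([.538,-.3406,.18],.168,st)
"
```

```text
[ 0.37  0.2  -0.03  1.72  0.01  1.21 -1.02]
at [ 0.5026 -0.2322  0.1993] turn(u) [ 0.051 -0.006 -0.01 ] deg [ 2.31 -0.28 -0.45] shift(u) [ 0.81  4.53 -0.49] aligned shift(u) [ 0.77  4.51 -0.67] t 46.95 F [ 1.4 -0.6 -0.2] w 0.0872
```

>>> arm_command --targets '[0.04,0,-0.01,0,1,-0.1,1,0,0,0,0.2,1,-0.1,1,0,0,0,0.2,1,-0.1,1,0,0,0,0.2,0.8,-0.1,1,0,0,0,0.1,0.3,0,1,0,0,0,0,0,0,1]'

```text
time: 47.45
ee_pos: [0.5404, -0.3395, 0.1794]
eef_rot: [0.705, 0.06, -0.704, 0.062]
ft_force: [0.1, 0.0, 0.5]
width: 0.0869
```

```bash
python3 -c "
from h import *
im,st=snap('wrist','w34')
need([.538,-.3406,.18],.168,st)
print(proj('wrist',[.538,-.3406,.056],st))
t,_=snap('top','top14')
for k,v in measure_top(t).items(): print(k,v)
crop(t,225,155,335,260,7,'top14c')
"
```

```text
at [ 0.5404 -0.3395  0.1794] turn(u) [ 0.006 -0.003 -0.005] deg [ 0.25 -0.14 -0.21] shift(u) [-0.02  0.03  0.1 ] aligned shift(u) [-0.02  0.03  0.1 ] t 47.45 F [0.1 0.  0.5] w 0.0869
[276.17904656 212.89014429]
-0.03 [-99. 100.]
-0.01 [-99.  99.]
0.01 [-99.   99.5]
0.03 [-99.5  99. ]
0.05 [-99.5 100.5]
('line', -0.09) 0.82
('line', -0.08) 0.73
('line', -0.07) 0.84
('line', -0.06) 0.97
```

View pics/w34.png

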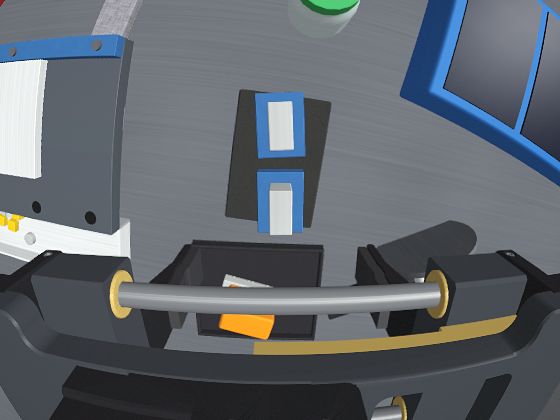

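View pics/top14c.png

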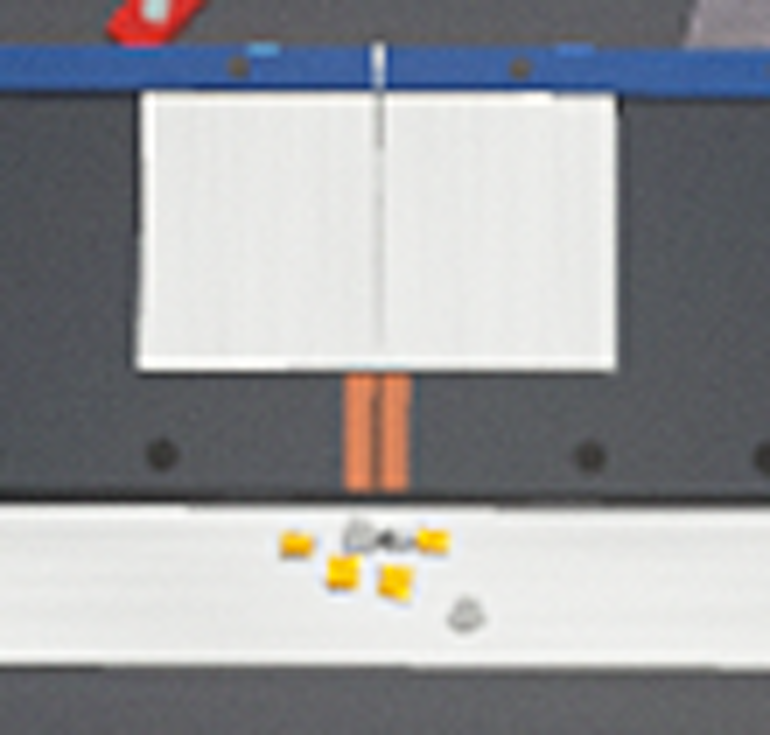

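```bash
python3 -c "
from h import *
st=read_state(); im=cv2.imread('pics/w34.png'); crop(im,220,80,350,250,4,'w34c')
P=[onz('wrist',p,.056,st)[:2] for p in [(270,191),(292,191),(293,235),(270,235)]]
print(np.round(P,4),np.mean(P,0))
"
```

```text
[[ 0.5559 -0.33  ]
 [ 0.5591 -0.3481]
 [ 0.5206 -0.3563]
 [ 0.5171 -0.3365]] [ 0.53815063 -0.34274721]
```

View pics/w34c.png

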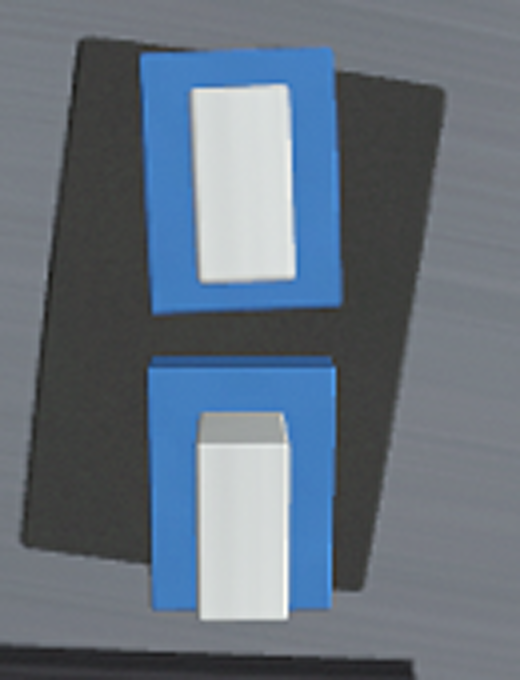

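>>> arm_command --targets '[0,0,0,0.6,0.12,0.1,1,0,0,0,0.8,0,0,1,0,0,0,0.8,0,0,1,0,0,0,0.7,0,0,1,0,0,0,0.4,0,0,1,0,0,0,0,0,0,1]'

```text
time: 48.05
ee_pos: [0.5436, -0.3315, 0.0996]
eef_rot: [0.708, 0.064, -0.7, 0.066]
ft_force: [0.4, 0.7, -1.0]
width: 0.0872
```

```bash
python3 -c "
from h import *
st=read_state()
need([.538,-.3427,.049],.168,st)
"
```

```text
at [ 0.5436 -0.3315  0.0996] turn(u) [ 0.021 -0.013 -0.005] deg [ 0.97 -0.59 -0.21] shift(u) [2.02 0.39 0.32] aligned shift(u) [2.02 0.4  0.3 ] t 48.05 F [ 0.4  0.7 -1. ] w 0.0872
```

>>> arm_command --targets '[0.02,-0.01,0,0.3,0.4,0.25,1,0,0,0,0.6,0.05,0.05,1,0,0,0,0.6,0,0,1,0,0,0,0.3,0,0,1,0,0,0,0,0,0,1]'

```text
time: 48.47
ee_pos: [0.5406, -0.3456, 0.0577]
eef_rot: [0.707, 0.057, -0.702, 0.062]
ft_force: [0.7, -0.6, -0.2]
width: 0.087
```

```bash
python3 -c "
from h import *
im,st=snap('wrist','w35')
need([.538,-.3427,.049],.168,st)
"
```

```text
at [ 0.5406 -0.3456  0.0577] turn(u) [ 0.    -0.008 -0.01 ] deg [ 0.01 -0.36 -0.44] shift(u) [ 0.35 -0.13  0.09] aligned shift(u) [ 0.35 -0.13  0.08] t 48.47 F [ 0.7 -0.6 -0.2] w 0.087
```

View pics/w35.png

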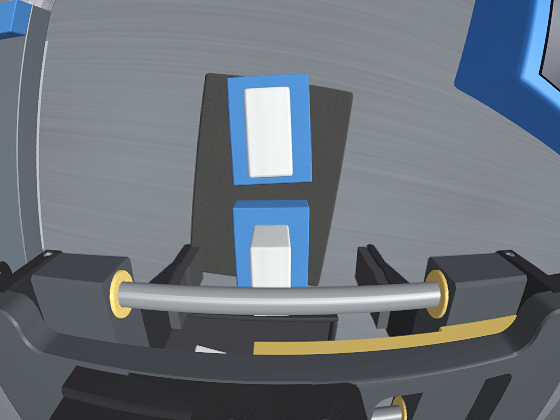

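>>> arm_command --targets '[0,0,0,0.3,-0.1,0.07,1,0,0,0,0.1,0,0,1,0,0,0,0.03,0,0,0,0,0,0,0.03,0,0,0,0,0,0,0.02,0,0,0,0,0,0,0.02,0,0,0,0,0,0,0,0,0,0,0,0,0,0,0,0,0,0,0,0,0,0,0,0,0,0,0,0,0,0,0]' --newtons 50

```text
time: 49.35
ee_pos: [0.5407, -0.3448, 0.0492]
eef_rot: [0.709, 0.055, -0.7, 0.063]
ft_force: [-1.2, -0.2, 0.1]
width: 0.0416
```

```bash
python3 -c "
from h import *
st=read_state()
need([.538,-.3427,.049],.168,st)
"
```

```text
at [ 0.5407 -0.3448  0.0492] turn(u) [-0.    -0.014 -0.015] deg [-0.02 -0.65 -0.68] shift(u) [ 0.01 -0.1   0.09] aligned shift(u) [ 0.01 -0.1   0.09] t 49.35 F [-1.2 -0.2  0.1] w 0.0416
```

>>> arm_command --targets '[0,-0.01,-0.01,0,-0.08,0.05,0,0,0,0,0.02,0,0,0,0,0,0,0,0,0,0,0,0,0,0,0,0,0,0,0,0,0,0,0,0,0,0,0,0,0,0,0]'

```text
time: 49.85
ee_pos: [0.539, -0.3426, 0.0488]
eef_rot: [0.706, 0.058, -0.704, 0.06]
ft_force: [-0.1, 0.0, 0.2]
width: 0.0196
```

>>> arm_command --targets '[0,0,0,-0.5,0,0,0,0,0,0,-0.8,0,0,0,0,0,0,-0.9,0,0,0,0,0,0,-0.9,0,0,0,0,0,0,-0.9,0,0,0,-0.05,0,0,-0.7,-0.4,0,0,-0.05,0,0,-0.3,-0.7,0,0,-0.05,0,0,0,-0.9,0,0,-0.04,0,0,0,-0.9,0,0,0,0,0,0,-0.9,0,0,0,0,0,0,-0.9,0,0,0,0,0,0,-0.9,0,0]'

```text
time: 50.85
ee_pos: [0.492, -0.2067, 0.1799]
eef_rot: [-0.695, -0.112, 0.702, -0.111]
ft_force: [0.9, -0.5, -5.3]
width: 0.0197
```

```bash
python3 -c "
from h import *
st=read_state()
need([*wx([.015,.05]),.14],.0195,st)
"
```

```text
at [ 0.492  -0.2067  0.1799] turn(u) [0.377 0.013 0.002] deg [16.97  0.59  0.09] shift(u) [ 1.55 -9.02 -7.05] aligned shift(u) [  1.6  -10.68  -4.09] t 50.85 F [ 0.9 -0.5 -5.3] w 0.0197
```

>>> arm_command --targets '[0.1,0,0,0,-0.8,-0.5,0,0.1,0.01,0,0,-0.9,-0.5,0,0.1,0,0,0,-0.9,-0.5,0,0.08,0,0,0,-0.9,-0.5,0,0,0,0,0,-1,-0.4,0,0,0,0,0,-1,-0.4,0,0,0,0,0.2,-1,-0.4,0,0,0,0,0.2,-1,-0.2,0,0,0,0,0.2,-0.9,-0.1,0,0,0,0,0.2,-0.5,0,0,0,0,0,0,-0.2,0,0,0,0,0,0,0,0,0]'

```text
time: 51.85
ee_pos: [0.5551, 0.0439, 0.1619]
eef_rot: [-0.703, -0.001, 0.711, -0.001]
ft_force: [-0.1, -0.2, -5.2]
width: 0.0197
```

```bash
python3 -c "
from h import *
im,st=snap('wrist','w36')
need([*wx([.015,.05]),.1018],.0195,st)
"
```

```text
at [0.5551 0.0439 0.1619] turn(u) [-0.021  0.014  0.001] deg [-0.93  0.63  0.05] shift(u) [ 2.39 -0.73 -1.39] aligned shift(u) [ 2.4  -0.71 -1.37] t 51.85 F [-0.1 -0.2 -5.2] w 0.0197
```

View pics/w36.png

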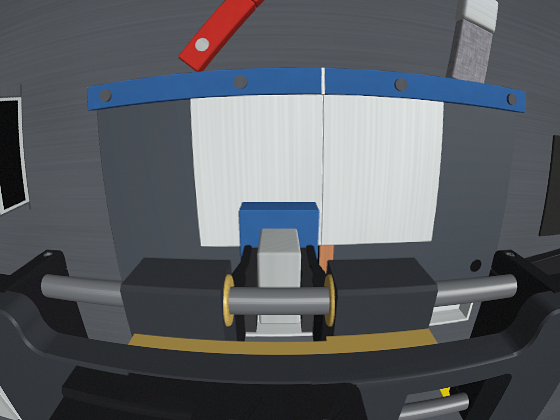

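>>> arm_command --targets '[-0.02,0.01,0,0.2,-0.4,-0.7,0,0,0,0,0.4,-0.3,-0.6,0,0,0,0,0.5,0,-0.1,0,0,0,0,0.4,0,0,0,0,0,0,0.1,0,0,0,0,0,0,0,0,0,0]'

```text
time: 52.4
ee_pos: [0.5906, 0.0508, 0.1217]
eef_rot: [-0.706, -0.001, 0.708, -0.005]
ft_force: [-0.5, -0.9, -5.7]
width: 0.0197
```

```bash
python3 -c "
from h import *
st=read_state()
need([*wx([.015,.05]),.1018],.0195,st)
"
```

```text
at [0.5906 0.0508 0.1217] turn(u) [-0.014  0.003 -0.006] deg [-0.64  0.14 -0.28] shift(u) [ 0.79 -0.46  0.06] aligned shift(u) [ 0.8  -0.46  0.05] t 52.4 F [-0.5 -0.9 -5.7] w 0.0197
```

>>> arm_command --targets '[-0.01,0,0,0.1,-0.5,0,0,0,0,0,0.3,-0.05,0,0,0,0,0,0.2,-0.05,0,0,0,0,0,0,0,0,0]'

```text
time: 52.73
ee_pos: [0.5896, 0.0642, 0.1066]
eef_rot: [-0.706, -0.003, 0.708, -0.007]
ft_force: [-0.3, 0.8, -6.2]
width: 0.0198
```

```bash
python3 -c "
from h import *
st=read_state()
need([*wx([.015,.05]),.1018],.0195,st)
"
```

```text
at [0.5896 0.0642 0.1066] turn(u) [-0.008  0.003 -0.008] deg [-0.34  0.12 -0.34] shift(u) [0.19 0.07 0.03] aligned shift(u) [0.19 0.08 0.03] t 52.73 F [-0.3  0.8 -6.2] w 0.0198
```

>>> arm_command --targets '[0,0,0,0.12,0.03,0,0,0,0,0,0.08,0,0,0,0,0,0,0.05,0,0,0]'

```text
time: 52.98
ee_pos: [0.5896, 0.0631, 0.1017]
eef_rot: [-0.707, -0.003, 0.708, -0.007]
ft_force: [-11.2, 0.1, 18.7]
width: 0.0196
```

>>> arm_command --targets '[0,0,0,-0.03,0,0,0,0,0,0,0,0,0,0]'

```text
time: 53.15
ee_pos: [0.5901, 0.0629, 0.1034]
eef_rot: [-0.707, -0.002, 0.707, -0.007]
ft_force: [1.2, -0.4, -5.8]
width: 0.0199
```

>>> arm_command --targets '[0,0,0,0.06,0,0,0,0,0,0,0.02,0,0,0]'

```text
time: 53.32
ee_pos: [0.5904, 0.0626, 0.1018]
eef_rot: [0.707, 0.002, -0.707, 0.007]
ft_force: [-2.4, -0.0, 1.1]
width: 0.0197
```

Resting lightly on the coupon; release and lift.

>>> arm_command --targets '[0,0,0,0,0,0,0.35,0,0,0,0,0,0,0.5,0,0,0,0,0,0,0.6,0,0,0,0,0,0,0.6,0,0,0,-0.4,0,0,0.6,0,0,0,-0.7,0,0,0.6,0,0,0,-0.8,0,0,0.6,0,0,0,-0.8,0,0,0.6,0,0,0,-0.5,0,0.4,0.6,0,0,0,0,0,0.4,1]'

```text
time: 54.15
ee_pos: [0.5726, 0.0629, 0.1898]
eef_rot: [0.709, 0.003, -0.705, 0.006]
ft_force: [0.5, 1.3, 1.2]
width: 0.0544
```

```bash
python3 -c "
from h import *
im,st=snap('wrist','w37')
need([.611,-.3284,.18],.243,st)
s,_=snap('scene','sc37'); crop(s,190,165,390,300,4,'sc37c')
"
```

```text
at [0.5726 0.0629 0.1898] turn(u) [-0.294 -0.007 -0.008] deg [-13.21  -0.32  -0.34] shift(u) [ 0.48 15.67 -1.34] aligned shift(u) [ 0.39 15.56  2.27] t 54.15 F [0.5 1.3 1.2] w 0.0544
```

View pics/w37.png

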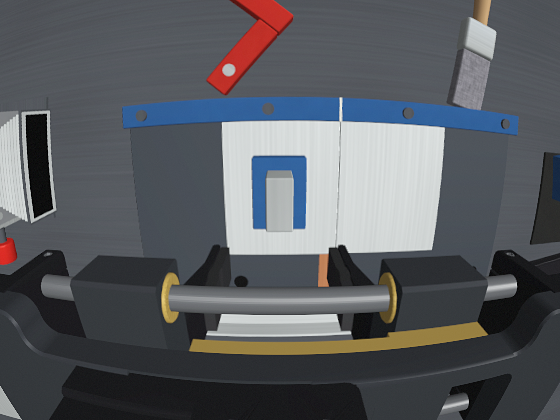

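View pics/sc37c.png

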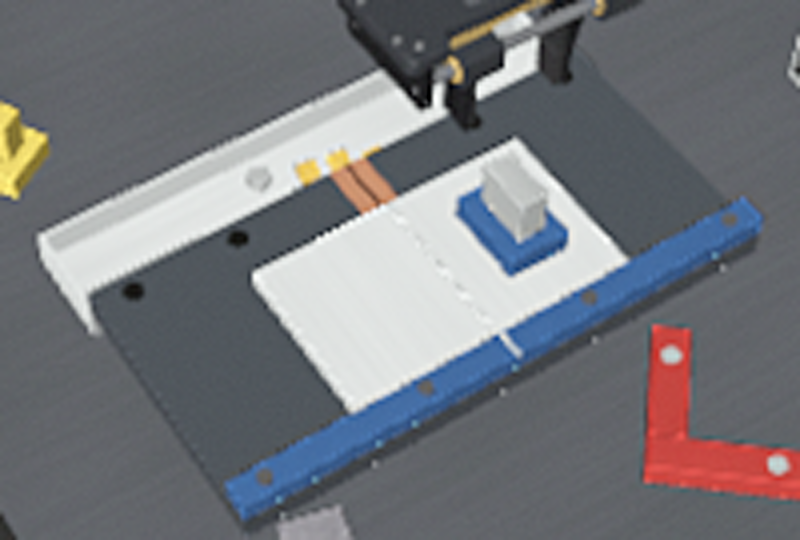

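>>> arm_command --targets '[-0.1,0,0,0,0.9,-0.1,1,-0.1,0,0,0,1,-0.1,1,-0.08,0,0,0,1,-0.1,1,0,0,0,0,1,-0.1,1,0,0,0,0,1,-0.1,1,0,0,0,0,1,-0.1,1,0,0,0,0,1,-0.1,1,0,0,0,0,1,-0.1,1,0,0,0,0,1,-0.1,1,0,0,0,0,1,-0.1,1,0,0,0,0,1,-0.1,1,0,0,0,0,1,0,1]'

```text
time: 55.25
ee_pos: [0.6585, -0.2264, 0.1738]
eef_rot: [-0.696, -0.091, 0.706, -0.091]
ft_force: [0.5, 0.5, -0.3]
width: 0.0869
```

```bash
python3 -c "
from h import *
need([.611,-.3284,.18],.243)
"
```

```text
at [ 0.6585 -0.2264  0.1738] turn(u) [0.019 0.018 0.001] deg [0.84 0.79 0.06] shift(u) [-0.21  3.46  2.88] aligned shift(u) [-0.25  3.5   2.83] t 55.25 F [ 0.5  0.5 -0.3] w 0.0869
```

>>> arm_command --targets '[0.02,0.02,0,-0.1,0.8,0.6,1,0,0,0,-0.1,0.9,0.8,1,0,0,0,0,0.9,0.8,1,0,0,0,0,0.6,0.5,1,0,0,0,0,0.1,0.1,1,0,0,0,0,0,0,1]'

```text
time: 55.75
ee_pos: [0.6053, -0.3339, 0.1677]
eef_rot: [-0.699, -0.084, 0.706, -0.081]
ft_force: [0.3, -0.0, 0.3]
width: 0.0873
```

```bash
python3 -c "
from h import *
im,st=snap('wrist','w38')
need([.611,-.3284,.18],.243,st)
print(proj('wrist',[.611,-.3284,.056],st)); crop(im,200,120,360,260,4,'w38c')
"
```

```text
at [ 0.6053 -0.3339  0.1677] turn(u) [-0.01   0.012  0.007] deg [-0.47  0.54  0.3 ] shift(u) [-0.49 -0.16 -0.27] aligned shift(u) [-0.49 -0.16 -0.27] t 55.75 F [ 0.3 -0.   0.3] w 0.0873
[271.56925885 204.35434669]
```

View pics/w38c.png

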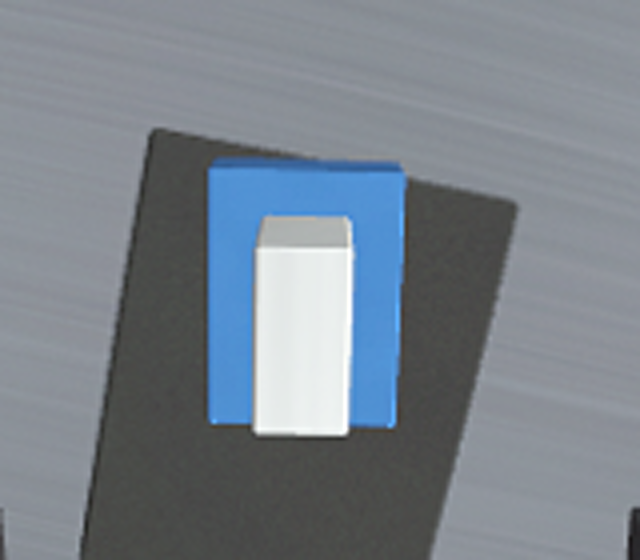

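```bash
python3 -c "
from h import *
st=read_state()
P=np.array([onz('wrist',p,.056,st)[:2] for p in [(263.6,181.4),(287.9,181.4),(286.9,228.6),(263.1,228.2)]])
print(P.round(4),P.mean(0)); d=(P[0]+P[1]-P[2]-P[3])/2; print(np.arctan2(d[1],d[0]))
need([*P.mean(0),.049],.243,st)
"
```

```text
[[ 0.628  -0.3175]
 [ 0.6325 -0.3362]
 [ 0.5938 -0.345 ]
 [ 0.5895 -0.3258]] [ 0.61095188 -0.33112724]
0.21767276375864886
at [ 0.6054 -0.3335  0.1675] turn(u) [-0.01   0.012  0.007] deg [-0.45  0.56  0.31] shift(u) [ 4.74 -0.02 -0.29] aligned shift(u) [ 4.74 -0.04 -0.24] t 55.8 F [ 0.1 -0.7 -0.4] w 0.0873
```

>>> arm_command --targets '[0,0.01,0.01,0.6,0,-0.25,1,0,0,0,0.8,0.05,0,1,0,0,0,0.8,0.05,0,1,0,0,0,0.5,0.05,0,1,0,0,0,0.2,0,0,1,0,0,0,0,0,0,1]'

```text
time: 56.3
ee_pos: [0.6182, -0.3251, 0.091]
eef_rot: [0.702, 0.087, -0.701, 0.086]
ft_force: [-0.0, 0.7, 0.5]
width: 0.0871
```

```bash
python3 -c "
from h import *
need([.611,-.331,.049],.23)
"
```

```text
at [ 0.6182 -0.3251  0.091 ] turn(u) [ 0.021 -0.002  0.002] deg [ 0.92 -0.11  0.08] shift(u) [1.68 0.16 0.34] aligned shift(u) [1.68 0.17 0.33] t 56.3 F [-0.   0.7  0.5] w 0.0871
```

>>> arm_command --targets '[0.015,0,0,0.3,0.2,0.3,1,0,0,0,0.6,0.05,0.05,1,0,0,0,0.5,0.05,0,1,0,0,0,0.2,0,0,1,0,0,0,0,0,0,1]'

```text
time: 56.72
ee_pos: [0.613, -0.3346, 0.0517]
eef_rot: [0.704, 0.082, -0.7, 0.083]
ft_force: [0.1, -0.4, 0.5]
width: 0.0873
```

```bash
python3 -c "
from h import *
im,st=snap('wrist','w39')
need([.611,-.331,.049],.23,st)
"
```

```text
at [ 0.613  -0.3346  0.0517] turn(u) [ 0.005 -0.007 -0.001] deg [ 0.24 -0.32 -0.06] shift(u) [ 0.11 -0.16  0.05] aligned shift(u) [ 0.11 -0.16  0.05] t 56.72 F [ 0.1 -0.4  0.5] w 0.0873
```

View pics/w39.png

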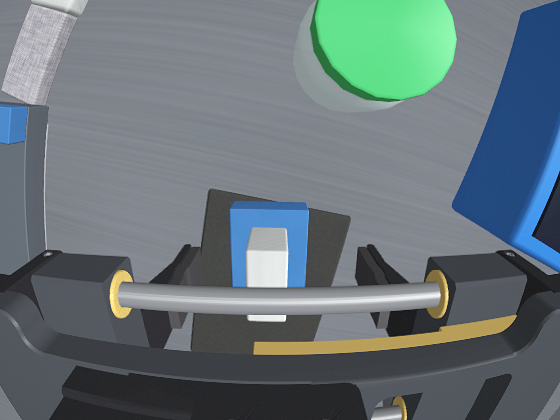

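>>> arm_command --targets '[0,0,0,0.08,-0.15,0.05,1,0,0,0,0.05,0,0,0,0,0,0,0.02,0,0,0,0,0,0,0.02,0,0,0,0,0,0,0.02,0,0,0,0,0,0,0.02,0,0,0,0,0,0,0.02,0,0,0,0,0,0,0,0,0,0,0,0,0,0,0,0,0,0,0,0,0,0,0,0]' --newtons 50

```text
time: 57.6
ee_pos: [0.6127, -0.3317, 0.0495]
eef_rot: [0.706, 0.081, -0.699, 0.084]
ft_force: [-0.2, -0.2, 0.1]
width: 0.0351
```

>>> arm_command --targets '[0,0,0,0,0,0,0,0,0,0,0,0,0,0,0,0,0,0,0,0,0,0,0,0,0,0,0,0]'

```text
time: 57.93
ee_pos: [0.6126, -0.331, 0.0495]
eef_rot: [0.706, 0.082, -0.699, 0.083]
ft_force: [0.7, 0.3, 0.1]
width: 0.0198
```

>>> arm_command --targets '[0,0,0,-0.5,0,0,0,0,0,0,-0.8,0,0,0,0,0,0,-0.9,0,0,0,0,0,0,-0.9,0,0,0,0.05,0,0,-0.9,0,0,0,0.05,0,0,-0.7,-0.4,0,0,0.05,0,0,-0.3,-0.7,0,0,0.05,0,0,0,-0.9,-0.1,0,0.05,0,0,0,-0.9,-0.1,0,0,0,0,0,-0.9,-0.1,0,0,0,0,0,-0.9,-0.1,0,0,0,0,0,-0.8,-0.1,0]'

```text
time: 58.93
ee_pos: [0.6051, -0.196, 0.1796]
eef_rot: [-0.705, -0.005, 0.709, -0.006]
ft_force: [0.2, 0.5, -5.8]
width: 0.0196
```

```bash
python3 -c "
from h import *
im,st=snap('wrist','w40')
need([*wx([.015,-.05]),.14],.0195,st)
"
```

```text
at [ 0.6051 -0.196   0.1796] turn(u) [-0.005  0.006 -0.001] deg [-0.25  0.27 -0.06] shift(u) [ 1.58 -6.34  0.46] aligned shift(u) [ 1.58 -6.34  0.44] t 58.93 F [ 0.2  0.5 -5.8] w 0.0196
```

View pics/w40.png

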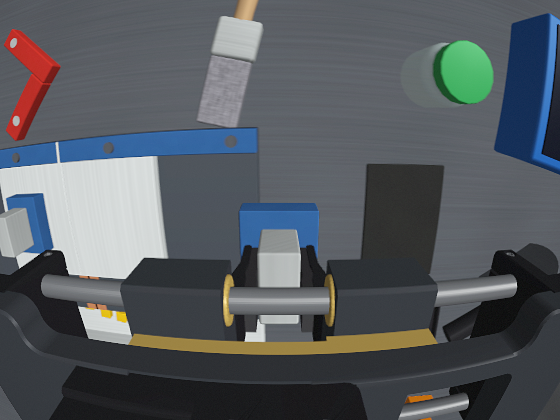

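Grip holds. Move over the right coupon.

>>> arm_command --targets '[0,0,0,0,-0.9,0.05,0,0,0,0,0,-0.9,0.05,0,0,0,0,0,-0.9,0.05,0,0,0,0,0.1,-0.9,0.05,0,0,0,0,0.2,-0.9,0.05,0,0,0,0,0.3,-0.7,0,0,0,0,0,0.3,-0.3,0,0,0,0,0,0,0,0,0]'

```text
time: 59.65
ee_pos: [0.5934, -0.0464, 0.1577]
eef_rot: [-0.704, -0.008, 0.71, -0.008]
ft_force: [-0.2, -0.1, -5.6]
width: 0.0199
```

```bash
python3 -c "
from h import *
im,st=snap('wrist','w41')
need([*wx([.015,-.05]),.1025],.0195,st)
t,_=snap('top','top41'); crop(t,225,155,335,240,7,'top41c')
"
```

```text
at [ 0.5934 -0.0464  0.1577] turn(u) [0.004 0.011 0.001] deg [0.17 0.49 0.06] shift(u) [ 2.21 -0.35  0.07] aligned shift(u) [ 2.21 -0.35  0.09] t 59.65 F [-0.2 -0.1 -5.6] w 0.0199
```

View pics/w41.png

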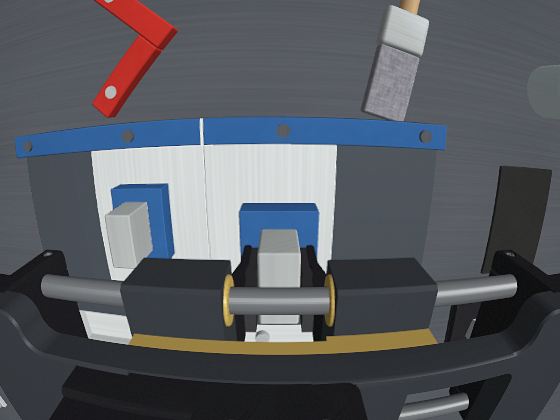

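>>> arm_command --targets '[0,0.01,0,0.3,-0.3,0.05,0,0,0,0,0.5,-0.1,0,0,0,0,0,0.5,-0.1,0,0,0,0,0,0.3,0,0,0,0,0,0,0.1,0,0,0,0,0,0,0,0,0,0]'

```text
time: 60.25
ee_pos: [0.5928, -0.0431, 0.113]
eef_rot: [0.708, 0.003, -0.706, 0.005]
ft_force: [-1.3, -0.2, -5.3]
width: 0.02
```

```bash
python3 -c "
from h import *
need([*wx([.015,-.05]),.1025],.0195)
"
```

```text
at [ 0.5928 -0.0431  0.113 ] turn(u) [-0.011 -0.004 -0.004] deg [-0.51 -0.17 -0.19] shift(u) [ 0.42 -0.22  0.07] aligned shift(u) [ 0.42 -0.22  0.07] t 60.25 F [-1.3 -0.2 -5.3] w 0.02
```

>>> arm_command --targets '[-0.01,0,0,0.15,-0.2,0.05,0,0,0,0,0.1,0,0,0,0,0,0,0,0,0,0]'

```text
time: 60.5
ee_pos: [0.5916, -0.0389, 0.1064]
eef_rot: [0.708, 0.005, -0.706, 0.008]
ft_force: [-0.4, -0.3, -5.6]
width: 0.02
```

```bash
python3 -c "
from h import *
need([*wx([.015,-.05]),.1025],.0195)
"
```

```text
at [ 0.5916 -0.0389  0.1064] turn(u) [-0.002 -0.004 -0.005] deg [-0.1  -0.18 -0.22] shift(u) [ 0.16 -0.05  0.03] aligned shift(u) [ 0.16 -0.05  0.03] t 60.5 F [-0.4 -0.3 -5.6] w 0.02
```

>>> arm_command --targets '[0,0,0,0.1,0,0,0,0,0,0,0.06,0,0,0,0,0,0,0.03,0,0,0]'

```text
time: 60.75
ee_pos: [0.5923, -0.0388, 0.1025]
eef_rot: [0.709, 0.005, -0.705, 0.008]
ft_force: [-4.6, -0.4, 3.9]
width: 0.0196
```

Contact, light. Release and lift.

>>> arm_command --targets '[0,0,0,0,0,0,0.35,0,0,0,0,0,0,0.5,0,0,0,0,0,0,0.5,0,0,0,0,0,0,0.5,0,0,0,-0.4,0,0,0.5,0,0,0,-0.7,0,0,0.5,0,0,0,-0.8,0,0,0.5,0,0,0,-0.8,0,0,0.5,0,0,0,-0.8,0,0.6,0.5,0,0,0,-0.4,0,0.8,0.5,0,0,0,0,0,0.8,0.5]'

```text
time: 61.67
ee_pos: [0.5403, -0.0389, 0.2117]
eef_rot: [0.713, 0.005, -0.702, 0.008]
ft_force: [-0.2, -0.9, 0.0]
width: 0.0435
```

>>> arm_command --targets '[0,0,0,-0.5,0.5,0.5,0.5,0,0,0,-0.5,0.8,0.3,0.5,0,0,0,0,1,0.2,0.5,0,0,0,0,1,0,0.5,0,0,0,0,1,0,0.5,0,0,0,0,1,0,0.5,0,0,0,0,1,0,0.5,0,0,0,0,1,0,0.5,0,0,0,0,0.5,0,0.5,0,0,0,0,0,0,0.5]'

```text
time: 62.5
ee_pos: [0.5164, -0.2415, 0.2534]
eef_rot: [0.719, 0.006, -0.695, 0.011]
ft_force: [0.1, -0.4, 1.1]
width: 0.0434
```

```bash
python3 -c "
from h import *
im,st=snap('wrist','w42'); print(st['ee_pos'],st['time'])
t,_=snap('top','top42'); crop(t,205,150,355,260,5,'top42c')
for k,v in measure_top(t).items(): print(k,v)
s,_=snap('scene','sc42'); crop(s,190,165,390,300,4,'sc42c')
for n,im in(('top',t),('scene',s)):
    h=cv2.cvtColor(im,cv2.COLOR_BGR2HSV); m=cv2.inRange(h,(0,150,120),(6,255,255)); k,l,q,c=cv2.connectedComponentsWithStats(m)
    print(n,[(c[i].round(1),q[i][4]) for i in range(1,k) if q[i][4]>15])
"
```

```text
[ 0.51643399 -0.24146512  0.2534431 ] 62.5
-0.03 [-99. 100.]
-0.01 [-99.  -71.5 -26.5  30.   74.5  99.5]
0.01 [-99.5 -71.5 -27.   30.   75.   99.5]
0.03 [-99.5 -71.5 -59.  -43.  -26.5  30.   44.5  62.5  75.   99.5]
0.05 [-99.5  34.   46.   63.5  75.  100.5]
('line', -0.09) 0.66
('line', -0.08) 0.76
('line', -0.07) 0.84
('line', -0.06) 0.95
top [(array([253.2, 141.3]), np.int32(379)), (array([150.8, 204.7]), np.int32(81))]
scene [(array([397.9, 154.9]), np.int32(97)), (array([365.4, 274.1]), np.int32(661))]
```

View pics/top42c.png

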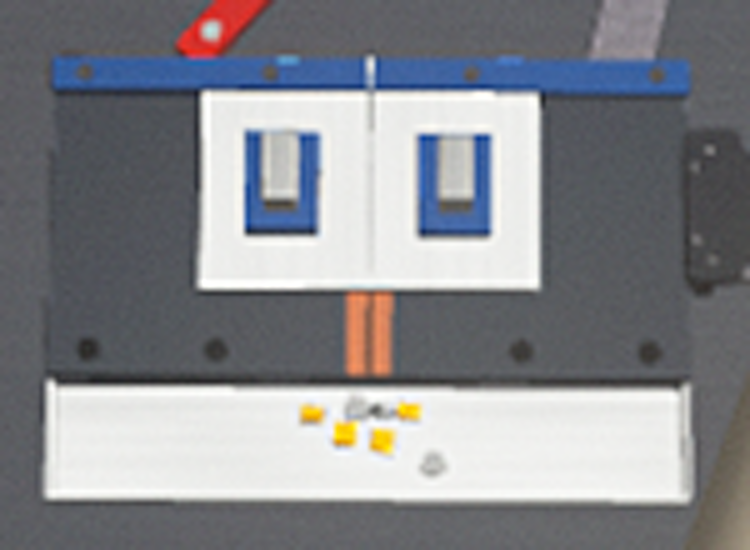

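View pics/sc42c.png

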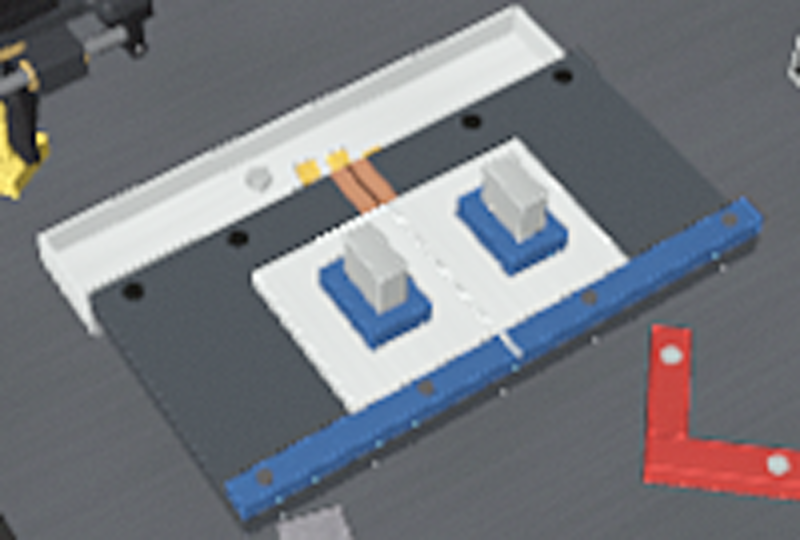

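View pics/top42.png

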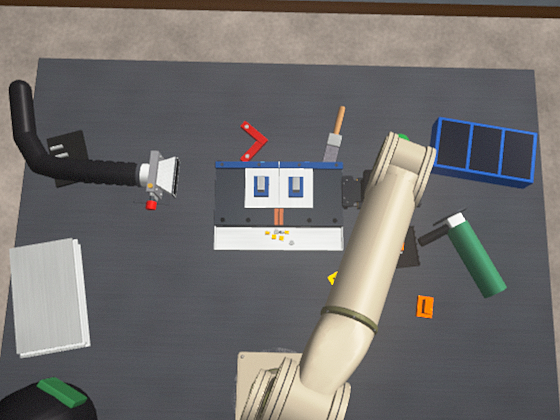

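```bash
python3 -c "
from h import *
t=cv2.imread('pics/top42.png'); g=cv2.cvtColor(t,cv2.COLOR_BGR2GRAY).astype(np.float32)
for y in (-.09,-.07,-.05,-.03,-.01,.01,.03,.05,.07,.09):
    xs=np.arange(-.07,.0,.0005); P=np.array([proj('top',[*wx([x,y]),.051]) for x in xs],np.float32)
    v=cv2.remap(g,P[None,:,0],P[None,:,1],cv2.INTER_LINEAR)[0]; i=np.argmax(v>150); print(y,round(xs[i]*1000,1),end=' | ')
"
```

```text
-0.09 -44.0 | -0.07 -44.0 | -0.05 -44.0 | -0.03 -44.0 | -0.01 -65.5 | 0.01 -70.0 | 0.03 -44.5 | 0.05 -45.0 | 0.07 -45.0 | 0.09 -45.0 |
```

View pics/w42.png

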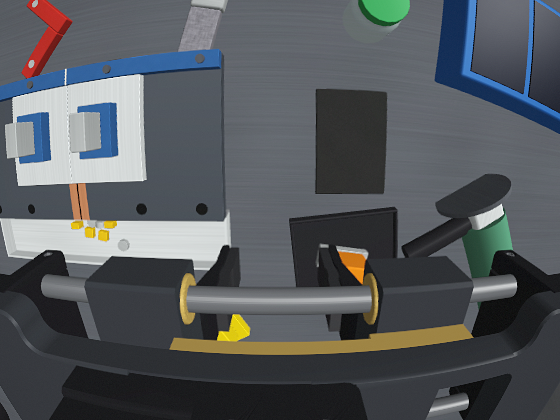

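>>> arm_command --targets '[0,0,0,-0.5,-0.5,0.5,0.5,0,0,0,-0.5,-0.8,0.8,0.5,0,0,0,0,-0.8,0.8,0.5,0,0,0,0,-0.5,0.5,0.5,0,0,0,0,0,0,0.5,0,0,0,0,0,0,0.5,0,0,0,0,0,0,0.5,0,0,0,0,0,0,0.5,0,0,0,0,0,0,0.5,0,0,0,0,0,0,0.5,0,0,0,0,0,0,0.5,0,0,0,0,0,0,0.5]'

```text
time: 63.65
ee_pos: [0.4498, -0.1614, 0.2766]
eef_rot: [0.719, 0.014, -0.695, 0.017]
ft_force: [0.3, -0.1, -0.4]
width: 0.0433
```

>>> arm_command --targets '[0,0,0,0,0,0,0.5,0,0,0,0,0,0,0.5,0,0,0,0,0,0,0.5,0,0,0,0,0,0,0.5,0,0,0,0,0,0,0.5,0,0,0,0,0,0,0.5,0,0,0,0,0,0,0.5,0,0,0,0,0,0,0.5,0,0,0,0,0,0,0.5,0,0,0,0,0,0,0.5,0,0,0,0,0,0,0.5,0,0,0,0,0,0,0.5]'

```text
time: 64.65
ee_pos: [0.4499, -0.1621, 0.2762]
eef_rot: [0.718, 0.014, -0.695, 0.017]
ft_force: [0.1, 0.4, -0.3]
width: 0.0433
```

```bash
python3 -c "
from h import *
im,st=snap('wrist','w43'); print(st['ee_pos'],st['time'])
s,_=snap('scene','sc43'); crop(s,60,170,350,350,2.7,'sc43c')
"
```

```text
[ 0.4498701  -0.16205649  0.2761595 ] 64.65
```

View pics/sc43c.png

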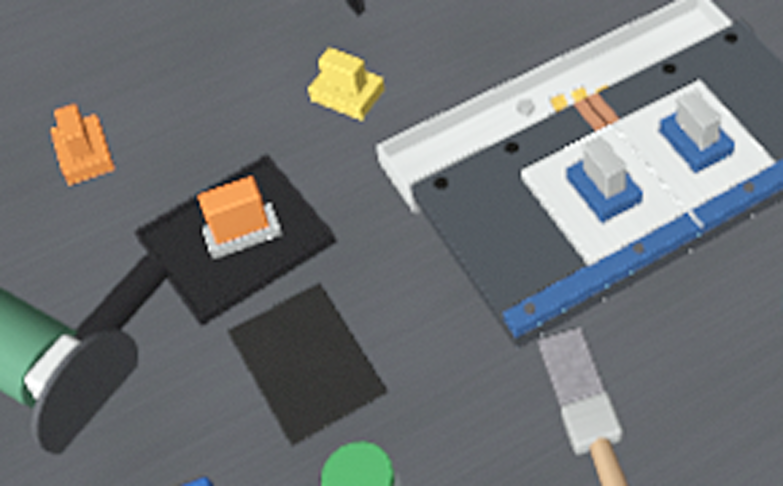

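View pics/w43.png

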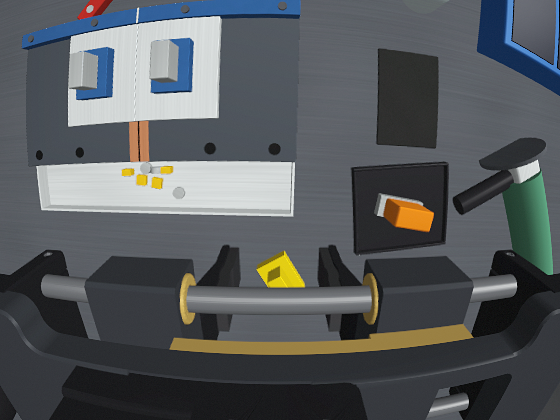

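Everything is still in place: the scraper stands upright in its tray, the weights stand on a closed, centred joint, all seven bits are in the trough, and the gate is home. Handing in.

```bash
python3 -c "
from h import *
t,st=snap('top','topZ'); 
for k,v in measure_top(t).items(): print(k,v)
print(close_job())
"
```

```text
-0.03 [-174.5  -87.5  100. ]
-0.01 [-179.5  -99.5  -71.5  -27.    30.    74.5   99.5]
0.01 [-99.5 -71.  -27.   30.   46.   46.5  60.5  61.   75.   99.5]
0.03 [-99.5 -71.  -59.5 -42.5 -27.   30.   43.5  63.   75.   99.5]
0.05 [-99.5  34.5  35.5  40.5  44.   64.   74.5 100.5]
('line', -0.09) 0.55
('line', -0.08) 0.78
('line', -0.07) 0.92
('line', -0.06) 0.99
the job is handed in; nothing more can be done
None
```

The job is done and handed in at about 65 s of the 210 s allowed; no verdict was reported.

**What I did:** I pulled the gate fully out and wiped all seven bits into the trough in two strokes of the scraper. I stood the scraper back in its tray and pushed the gate home. I squared both coupons with flat pushes on their outer edges, pushed them against the fence and closed the joint. I then stood one weight on the middle of each coupon.

**Last checks, from the cameras:**
- **Bits:** all seven (4 yellow, 3 slugs) are in the trough. One slug stands on its edge.
- **Gate:** the knob is back at its starting pixel in the top and scene views.
- **Scraper:** it stands upright in its tray.
- **Joint:** the outer edges measure about −99.5 and +100 mm in the fixture frame, with the line at +0.8 mm. That puts the joint closed and within about 1 mm of the line.
- **Fence:** the near edges measure −44 to −45 mm, where −45 mm is flush.
- **Weights:** both stand upright near the coupon middles.
- **Bystanders:** the magnet square is where it started, by its pixel position. The jar and brush looked untouched, but I did not measure them.

**What was off:**
- **Hard push:** pushing the gate home met its stop at about 70 N along the slide (85 N in all on the wrist, limit 120 N).
- **Early line readings:** a few wrist-camera readings of the line disagreed with the top camera by 4 to 8 mm near the picture's edge. I used the top camera for the final alignment.
- **Disturbances:** I saw no coupon knock and no slip of the grip.

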